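# Unload the spatula bending form

## Task

The glue has set in the spatula bending form: lift the clamping bar off and lay it on the bench, then take every spatula out of its cavity, stand the sound ones handle down in the drying caddy and put the faulty ones (handle too short, or half the blade missing) in the offcut box. When the form is empty, lay the clamping bar back across it, between its stop blocks and squarely in place, and leave the gouge and the glue bottle where they are.

Things in the scene. Friction and masses are not known exactly. Their poses are not given: they have to be found in the camera images.
- form: fixed plywood bending form: x -155 to 82 mm, y +-180. Five spatula-shaped cavities at y = -124, -62, 0, 62, 124 mm, blade end at +x, some empty. Floor under the handles 44 mm above the bench, rims 52. A finger channel (x -60 to 10, floor 12 mm high) crosses under the handles: grip them there across their width; 42 mm between neighbours, 31 to the end cheeks. Origin on the bench.
- form_rest (a point): where the middle of the clamping bar's underside belongs: over the finger channel (form x = -22 mm), 54 mm above the bench, level with the handles' tops; axes as the form. Pairs of 12 mm high stop blocks on the form's two end cheeks leave a 50 mm gap for the 40 mm bar.
- clamp_bar: loose wooden clamping bar, the form's upper half: 40 mm (x) by 380 mm (y) by 35 mm high, cork-faced underneath, about 0.3 kg, with a wooden grip block on its middle, 26 mm (x) by 110 mm (y), rising to 85 mm above the underside. Origin: centre of the underside. It starts lying across the form on the handles.
- spatula_a: good laminated-wood spatula, 203 mm long: handle 20 mm wide, 9 thick, from x = -140 to 12 mm; then the blade, 46 wide, 7 thick, curving down 30 degrees to x = 63, z = -22 mm. Origin: underside of the handle, mid width, just before the blade; x along the handle to the blade, y across, z up as it lies in the form. Centre of mass x = -28 mm, 50 g. None if absent.
- spatula_b: good spatula, the same as spatula_a. None if absent.
- spatula_c: good spatula, the same as spatula_a. None if absent.
- spatula_a_butt (a point): butt end of the handle of spatula_a: x = -140 mm, mid thickness
- spatula_b_butt (a point): butt end of the handle of spatula_b: x = -140 mm, mid thickness
- spatula_c_butt (a point): butt end of the handle of spatula_c: x = -140 mm, mid thickness
- spatula_short: faulty spatula, as spatula_a but its handle is 55 mm too short: butt at x = -85 mm, 148 mm long overall, centre of mass x = -5 mm, 40 g. None if absent.
- spatula_split: faulty spatula, as spatula_a but half of its blade is missing: the blade spans only y = -23 to 1 mm (24 mm wide); handle full length, butt at x = -140 mm; centre of mass x = -42 mm, 43 g. None if absent.
- caddy: wooden finger-jointed drying caddy, fixed: 108 by 108 mm, 95 mm high, open on top, walls and floor 6 mm, a cross of two 6 mm dividers (tops 90 mm above the bench) makes four compartments 45 mm square, centred at x, y = +-25.5 mm. Origin: centre of the underside.
- offcut_box: wooden offcut box, fixed, open on top, empty: 255 (x) by 175 (y) by 70 mm high, walls and floor 8 mm. Origin: centre of the underside.
- gouge: bystander: gouge with wooden handle lying on the bench, 257 mm long, 26 mm high; origin under the ferrule
- glue_bottle: bystander: white glue bottle, 60 mm across, 170 mm high; origin under its centre
Things that resemble listed ones, but are neither listed nor needed, are in the scene too. Leave any white look-alike of the spatula_split alone.

How it is judged:
By the outcome, as a careful person would: the job done as asked, in the order asked, and still so for the second after the job is handed in, with the robot touching nothing.
Of spatula_a, spatula_b, spatula_c, spatula_short, spatula_split only 4 to 5 are there at a start; the rules pass over those that are not, and their reading is None.
At some moment in a run one of clamp_bar may be knocked a few centimetres aside while the robot is not near it.
Once in a run the grip may slacken for a moment while it holds something.
It also fails if it takes over 208 s, if anything falls off the work surface, if the arm or the gripper's body presses on something with over 40 N, if the wrist force passes 120 N, or if a joint passes its speed limit or range.

## Robot

A 6-joint arm with a two-finger parallel gripper is mounted at the origin on the work surface. World frame = base frame: x ahead of the robot, y to its left, z up, the work surface at z = 0. Lengths are in mm, angles in rad, forces in N, time in s.
With the tool pointing down it reaches from about 275 to 750 mm from the base axis. Payload 10.2 kg.
Tool frame: the origin (TCP) lies at the very end of the fingers, on their centre line; the grasp point (between the pads) lies 19 mm behind it (ctrl.pinch_z is the distance from the TCP to the grasp point, in mm); y points along the fingers, z is the direction in which the jaws open and shut, and the axes are right-handed (so a half turn about y gives the same grasp; the last joint's range is limited). The gripper opens to 85 mm and grips with 20 to 120 N. Pads are 22 mm wide; open, the fingers measure 114 mm over their backs; the gripper's body (76 mm by 85 mm) begins 54 mm behind the grasp point. The pads swing forward as they close: fully open they stand 13 mm farther back than shut.
Start: joints at [0.903, 0.313, 1.498, -0, 1.331, -0.223], TCP at [225.909, 473.916, 231.294] pointing down, gripper open.
Joint ranges: [-2.94, 2.94], [-0.97, 2.17], [0.19, 2.56], [-1.23, 4.37], [0.02, 3.11], [-2.88, 2.88]. Speed limits (rad/s): [2.39, 2.39, 3.01, 3.14, 3.14, 3.14].

## Interface

Orientations are given as a unit quaternion [w, x, y, z].
In Python, from rig import sense, eyes, ctrl gives the robot as it stands. The module is installed in compiled form; this text tells all that it offers.
- The arm moves only by the shell command python3 -m handwheel 'ROWS' [FORCE]. ROWS is JSON, a list of rows, each an object of numbers: "grip": the finger opening in mm, from 0 to 85.4; "tx", "ty", "tz": the shift along the tool's x, y, z in mm; "wx", "wy", "wz": the turn, a rotation vector about the tool's x, y, z in rad. In form: [{"grip": .., "tx": .., "ty": .., "tz": .., "wx": .., "wy": .., "wz": ..}, ...]. A call has 1 to 10 rows; each row shifts and turns the commanded pose from where the row before left it, along the tool's axes as they then stand; what a row does not reach is not made up. A row lasts 1/12 s, in which the tool goes at most 41.7 mm and 7.16 degrees, less where a joint would pass 70% of its speed; a pose out of reach is approached as far as the arm can. A call is refused whole if a number of a shift passes 41.7 or a number of a turn 0.125, either way. A call with a gripper value outside its range is refused whole. The fingers move at their own pace and stop on an object; FORCE is the grip in N (left out, the last holds). Time passes only in rows, so rows that do not move let the fingers close. It gives the time, the measured TCP pose, the force and the opening at its end, in the units of the state.
- sense(): the state, without advancing time (a new reading comes with each control period).
- eyes.capture(name): name is "side" or "top"; returns a dict with "pixels" (480x640x3 uint8, red, green, blue), "mtx" (3x3 intrinsics, pixels), "dist" ([k1, k2, p1, p2, k3] as OpenCV has them; the pictures are not rectified), "R" (3x3) and "t" (3): a world point X has camera coordinates R X + t. Camera axes: x right, y down, z forward; pixel columns grow to the right and rows downward; lengths in mm; the calibration is good to about 2 mm. A picture is of the moment at which its call begins. There is no depth.
- ctrl.finish_job(): hands the job in, once; it reports no verdict.
The state is a dict: "time_s": time; "joints": joint angles; "dq": joint speeds; "tau": joint torques, N m; "eef_pos": TCP position; "ee_rot": TCP orientation; "force": force on the tool from outside, world axes, zero at the start; "wrist_torque": the same for the moment, N m; "grip_width": opening from 0.0 (shut) to 1.0 (fully open).
Only numpy, scipy, OpenCV 4.12 (cv2) and the standard library are available. Lean on these libraries where they do the work, as an engineer would, in place of code of your own. Each camera call takes 0.05 s, during which the arm holds its last target.

## Working session

There is one attempt and no reset: what is moved stays moved. The work goes in short steps, Python scripts to look and compute and a shell command to move; the robot and the scene stay as the last step left them, time stands still between calls to the robot, and variables do not carry over. Pictures are saved under pics/ and viewed, and the job is handed in when it is done.

```bash
mkdir -p pics; ls; python3 - <<'E'
from rig import sense, eyes, ctrl
import cv2
s=sense()
for k,v in s.items(): print(k,v)
print(ctrl.pinch_z)
for n in("top","side"):
    c=eyes.capture(n); cv2.imwrite(f"pics/{n}0.png",c["pixels"][:,:,::-1])
    print(n,c["mtx"],c["dist"],c["R"],c["t"])
E
```

```text
pics
time_s 0.0
joints [ 9.02604282e-01  3.13427964e-01  1.49843671e+00  2.95529857e-05
  1.33100112e+00 -2.23409586e-01]
dq [ 0.00013049  0.00032933  0.00077692 -0.0011606  -0.00016995 -0.00124289]
tau [-7.43694072e-04 -4.12254882e+01 -2.59750503e+01 -6.06209892e-05
  4.05353247e-03  1.27328258e-05]
eef_pos [225.73330848 473.70942107 230.74649412]
ee_rot [-0.68929029  0.6900938  -0.15616694  0.15576046]
force [-0.26480455  0.02467147  0.66064622]
wrist_torque [ 0.01045266 -0.03865642  0.00621436]
grip_width 0.998826953435644
18.700000000000003
top [[566.7510785    0.         310.70613372]
 [  0.         566.7510785  239.67855284]
 [  0.           0.           1.        ]] [-0.1393973  0.         0.         0.         0.       ] [[ 0.01744341 -0.99970739  0.01675898]
 [-0.99782897 -0.01847037 -0.0632155 ]
 [ 0.06350655 -0.0156199  -0.99785918]] [ -16.78853043  456.03359635 1290.51346654]
side [[531.22630609   0.         314.05764207]
 [  0.         531.22630609 242.14806581]
 [  0.           0.           1.        ]] [0.01707443 0.         0.         0.         0.        ] [[ 0.98883152 -0.1468521   0.02543001]
 [-0.04809063 -0.47589275 -0.87818756]
 [ 0.14106564  0.86715659 -0.47763996]] [-439.28920114   80.17976674 1082.10546871]
```

View pics/top0.png

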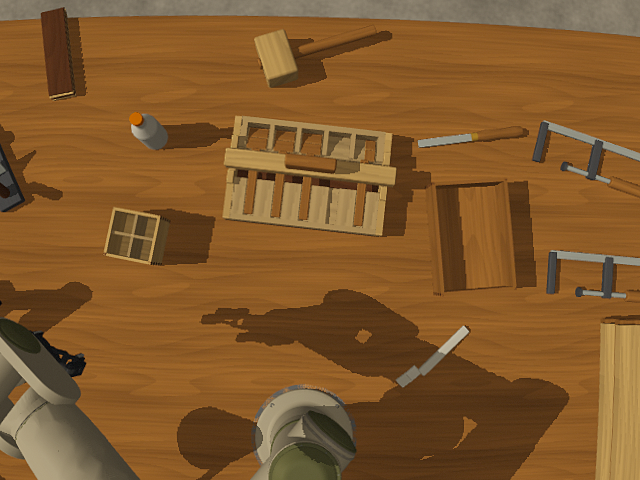

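View pics/side0.png

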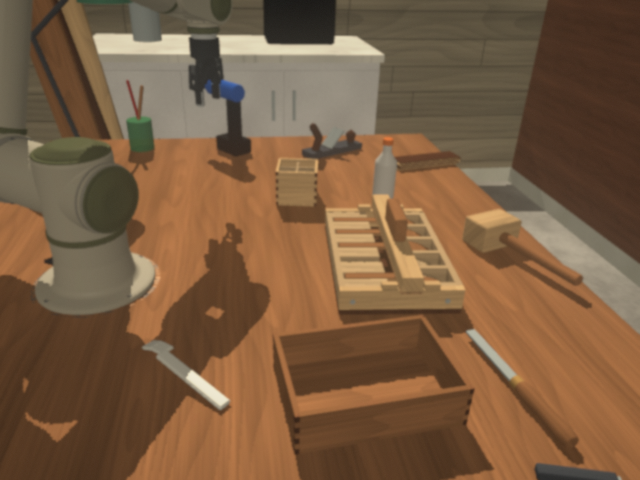

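The top view shows the form at about (310,175) with the bar across it and its grip block at (312,163). The caddy is at (137,236), the box at (475,237), the bottle at (148,130) and the gouge at (472,137). The white look-alike lies at (435,357). Next I'll zoom in on the form.

```bash
cat > h.py <<'E'
import numpy as np, cv2
from rig import sense, eyes, ctrl
def ray(c,px):
    p=cv2.undistortPoints(np.array([[px]],float),c["mtx"],np.array(c["dist"]))[0,0]
    R=np.array(c["R"]);t=np.array(c["t"])
    return -R.T@t, R.T@np.array([p[0],p[1],1.])
def onz(c,px,z):
    o,d=ray(c,px); return o+d*(z-o[2])/d[2]
def proj(c,X):
    return cv2.projectPoints(np.array(X,float).reshape(-1,1,3),cv2.Rodrigues(np.array(c["R"]))[0],np.array(c["t"]),c["mtx"],np.array(c["dist"]))[0][:,0]
def crop(c,name,x0,y0,x1,y1,k,marks=()):
    im=cv2.resize(c["pixels"][y0:y1,x0:x1,::-1],None,fx=k,fy=k,interpolation=cv2.INTER_CUBIC)
    for m in marks: cv2.circle(im,(int((m[0]-x0+.5)*k),int((m[1]-y0+.5)*k)),3,(0,0,255),1)
    cv2.imwrite(f"pics/{name}.png",im)
E
python3 - <<'E'
from h import *
c=eyes.capture("top"); crop(c,"t1",210,105,410,245,4)
crop(c,"t2",90,190,230,290,5)
c=eyes.capture("side"); crop(c,"s1",260,140,480,320,3)
E
```

```text
(no output)
```

View pics/t1.png

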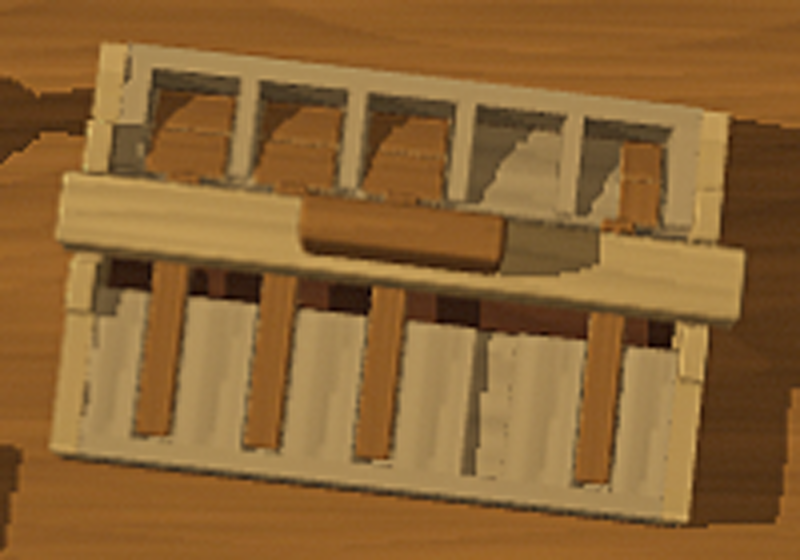

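View pics/t2.png

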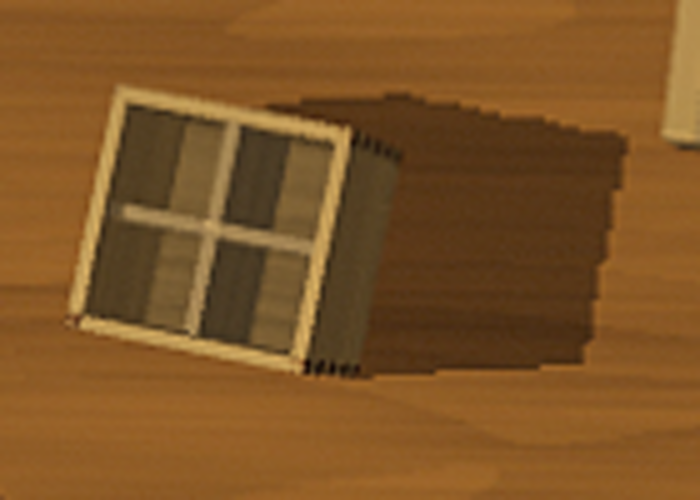

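View pics/s1.png

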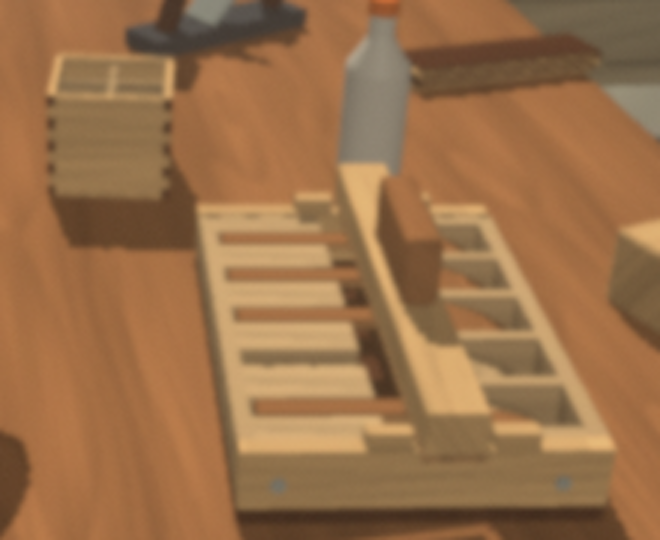

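```bash
cat >> h.py <<'E'
def fit2(L,W): # rigid 2D fit: W = c + Rot(th) L
    L=np.array(L,float);W=np.array(W,float);l=L-L.mean(0);w=W-W.mean(0)
    th=np.arctan2((l[:,0]*w[:,1]-l[:,1]*w[:,0]).sum(),(l*w).sum())
    Rm=np.array([[np.cos(th),-np.sin(th)],[np.sin(th),np.cos(th)]])
    c=W.mean(0)-Rm@L.mean(0); return c,th,W-(c+L@Rm.T)
def pw(c,th,x,y): return np.array([c[0]+np.cos(th)*x-np.sin(th)*y,c[1]+np.sin(th)*x+np.cos(th)*y])
E
python3 - <<'E'
from h import *
c=eyes.capture("top"); print("cam",-c["R"].T@c["t"])
s=eyes.capture("side"); print("cam",-s["R"].T@s["t"])
cr=lambda p,k,x0,y0:(p[0]/k+x0-.5,p[1]/k+y0-.5)
def P(c,pts,k,x0,y0,z): return [onz(c,cr(p,k,x0,y0),z)[:2] for p in pts]
L=[(82,180),(82,-180),(-155,-180),(-155,180)]
for z in (52,):
  W=P(c,[(103,43),(729,113),(688,522),(52,455)],4,210,105,z); print("form top",fit2(L,W))
  W=P(s,[(488,207),(613,450),(238,448),(197,207)],3,260,140,z); print("form side",fit2(L,W))
Lc=[(54,54),(54,-54),(-54,-54),(-54,54)]
W=P(c,[(117,86),(352,130),(302,372),(72,322)],5,90,190,95); print("caddy top",fit2(Lc,W))
W=P(s,[(176,58),(172,98),(48,97),(57,54)],3,260,140,95); print("caddy side",fit2(Lc,W))
# bar top at z=89
Lb=[(20,190),(20,-190),(-20,-190),(-20,190)]
W=P(c,[(64,173),(744,250),(740,322),(58,243)],4,210,105,89); print("bar",fit2(Lb,W))
W=P(c,[(303,197),(505,216),(500,240),(303,225)],4,210,105,139); print("grip",W)
crop(c,"box",415,165,535,305,4)
crop(c,"bot",120,100,180,160,8)
E
```

```text
cam [ 373.38032849   11.79718403 1316.86045571]
cam [ 285.59100209 -964.70846071  598.44081412]
form top (array([637.25393197,  -2.26158937]), np.float64(-0.0901917558295617), array([[ 0.35450558, -0.27028813],
       [-0.33877054, -0.19743138],
       [ 0.68709946,  0.65465959],
       [-0.7028345 , -0.18694007]]))
form side (array([636.9439637,   2.6771506]), np.float64(-0.10260680437727356), array([[ 1.10322731, -1.06437871],
       [-0.98623901,  0.3788565 ],
       [ 1.8469044 ,  3.67378057],
       [-1.9638927 , -2.98825835]]))
caddy top (array([454.28741877, 383.82211001]), np.float64(-0.1696407171103151), array([[-0.98627224,  0.27556361],
       [-0.5480996 ,  0.73878224],
       [ 0.08527889,  0.94673552],
       [ 1.44909294, -1.96108138]]))
caddy side (array([453.36879936, 386.03738836]), np.float64(-0.15607066842842968), array([[ 2.00171686, -1.96379236],
       [-0.46742629,  3.58357048],
       [-1.15802892, -2.08535919],
       [-0.37626165,  0.46558107]]))
bar (array([613.46449666,  -2.90903647]), np.float64(-0.09464225197705144), array([[-0.34546552, -0.49099873],
       [ 0.24423978,  2.22155202],
       [-0.16385211,  0.53364829],
       [ 0.26507784, -2.26420158]]))
grip [array([628.89016684,  50.20736478]), array([620.93217328, -56.48921057]), array([608.01389329, -54.01796293]), array([613.88507543,  49.87551053])]
```

View pics/box.png

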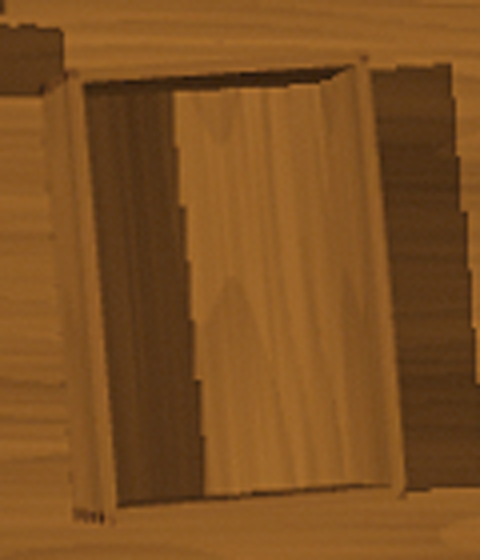

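```bash
cat >> h.py <<'E'
from scipy.spatial.transform import Rotation as Ro
def pose(s=None):
    s=s or sense(); q=s["ee_rot"]; return np.array(s["eef_pos"]), Ro.from_quat([q[1],q[2],q[3],q[0]])
def orient(y,z):
    y=np.array(y,float);y/=np.linalg.norm(y);z=np.array(z,float);z-=y*(z@y);z/=np.linalg.norm(z)
    return Ro.from_matrix(np.array([np.cross(y,z),y,z]).T)
def delta(target=None,Rt=None,pinch=False):
    p,R=pose(); np.set_printoptions(precision=3,suppress=True)
    print("t",round(sense()["time_s"],2),"pos",p,"axes y",R.as_matrix()[:,1],"z",R.as_matrix()[:,2])
    print("F",sense()["force"],"grip mm",sense()["grip_width"]*85.4,"j",np.array(sense()["joints"]))
    if Rt is not None:
        w=(R.inv()*Rt).as_rotvec(); w2=(R.inv()*Rt*Ro.from_euler('y',np.pi)).as_rotvec()
        print("turn",w,"or",w2)
    if target is not None:
        T=np.array(target,float)-p
        print("shift now axes",R.inv().apply(T)," dist",np.linalg.norm(T))
        if Rt is not None: print("shift after turn (TCP fixed)",Rt.inv().apply(T),"or other",(Rt*Ro.from_euler('y',np.pi)).inv().apply(T))
F=(637.1,-1.0); FTH=-0.092
def fw(x,y,z): return np.array([*pw(F,FTH,x,y),z])
fx=np.array([np.cos(FTH),np.sin(FTH),0]); fy=np.array([-np.sin(FTH),np.cos(FTH),0])
E
python3 - <<'E'
from h import *
c=eyes.capture("top")
cr=lambda p,k,x0,y0:(p[0]/k+x0-.5,p[1]/k+y0-.5)
P=lambda pts,k,x0,y0,z:[onz(c,cr(p,k,x0,y0),z)[:2] for p in pts]
print("box",fit2([(127.5,87.5),(127.5,-87.5),(-127.5,-87.5),(-127.5,87.5)],P([(68,76),(368,58),(406,494),(112,518)],4,415,165,70)))
print("look",[onz(c,p,8) for p in [(468,327),(400,385)]])
print("gouge",[onz(c,p,12) for p in [(419,144),(526,131)]],"bottle",onz(c,(137,119),170))
for p in [(150,436),(262,448),(374,460),(592,484)]:
    w=onz(c,cr(p,4,210,105),53)[:2]-F; print("butt",w@fx[:2],w@fy[:2])
delta(fw(-22,0,200),orient((0,0,-1),fx))
E
```

```text
box (array([ 468.27027443, -375.46447527]), np.float64(0.09201054363683742), array([[-3.11713851e+00, -7.60782719e-04],
       [-3.89469594e+00, -1.40050531e-01],
       [ 2.94171699e+00,  2.47453050e+00],
       [ 4.07011746e+00, -2.33371918e+00]]))
look [array([ 259.10044481, -379.72162911,    8.        ]), array([ 123.7681046 , -221.08679998,    8.        ])]
gouge [array([ 687.56516199, -260.45348554,   12.        ]), array([ 729.15687852, -524.26702236,   12.        ])] bottle [692.04622701 360.85719985 170.        ]
butt -139.16758619766378 124.59015720478999
butt -138.97640705240724 61.391913309977475
butt -138.75554452251066 -1.691564053298992
butt -138.59933731494547 -124.68349914806917
t 0.35 pos [225.872 473.865 231.162] axes y [-0. -0. -1.] z [ 0.43   0.903 -0.   ]
F [ 0.046  0.519 -0.252] grip mm 84.88229313400305 j [ 0.903  0.313  1.498  0.     1.331 -0.223]
turn [0.    1.218 0.   ] or [ 0.    -1.924 -0.   ]
shift now axes [ 554.902   31.191 -259.296]  dist 613.2891261938132
shift after turn (TCP fixed) [435.078  31.162 431.115] or other [-435.078   31.162 -431.115]
```

```bash
python3 -m handwheel '[{"wy":0.122,"tx":0},{"wy":0.122},{"wy":0.122},{"wy":0.122},{"wy":0.122},{"wy":0.122},{"wy":0.122},{"wy":0.122},{"wy":0.122},{"wy":0.12}]' 60
python3 -c "
from h import *
delta(fw(-22,0,200),orient((0,0,-1),fx))"
```

```text
t 0.35 pos [225.872 473.865 231.162] axes y [-0. -0. -1.] z [ 0.43   0.903 -0.   ]
F [ 0.046  0.519 -0.252] grip mm 84.88229313400305 j [ 0.903  0.313  1.498  0.     1.331 -0.223]
turn [0.    1.218 0.   ] or [ 0.    -1.924 -0.   ]
shift now axes [ 554.902   31.191 -259.296]  dist 613.2891261938132
shift after turn (TCP fixed) [435.078  31.162 431.115] or other [-435.078   31.162 -431.115]invalid input
```

```bash
python3 -m handwheel '[{"grip":85,"tx":0,"ty":0,"tz":0,"wx":0,"wy":0.12,"wz":0},{"grip":85,"tx":0,"ty":0,"tz":0,"wx":0,"wy":0.12,"wz":0},{"grip":85,"tx":0,"ty":0,"tz":0,"wx":0,"wy":0.12,"wz":0}]' 60
python3 -c "
from h import *
delta(fw(-22,0,200),orient((0,0,-1),fx))"
```

```text
time_s: 0.6
eef_pos: [225.9, 473.9, 231.2]
ee_rot: [-0.65, 0.65, -0.279, 0.279]
force: [0.1, 0.3, 0.0]
grip_width: 1.0
t 0.6 pos [225.887 473.89  231.247] axes y [-0. -0. -1.] z [ 0.725  0.689 -0.   ]
F [0.136 0.332 0.02 ] grip mm 85.35959863128332 j [0.903 0.313 1.498 0.    1.331 0.143]
turn [0.    0.852 0.   ] or [ 0.   -2.29 -0.  ]
shift now axes [610.951  31.244 -43.619]  dist 613.3029124778336
shift after turn (TCP fixed) [435.104  31.247 431.102] or other [-435.104   31.247 -431.102]
```

```bash
python3 -m handwheel '[{"grip":85,"tx":0,"ty":0,"tz":0,"wx":0,"wy":0.122,"wz":0},{"grip":85,"tx":0,"ty":0,"tz":0,"wx":0,"wy":0.122,"wz":0},{"grip":85,"tx":0,"ty":0,"tz":0,"wx":0,"wy":0.122,"wz":0},{"grip":85,"tx":0,"ty":0,"tz":0,"wx":0,"wy":0.122,"wz":0},{"grip":85,"tx":0,"ty":0,"tz":0,"wx":0,"wy":0.122,"wz":0},{"grip":85,"tx":0,"ty":0,"tz":0,"wx":0,"wy":0.122,"wz":0},{"grip":85,"tx":0,"ty":0,"tz":0,"wx":0,"wy":0.12,"wz":0}]'
python3 -m handwheel '[{"grip":85,"tx":27,"ty":2,"tz":27,"wx":0,"wy":0,"wz":0},{"grip":85,"tx":27,"ty":2,"tz":27,"wx":0,"wy":0,"wz":0},{"grip":85,"tx":27,"ty":2,"tz":27,"wx":0,"wy":0,"wz":0},{"grip":85,"tx":27,"ty":2,"tz":27,"wx":0,"wy":0,"wz":0},{"grip":85,"tx":27,"ty":2,"tz":27,"wx":0,"wy":0,"wz":0},{"grip":85,"tx":27,"ty":2,"tz":27,"wx":0,"wy":0,"wz":0},{"grip":85,"tx":27,"ty":2,"tz":27,"wx":0,"wy":0,"wz":0},{"grip":85,"tx":27,"ty":2,"tz":27,"wx":0,"wy":0,"wz":0},{"grip":85,"tx":27,"ty":2,"tz":27,"wx":0,"wy":0,"wz":0},{"grip":85,"tx":27,"ty":2,"tz":27,"wx":0,"wy":0,"wz":0}]'
python3 -m handwheel '[{"grip":85,"tx":27,"ty":2,"tz":27,"wx":0,"wy":0,"wz":0},{"grip":85,"tx":27,"ty":2,"tz":27,"wx":0,"wy":0,"wz":0},{"grip":85,"tx":27,"ty":2,"tz":27,"wx":0,"wy":0,"wz":0},{"grip":85,"tx":27,"ty":2,"tz":27,"wx":0,"wy":0,"wz":0},{"grip":85,"tx":27,"ty":2,"tz":27,"wx":0,"wy":0,"wz":0},{"grip":85,"tx":27,"ty":2,"tz":27,"wx":0,"wy":0,"wz":0},{"grip":85,"tx":0,"ty":0,"tz":0,"wx":0,"wy":0,"wz":0}]'
python3 -c "
from h import *
delta(fw(-22,0,95),orient((0,0,-1),fx))
crop(eyes.capture('side'),'s2',260,80,480,320,3)"
```

```text
time_s: 1.18
eef_pos: [225.9, 473.9, 231.2]
ee_rot: [-0.476, 0.477, -0.522, 0.522]
force: [-0.8, 1.0, -0.0]
grip_width: 0.995
time_s: 2.02
eef_pos: [472.7, 180.0, 211.3]
ee_rot: [-0.478, 0.478, -0.521, 0.521]
force: [0.5, 1.5, -0.4]
grip_width: 0.996
time_s: 2.6
eef_pos: [621.6, 1.1, 197.7]
ee_rot: [-0.476, 0.477, -0.522, 0.522]
force: [-0.3, 0.2, -0.1]
grip_width: 0.996
t 2.6 pos [621.636   1.099 197.687] axes y [-0.    -0.001 -1.   ] z [ 0.996 -0.091 -0.   ]
F [-0.29   0.213 -0.088] grip mm 85.05852140056564 j [-0.186  0.553  1.23  -0.001  1.359 -0.095]
turn [0.    0.001 0.001] or [ 0.002 -3.141 -0.   ]
shift now axes [  0.543 102.69   -6.379]  dist 102.88941070992381
shift after turn (TCP fixed) [  0.67  102.687  -6.408] or other [ -0.67  102.687   6.408]
```

View pics/s2.png

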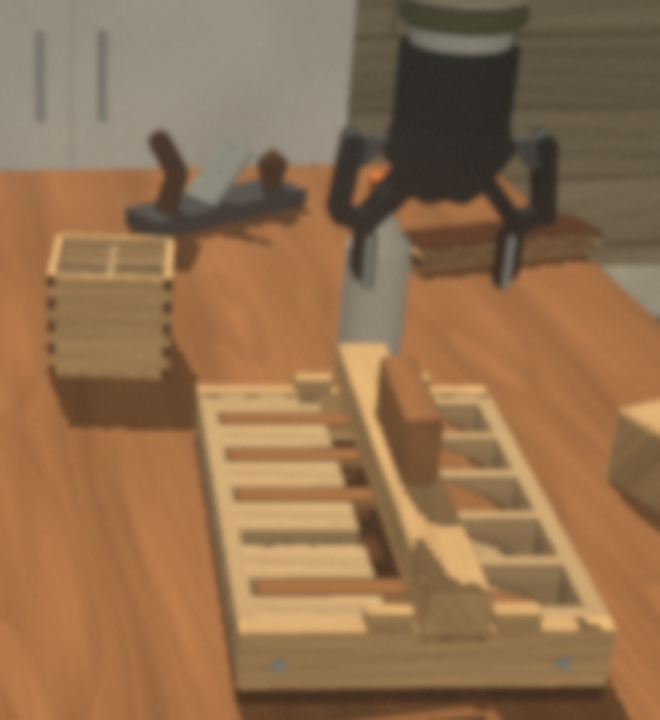

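The fingers are over the grip block, one on each side of it. I'll go down and grip.

```bash
python3 -m handwheel '[{"grip":85,"tx":0,"ty":20,"tz":-3,"wx":0,"wy":0,"wz":0},{"grip":85,"tx":0,"ty":25,"tz":-3,"wx":0,"wy":0,"wz":0},{"grip":85,"tx":0,"ty":25,"tz":0,"wx":0,"wy":0,"wz":0},{"grip":85,"tx":0,"ty":20,"tz":0,"wx":0,"wy":0,"wz":0},{"grip":85,"tx":0,"ty":10,"tz":0,"wx":0,"wy":0,"wz":0},{"grip":85,"tx":0,"ty":2,"tz":0,"wx":0,"wy":0,"wz":0}]'
python3 -m handwheel '[{"grip":40,"tx":0,"ty":0,"tz":0,"wx":0,"wy":0,"wz":0},{"grip":30,"tx":0,"ty":0,"tz":0,"wx":0,"wy":0,"wz":0},{"grip":20,"tx":0,"ty":0,"tz":0,"wx":0,"wy":0,"wz":0},{"grip":10,"tx":0,"ty":0,"tz":0,"wx":0,"wy":0,"wz":0},{"grip":10,"tx":0,"ty":0,"tz":0,"wx":0,"wy":0,"wz":0},{"grip":10,"tx":0,"ty":0,"tz":0,"wx":0,"wy":0,"wz":0},{"grip":10,"tx":0,"ty":0,"tz":0,"wx":0,"wy":0,"wz":0},{"grip":10,"tx":0,"ty":0,"tz":0,"wx":0,"wy":0,"wz":0}]' 70
python3 -c "
from h import *
delta(fw(-22,0,95),orient((0,0,-1),fx))"
```

```text
time_s: 3.15
eef_pos: [612.1, 7.8, 95.7]
ee_rot: [0.478, -0.479, 0.522, -0.52]
force: [-1.3, 0.0, 0.1]
grip_width: 0.996
time_s: 3.82
eef_pos: [613.5, 6.9, 98.1]
ee_rot: [-0.478, 0.478, -0.521, 0.521]
force: [-1.1, -0.0, 6.1]
grip_width: 0.296
t 3.82 pos [613.475   6.896  98.119] axes y [ 0.001 -0.    -1.   ] z [ 0.996 -0.086  0.001]
F [-1.069 -0.027  6.145] grip mm 25.267985529601823 j [-0.18   0.629  1.377  0.     1.135 -0.093]
turn [-0.001  0.006  0.   ] or [ 0.    -3.136  0.001]
shift now axes [5.705 3.121 2.215]  dist 6.8698354208228265
shift after turn (TCP fixed) [5.692 3.119 2.251] or other [-5.692  3.119 -2.251]
```

```bash
python3 -m handwheel '[{"grip":10,"tx":0,"ty":-8,"tz":0,"wx":0,"wy":0,"wz":0},{"grip":10,"tx":0,"ty":-15,"tz":0,"wx":0,"wy":0,"wz":0},{"grip":10,"tx":0,"ty":-20,"tz":0,"wx":0,"wy":0,"wz":0},{"grip":10,"tx":0,"ty":-20,"tz":0,"wx":0,"wy":0,"wz":0},{"grip":10,"tx":0,"ty":-20,"tz":0,"wx":0,"wy":0,"wz":0},{"grip":10,"tx":0,"ty":-10,"tz":0,"wx":0,"wy":0,"wz":0},{"grip":10,"tx":0,"ty":0,"tz":0,"wx":0,"wy":0,"wz":0}]'
python3 -c "
from h import *
delta((370,40,150),orient((0,0,-1),fx))
c=eyes.capture('side');cv2.imwrite('pics/s3.png',c['pixels'][:,:,::-1])
c=eyes.capture('top');cv2.imwrite('pics/t3.png',c['pixels'][:,:,::-1])
"
```

```text
time_s: 4.4
eef_pos: [614.0, 6.8, 192.5]
ee_rot: [-0.479, 0.477, -0.52, 0.522]
force: [1.0, 0.3, -2.7]
grip_width: 0.298
t 4.4 pos [613.974   6.817 192.505] axes y [ 0.004 -0.001 -1.   ] z [ 0.996 -0.086  0.004]
F [ 1.036  0.323 -2.651] grip mm 25.431033147894606 j [-0.179  0.537  1.269 -0.     1.332 -0.094]
turn [-0.004  0.006  0.   ] or [ 0.001 -3.135  0.006]
shift now axes [ -12.142   41.571 -246.081]  dist 249.8624467557786
shift after turn (TCP fixed) [ -10.629   42.505 -245.991] or other [ 10.629  42.505 245.991]
```

View pics/s3.png

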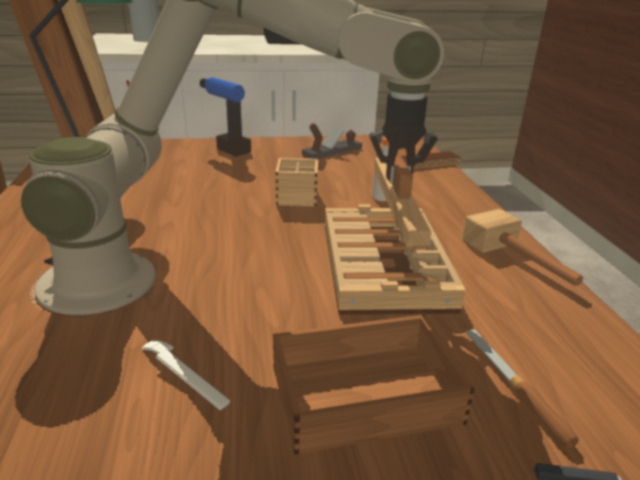

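View pics/t3.png

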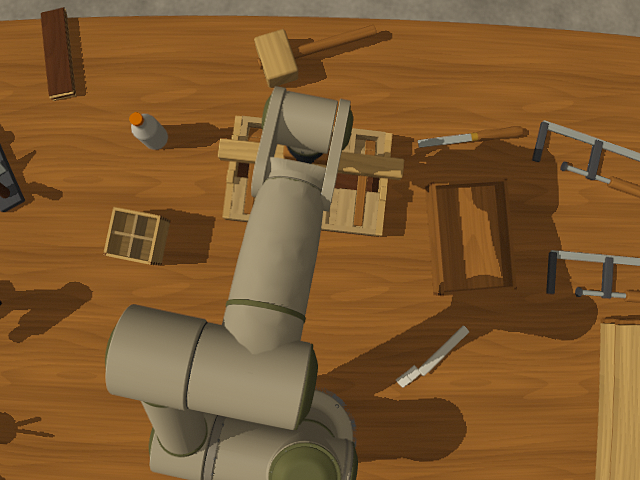

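```bash
python3 -m handwheel '[{"grip":10,"tx":0,"ty":2,"tz":-20,"wx":0,"wy":0,"wz":0},{"grip":10,"tx":-1,"ty":5,"tz":-30,"wx":0,"wy":0,"wz":0},{"grip":10,"tx":-2,"ty":5,"tz":-30,"wx":0,"wy":0,"wz":0},{"grip":10,"tx":-2,"ty":5,"tz":-30,"wx":0,"wy":0,"wz":0},{"grip":10,"tx":-2,"ty":5,"tz":-30,"wx":0,"wy":0,"wz":0},{"grip":10,"tx":-2,"ty":5,"tz":-30,"wx":0,"wy":0,"wz":0},{"grip":10,"tx":-2,"ty":5,"tz":-30,"wx":0,"wy":0,"wz":0},{"grip":10,"tx":0,"ty":5,"tz":-25,"wx":0,"wy":0,"wz":0},{"grip":10,"tx":0,"ty":5,"tz":-20,"wx":0,"wy":0,"wz":0},{"grip":10,"tx":0,"ty":0,"tz":0,"wx":0,"wy":0,"wz":0}]'
python3 -c "
from h import *
delta((370,40,50),orient((0,0,-1),fx))
"
```

```text
time_s: 5.33
eef_pos: [365.8, 39.8, 146.3]
ee_rot: [0.477, -0.479, 0.523, -0.519]
force: [-0.3, -0.5, -2.8]
grip_width: 0.296
t 5.33 pos [365.844  39.828 146.28 ] axes y [-0.006  0.001 -1.   ] z [ 0.996 -0.086 -0.006]
F [-0.271 -0.461 -2.764] grip mm 25.287981486670912 j [-0.213  0.068  2.043 -0.     1.037 -0.127]
turn [ 0.006  0.006 -0.001] or [-0.001 -3.135 -0.009]
shift now axes [-0.457 96.254  4.7  ]  dist 96.36940238061639
shift after turn (TCP fixed) [-0.553 96.28   4.123] or other [ 0.553 96.28  -4.123]
```

```bash
python3 -m handwheel '[{"grip":10,"tx":0,"ty":15,"tz":0,"wx":0,"wy":0,"wz":0},{"grip":10,"tx":0,"ty":25,"tz":0,"wx":0,"wy":0,"wz":0},{"grip":10,"tx":0,"ty":25,"tz":0,"wx":0,"wy":0,"wz":0},{"grip":10,"tx":0,"ty":15,"tz":0,"wx":0,"wy":0,"wz":0},{"grip":10,"tx":0,"ty":8,"tz":0,"wx":0,"wy":0,"wz":0},{"grip":10,"tx":0,"ty":5,"tz":0,"wx":0,"wy":0,"wz":0},{"grip":10,"tx":0,"ty":3,"tz":0,"wx":0,"wy":0,"wz":0},{"grip":10,"tx":0,"ty":3,"tz":0,"wx":0,"wy":0,"wz":0},{"grip":10,"tx":0,"ty":2,"tz":0,"wx":0,"wy":0,"wz":0},{"grip":10,"tx":0,"ty":0,"tz":0,"wx":0,"wy":0,"wz":0}]'
python3 -c "
from h import *
delta((370,40,50),orient((0,0,-1),fx))
"
```

```text
time_s: 6.17
eef_pos: [370.3, 38.9, 47.4]
ee_rot: [-0.478, 0.478, -0.521, 0.521]
force: [1.0, -1.0, -2.3]
grip_width: 0.298
t 6.17 pos [370.264  38.885  47.419] axes y [ 0.001 -0.    -1.   ] z [ 0.996 -0.086  0.001]
F [ 0.953 -0.969 -2.347] grip mm 25.43820481071619 j [-0.213  0.269  2.14  -0.     0.732 -0.127]
turn [-0.001  0.006  0.   ] or [ 0.    -3.136  0.001]
shift now axes [-1.088 -2.581 -0.357]  dist 2.823675393753081
shift after turn (TCP fixed) [-1.086 -2.581 -0.365] or other [ 1.086 -2.581  0.365]
```

```bash
python3 -m handwheel '[{"grip":10,"tx":0,"ty":1,"tz":0,"wx":0,"wy":0,"wz":0},{"grip":10,"tx":0,"ty":1,"tz":0,"wx":0,"wy":0,"wz":0},{"grip":10,"tx":0,"ty":1,"tz":0,"wx":0,"wy":0,"wz":0},{"grip":10,"tx":0,"ty":1,"tz":0,"wx":0,"wy":0,"wz":0},{"grip":10,"tx":0,"ty":0,"tz":0,"wx":0,"wy":0,"wz":0}]'

```

```text
time_s: 6.58
eef_pos: [370.4, 38.9, 44.1]
ee_rot: [-0.478, 0.478, -0.521, 0.521]
force: [-2.6, 0.7, 12.7]
grip_width: 0.297
```

```bash
python3 -m handwheel '[{"grip":60,"tx":0,"ty":0,"tz":0,"wx":0,"wy":0,"wz":0},{"grip":85,"tx":0,"ty":0,"tz":0,"wx":0,"wy":0,"wz":0},{"grip":85,"tx":0,"ty":0,"tz":0,"wx":0,"wy":0,"wz":0},{"grip":85,"tx":0,"ty":0,"tz":0,"wx":0,"wy":0,"wz":0},{"grip":85,"tx":0,"ty":-20,"tz":0,"wx":0,"wy":0,"wz":0},{"grip":85,"tx":0,"ty":-35,"tz":0,"wx":0,"wy":0,"wz":0},{"grip":85,"tx":0,"ty":-40,"tz":0,"wx":0,"wy":0,"wz":0},{"grip":85,"tx":0,"ty":-40,"tz":0,"wx":0,"wy":0,"wz":0},{"grip":85,"tx":0,"ty":-20,"tz":0,"wx":0,"wy":0,"wz":0},{"grip":85,"tx":0,"ty":0,"tz":0,"wx":0,"wy":0,"wz":0}]'
python3 - <<'E'
from h import *
delta()
D=[([.903,.313,1.498,0,1.331,.143],[225.887,473.89,231.247]),([-.186,.553,1.23,0,1.359,-.095],[621.636,1.099,197.687]),([-.18,.629,1.377,0,1.135,-.093],[613.475,6.896,98.119]),([-.213,.068,2.043,0,1.037,-.127],[365.84,39.83,146.28]),([-.213,.269,2.14,0,.732,-.127],[370.26,38.89,47.42])]
s=sense(); D.append((list(s["joints"]),list(s["eef_pos"])))
from scipy.optimize import least_squares
def f(p):
    h,a,L2,L3,d,off=p; o=[]
    for j,x in D:
        r=a+L2*np.sin(j[1])+L3*np.sin(j[1]+j[2])+d*np.sin(j[1]+j[2]+j[4])
        z=h+L2*np.cos(j[1])+L3*np.cos(j[1]+j[2])+d*np.cos(j[1]+j[2]+j[4])
        o+= [r*np.cos(j[0])-off*np.sin(j[0])-x[0], r*np.sin(j[0])+off*np.cos(j[0])-x[1], z-x[2]]
    return o
r=least_squares(f,[300,0,400,350,250,116]); print(r.x,r.fun)
E
```

```text
time_s: 7.42
eef_pos: [371.9, 38.6, 202.2]
ee_rot: [-0.48, 0.476, -0.519, 0.523]
force: [0.3, -0.4, 0.8]
grip_width: 0.995
t 7.42 pos [371.873  38.624 202.245] axes y [ 0.008 -0.002 -1.   ] z [ 0.996 -0.086  0.008]
F [ 0.258 -0.409  0.769] grip mm 84.94879113694125 j [-0.213 -0.005  1.953  0.     1.185 -0.127]
[481.422 -19.088 449.63  397.083 580.006 116.268] [-4.575 -5.523  3.488 -5.554  1.278  2.712  3.41  -0.973 -0.533 -0.846
  0.185 -0.485 12.361 -2.687 -7.752 -2.402  0.475  2.57 ]
```

```bash
python3 -m handwheel '[{"grip":85,"tx":0,"ty":0,"tz":0,"wx":0,"wy":0,"wz":-0.12},{"grip":85,"tx":0,"ty":0,"tz":0,"wx":0,"wy":0,"wz":-0.12},{"grip":85,"tx":0,"ty":0,"tz":0,"wx":0,"wy":0,"wz":-0.12},{"grip":85,"tx":0,"ty":0,"tz":0,"wx":0,"wy":0,"wz":-0.12},{"grip":85,"tx":0,"ty":0,"tz":0,"wx":0,"wy":0,"wz":0}]'
python3 - <<'E'
from h import *
delta(); s=sense(); print(list(s["joints"]),list(s["eef_pos"]),list(s["ee_rot"]))
E
```

```text
time_s: 7.83
eef_pos: [369.4, 40.4, 196.5]
ee_rot: [-0.34, 0.591, -0.39, 0.619]
force: [-0.3, 0.0, -0.2]
grip_width: 0.993
t 7.83 pos [369.398  40.422 196.482] axes y [-0.041 -0.465 -0.885] z [ 0.997 -0.082 -0.004]
F [-0.338  0.017 -0.189] grip mm 84.81025289842752 j [ 0.11   0.132  1.906 -0.503  1.249  0.389]
[np.float64(0.11012955441262408), np.float64(0.13229466666947062), np.float64(1.9062862713645636), np.float64(-0.5029443387666904), np.float64(1.2485466498567794), np.float64(0.38868648552671453)] [np.float64(369.3984087360708), np.float64(40.42219192945231), np.float64(196.4824237724537)] [np.float64(-0.33957728908588825), np.float64(0.5910685043981768), np.float64(-0.3904037734276615), np.float64(0.6187973671073792)]
```

```bash
cat >> h.py <<'E'
def fk(j,P,s4=1):
    h,a,off,L2,e,L3,d,g=P
    R=Ro.from_euler('z',j[0]); p=R.apply([a,off,h])
    R=R*Ro.from_euler('y',j[1]); p=p+R.apply([0,0,L2])
    R=R*Ro.from_euler('y',j[2]); p=p+R.apply([e,0,L3])
    R=R*Ro.from_euler('z',s4*j[3])*Ro.from_euler('y',j[4]); p=p+R.apply([g,0,0])
    R=R*Ro.from_euler('z',j[5]); p=p+R.apply([0,0,d])
    M=R.as_matrix(); return p,Ro.from_matrix(np.array([-M[:,1],M[:,2],-M[:,0]]).T)
E
python3 - <<'E'
from h import *
D=[([.9026,.3134,1.4984,0,1.331,-.2234],[225.9,473.9,231.2]),([-.186,.553,1.23,0,1.359,-.095],[621.636,1.099,197.687]),([-.18,.629,1.377,0,1.135,-.093],[613.475,6.896,98.119]),([-.213,.068,2.043,0,1.037,-.127],[365.84,39.83,146.28]),([-.213,.269,2.14,0,.732,-.127],[370.26,38.89,47.42]),([-0.213,-0.005,1.953,0,1.185,-0.127],[371.873,38.624,202.245])]
s=sense(); D.append((list(s["joints"]),list(s["eef_pos"])))
from scipy.optimize import least_squares
for s4 in (1,-1):
  print(s4,(fk(D[-1][0],[0]*8,s4)[1].inv()*pose()[1]).magnitude())
  f=lambda p:np.concatenate([(fk(j,p,s4)[0]-x) for j,x in D]+[1e-3*np.array([p[1],p[7],p[4]])])
  r=least_squares(f,[300,0,116,400,0,350,250,0]); print(r.x,np.round(r.fun,1))
E
```

```text
1 4.370952418903846e-16
[202.04343863  -1.05387016 116.31138495 438.65783257  38.90232391
 397.87513113 255.61143671  -0.80545366] [-0.1 -0.1 -0.2  0.1  0.3  0.2 -0.  -0.3  0.  -0.   0.  -0.2 -0.   0.
  0.1  0.  -0.1  0.1  0.  -0.   0.  -0.  -0.   0. ]
-1 1.0058886775333804
[-367.63242672  202.73484757  113.95130392  464.0666066    37.47350432
  394.95152264 -291.24684676  215.75757953] [ -2.5  -6.9   3.5  -2.   -1.7   1.1  -0.6  -2.6   0.1  -9.6  -0.3   6.4
  -7.6  -0.7   4.8 -19.8   1.8   3.3  43.3  19.  -19.2   0.2   0.2   0. ]
```

```bash
cat >> h.py <<'E'
PP=np.array([202.04,-1.054,116.31,438.66,38.90,397.875,255.61,-0.805])
LO=np.array([-2.94,-.97,.19,-1.23,.02,-2.88]);HI=np.array([2.94,2.17,2.56,4.37,3.11,2.88])
from scipy.optimize import least_squares
def ik(p,R,seed):
    def f(j):
        q,Q=fk(j,PP); return np.concatenate([(q-p)/100,(R.inv()*Q).as_rotvec()])
    r=least_squares(f,np.clip(seed,LO+.01,HI-.01),bounds=(LO,HI)); return r.x,np.abs(r.fun).max()
CAD=(454.3,384.2);CTH=-0.167
E
python3 - <<'E'
from h import *
np.set_printoptions(precision=2,suppress=True)
for cx,cy in [(-25.5,-25.5),(25.5,-25.5),(-25.5,25.5),(25.5,25.5)]:
  g0=pw(CAD,CTH,cx,cy); print("comp",cx,cy,g0)
  for al in range(-180,180,15):
    a=np.radians(al);
    for ep in (0,-12):
      e=np.radians(ep); y=np.array([np.cos(a)*np.cos(e),np.sin(a)*np.cos(e),np.sin(e)])
      ok=[]
      for z in (140,235):
        best=None
        for zz in (np.array([-np.sin(a),np.cos(a),0]),):  # z tool = spat y (=left of blade dir)
          for sd in ([0,.5,1.5,1.,1.2,0],[.5,.5,1.5,-.8,1.2,0],[.5,.5,1.5,3.1,.8,1],[.2,.5,1.5,2,1.2,-1],[.2,.5,1.5,.5,1.2,-2]):
            j,er=ik(np.array([*g0,z])+19*y,orient(y,zz),sd)
            if er<1e-3 and (best is None or abs(j[3])<abs(best[3])): best=j
        ok.append(best)
      if all(o is not None for o in ok): print(al,ep,*ok)
  
E
```

```text
comp -25.5 -25.5 [424.92 363.29]
-180 0 [0.35 1.21 0.84 0.67 2.56 2.16] [0.35 1.08 0.85 0.81 2.65 2.32]
-180 -12 [0.35 1.13 0.87 0.53 2.42 2.06] [0.35 1.01 0.85 0.63 2.54 2.18]
-165 0 [0.43 1.27 0.69 0.41 2.71 1.94] [0.43 1.15 0.7  0.54 2.82 2.09]
-165 -12 [0.43 1.19 0.74 0.29 2.55 1.85] [0.43 1.08 0.71 0.37 2.68 1.94]
-150 0 [ 0.51  1.32  0.6  -0.05  2.79  1.52] [ 0.51  1.19  0.61 -0.08  2.91  1.5 ]
-150 -12 [ 0.51  1.23  0.65 -0.04  2.62  1.54] [ 0.51  1.12  0.63 -0.05  2.76  1.52]
-135 0 [ 0.58  1.32  0.59 -0.55  2.75  1.05] [ 0.58  1.2   0.6  -0.74  2.84  0.85]
-135 -12 [ 0.58  1.24  0.64 -0.39  2.59  1.2 ] [ 0.58  1.13  0.61 -0.49  2.71  1.07]
-120 0 [ 0.66  1.29  0.65 -0.84  2.61  0.8 ] [ 0.66  1.17  0.66 -1.01  2.68  0.61]
-120 -12 [ 0.66  1.21  0.7  -0.65  2.48  0.95] [ 0.66  1.1   0.67 -0.77  2.58  0.8 ]
-105 0 [ 0.73  1.24  0.77 -0.99  2.43  0.71] [ 0.73  1.11  0.78 -1.12  2.49  0.55]
-105 -12 [ 0.73  1.15  0.81 -0.81  2.31  0.82] [ 0.73  1.04  0.79 -0.92  2.4   0.67]
-90 0 [ 0.8   1.16  0.94 -1.09  2.24  0.7 ] [ 0.8   1.03  0.95 -1.19  2.29  0.55]
-90 -12 [ 0.79  1.08  0.9
[... 8572 characters left out ...]
11 0.9  1.57 1.45 1.67 2.24] [0.11 0.73 1.58 1.47 1.68 2.4 ]
105 -12 [0.12 0.81 1.58 1.32 1.52 2.32] [0.12 0.65 1.56 1.32 1.56 2.49]
120 0 [0.14 0.98 1.36 1.29 1.85 2.33] [0.14 0.83 1.36 1.34 1.88 2.48]
120 -12 [0.14 0.9  1.37 1.16 1.72 2.37] [0.14 0.76 1.35 1.19 1.78 2.53]
135 0 [0.18 1.08 1.13 1.18 2.05 2.41] [0.18 0.94 1.14 1.25 2.09 2.55]
135 -12 [0.19 1.   1.15 1.04 1.93 2.4 ] [0.19 0.87 1.13 1.09 2.   2.54]
150 0 [0.24 1.19 0.88 1.1  2.26 2.47] [0.24 1.06 0.89 1.2  2.31 2.62]
150 -12 [0.24 1.11 0.91 0.94 2.15 2.41] [0.24 0.99 0.89 1.02 2.22 2.55]
165 0 [0.3  1.31 0.62 1.07 2.49 2.53] [0.3  1.18 0.63 1.21 2.53 2.71]
165 -12 [0.31 1.23 0.66 0.86 2.37 2.4 ] [0.31 1.12 0.63 0.98 2.46 2.56]
```

```bash
python3 -m handwheel '[{"grip":85,"tx":0,"ty":0,"tz":0,"wx":0,"wy":0,"wz":0.12},{"grip":85,"tx":0,"ty":0,"tz":0,"wx":0,"wy":0,"wz":0.12},{"grip":85,"tx":0,"ty":0,"tz":0,"wx":0,"wy":0,"wz":0.12},{"grip":85,"tx":0,"ty":0,"tz":0,"wx":0,"wy":0,"wz":0.12},{"grip":85,"tx":0,"ty":0,"tz":0,"wx":0,"wy":0.12,"wz":0},{"grip":85,"tx":0,"ty":0,"tz":0,"wx":0,"wy":0.12,"wz":0},{"grip":85,"tx":0,"ty":0,"tz":0,"wx":0,"wy":0.12,"wz":0},{"grip":85,"tx":0,"ty":0,"tz":0,"wx":0,"wy":0.12,"wz":0},{"grip":85,"tx":0,"ty":0,"tz":0,"wx":0,"wy":0.12,"wz":0},{"grip":85,"tx":0,"ty":0,"tz":0,"wx":0,"wy":0.12,"wz":0}]'
python3 -m handwheel '[{"grip":60,"tx":0,"ty":0,"tz":0,"wx":0,"wy":0.12,"wz":0},{"grip":60,"tx":0,"ty":0,"tz":0,"wx":0,"wy":0.12,"wz":0},{"grip":60,"tx":0,"ty":0,"tz":0,"wx":0,"wy":0.12,"wz":0},{"grip":60,"tx":0,"ty":0,"tz":0,"wx":0,"wy":0.12,"wz":0},{"grip":40,"tx":0,"ty":0,"tz":0,"wx":0,"wy":0.12,"wz":0},{"grip":40,"tx":0,"ty":0,"tz":0,"wx":0,"wy":0.12,"wz":0},{"grip":40,"tx":0,"ty":0,"tz":0,"wx":0,"wy":0.12,"wz":0},{"grip":40,"tx":0,"ty":0,"tz":0,"wx":0,"wy":0,"wz":0}]'
python3 - <<'E'
from h import *
delta(fw(-12,124,110),orient((0,0,-1),-fy))
c=eyes.capture("top"); cv2.imwrite("pics/t4.png",c["pixels"][:,:,::-1])
crop(c,'t4c',210,105,410,245,4)
E
```

```text
time_s: 8.67
eef_pos: [370.1, 38.7, 198.0]
ee_rot: [0.262, -0.261, 0.658, -0.656]
force: [0.4, 0.4, -0.9]
grip_width: 0.993
time_s: 9.33
eef_pos: [370.1, 38.7, 198.0]
ee_rot: [-0.028, 0.029, 0.707, -0.706]
force: [1.1, -0.7, 0.6]
grip_width: 0.469
t 9.33 pos [370.137  38.688 198.018] axes y [ 0.001  0.002 -1.   ] z [-0.08  -0.997 -0.002]
F [ 1.065 -0.741  0.65 ] grip mm 40.08378642301059 j [-0.215  0.     1.959  0.002  1.181  1.435]
turn [ 0.002  0.012 -0.001] or [-0.001 -3.13  -0.003]
shift now axes [-258.705   88.443 -105.713]  dist 293.13086509994815
shift after turn (TCP fixed) [-257.48    88.018 -109.006] or other [257.48   88.018 109.006]
```

View pics/t4.png

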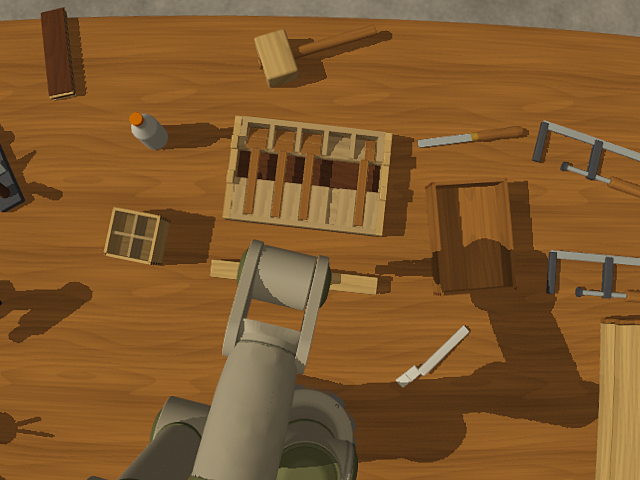

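View pics/t4c.png

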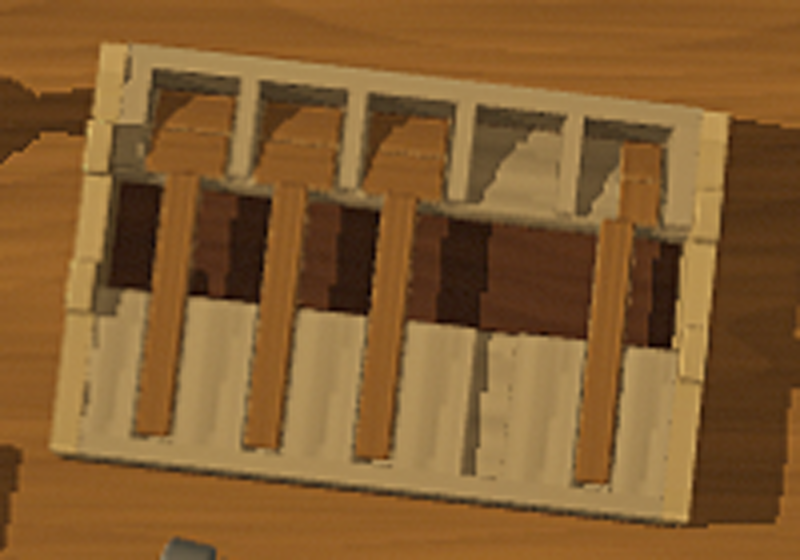

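The bar lies on the bench. Three sound spatulas sit in the y=124, 62 and 0 cavities and the split one is at y=-124, so none is short. Next I'll check the handle centres in the channel numerically.

```bash
python3 - <<'E'
from h import *
np.set_printoptions(precision=1,suppress=True)
c=eyes.capture("top"); im=c["pixels"].astype(int)
for y in (124,62,0,-124):
  for x in (-25,-80,-110):
    u=proj(c,[fw(x,y+d,53) for d in np.arange(-20,20.1,1)])
    v=np.array([im[int(round(b)),int(round(a))] for a,b in u])
    L=np.array([cv2.remap(c["pixels"].astype(np.float32),np.float32([[a]]),np.float32([[b]]),cv2.INTER_LINEAR)[0,0] for a,b in u])
    print(y,x,(L[:,0]).astype(int))
E
```

```text
124 -25 [ 80  81  81  81  80  80  81  80  81  82  97 117 133 145 152 146 139 140
 140 141 143 143 140 138 140 141 144 146 139 125 105  70  35  40  45  47
  48  49  50  50  48]
124 -80 [176 176 176 176 174 172 160 146 122  95  91 110 127 139 152 146 140 139
 140 141 141 141 141 141 141 142 141 139 136 131 127 139 152 162 171 175
 173 172 170 168 166]
124 -110 [175 175 176 177 175 170 164 138 112 103  98 106 129 143 144 143 142 140
 140 139 139 138 138 138 138 142 146 145 144 141 138 138 156 174 176 176
 175 175 175 175 174]
62 -25 [ 81  81  80  78  78  78  78  79  84  93 103 121 139 143 146 144 140 138
 141 143 143 142 140 137 138 143 145 145 145 108  70  52  45  42  43  44
  46  47  48  48  48]
62 -80 [176 176 176 176 175 171 163 138 112 104  98 111 135 147 145 143 142 141
 141 143 142 142 141 139 138 142 145 147 148 144 136 138 159 180 178 175
 173 172 172 172 172]
62 -110 [175 175 175 175 174 171 162 151 124  95  98 108 123 141 152 145 140 140
 140 139 138 138 139 139 139 140 140 140 140 141 142 144 149 164 177 175
 173 172 172 172 173]
0 -25 [ 80  81  81  80  80  79  78  79  81  9
[... 309 characters left out ...]
 [175 176 176 176 174 172 164 137 110  99  89 108 134 146 143 141 141 141
 140 139 138 138 138 138 139 140 141 145 148 140 128 135 159 178 176 175
 173 171 171 172 173]
-124 -25 [ 79  78  78  78  78  78  75  73  88 105 119 131 140 144 147 142 137 138
 142 144 144 143 138 134 136 139 146 153 153 139 123  98  74  74  79  81
  80  81  81  82  82]
-124 -80 [170 173 175 176 178 180 182 151 117 101  95 103 132 155 148 141 140 140
 140 141 141 140 139 139 140 140 141 146 155 158 138 117 141 169 178 174
 172 171 170 171 172]
-124 -110 [168 170 173 175 177 178 173 165 144 109  88 113 139 142 143 142 142 141
 140 138 138 137 137 138 138 139 141 145 148 127 107 124 151 167 171 174
 172 171 171 171 173]
```

```bash
python3 -m handwheel '[{"grip":40,"tx":-20,"ty":0,"tz":-9,"wx":0,"wy":0.012,"wz":0},{"grip":40,"tx":-33,"ty":0,"tz":-14,"wx":0,"wy":0,"wz":0},{"grip":40,"tx":-33,"ty":0,"tz":-14,"wx":0,"wy":0,"wz":0},{"grip":40,"tx":-33,"ty":10,"tz":-14,"wx":0,"wy":0,"wz":0},{"grip":40,"tx":-33,"ty":10,"tz":-14,"wx":0,"wy":0,"wz":0},{"grip":40,"tx":-33,"ty":15,"tz":-14,"wx":0,"wy":0,"wz":0},{"grip":40,"tx":-33,"ty":15,"tz":-14,"wx":0,"wy":0,"wz":0},{"grip":40,"tx":-30,"ty":20,"tz":-12,"wx":0,"wy":0,"wz":0},{"grip":40,"tx":-9,"ty":15,"tz":-4,"wx":0,"wy":0,"wz":0},{"grip":40,"tx":0,"ty":0,"tz":0,"wx":0,"wy":0,"wz":0}]'
python3 - <<'E'
from h import *
delta(fw(-12,124,30),orient((0,0,-1),-fy))
E
```

```text
time_s: 10.27
eef_pos: [635.5, 125.6, 108.6]
ee_rot: [-0.031, 0.027, 0.707, -0.706]
force: [-0.9, -0.5, -0.5]
grip_width: 0.472
t 10.27 pos [635.464 125.636 108.585] axes y [-0.006  0.001 -1.   ] z [-0.083 -0.997 -0.   ]
F [-0.929 -0.548 -0.496] grip mm 40.28079143455111 j [0.014 0.691 1.237 0.001 1.219 1.668]
turn [0.    0.009 0.006] or [ 0.009 -3.133 -0.001]
shift now axes [-1.697 78.576  1.997]  dist 78.61938234110491
shift after turn (TCP fixed) [-1.263 78.585  1.95 ] or other [ 1.263 78.585 -1.95 ]
```

```bash
python3 -m handwheel '[{"grip":40,"tx":-1,"ty":0,"tz":2,"wx":0,"wy":0.009,"wz":0.005},{"grip":40,"tx":0,"ty":15,"tz":0,"wx":0,"wy":0,"wz":0},{"grip":40,"tx":0,"ty":20,"tz":0,"wx":0,"wy":0,"wz":0},{"grip":40,"tx":0,"ty":20,"tz":0,"wx":0,"wy":0,"wz":0},{"grip":40,"tx":0,"ty":15,"tz":0,"wx":0,"wy":0,"wz":0},{"grip":40,"tx":0,"ty":8,"tz":0,"wx":0,"wy":0,"wz":0},{"grip":40,"tx":0,"ty":0,"tz":0,"wx":0,"wy":0,"wz":0},{"grip":40,"tx":0,"ty":0,"tz":0,"wx":0,"wy":0,"wz":0}]'
python3 - <<'E'
from h import *
delta(fw(-12,124,30),orient((0,0,-1),-fy))
E
```

```text
time_s: 10.93
eef_pos: [637.0, 123.0, 36.7]
ee_rot: [-0.032, 0.036, 0.706, -0.706]
force: [0.1, -0.0, 0.6]
grip_width: 0.472
t 10.93 pos [637.018 122.982  36.74 ] axes y [ 0.007 -0.    -1.   ] z [-0.096 -0.995 -0.   ]
F [ 0.057 -0.026  0.575] grip mm 40.297514403690435 j [ 0.011  0.771  1.297 -0.     1.067  1.678]
turn [ 0.    -0.004 -0.007] or [0.01  3.138 0.001]
shift now axes [ 0.574  6.736 -0.546]  dist 6.782860230533257
shift after turn (TCP fixed) [ 0.528  6.74  -0.55 ] or other [-0.528  6.74   0.55 ]
```

```bash
python3 -m handwheel '[{"grip":40,"tx":0,"ty":4,"tz":0,"wx":0,"wy":0,"wz":-0.006},{"grip":40,"tx":0,"ty":3,"tz":0,"wx":0,"wy":0,"wz":0},{"grip":40,"tx":0,"ty":0,"tz":0,"wx":0,"wy":0,"wz":0},{"grip":20,"tx":0,"ty":0,"tz":0,"wx":0,"wy":0,"wz":0},{"grip":10,"tx":0,"ty":0,"tz":0,"wx":0,"wy":0,"wz":0},{"grip":10,"tx":0,"ty":0,"tz":0,"wx":0,"wy":0,"wz":0},{"grip":10,"tx":0,"ty":0,"tz":0,"wx":0,"wy":0,"wz":0},{"grip":10,"tx":0,"ty":0,"tz":0,"wx":0,"wy":0,"wz":0}]' 60
python3 - <<'E'
from h import *
delta(fw(-12,124,30),orient((0,0,-1),-fy))
E
```

```text
time_s: 11.6
eef_pos: [637.0, 123.3, 28.7]
ee_rot: [-0.034, 0.034, 0.706, -0.706]
force: [0.1, 0.0, 2.7]
grip_width: 0.222
t 11.6 pos [636.951 123.307  28.652] axes y [-0.  0. -1.] z [-0.096 -0.995 -0.   ]
F [0.051 0.029 2.724] grip mm 18.93082446908738 j [0.011 0.785 1.295 0.    1.062 1.678]
turn [ 0.    -0.004  0.   ] or [-0.     3.138  0.   ]
shift now axes [ 0.433 -1.347 -0.231]  dist 1.4338830502505773
shift after turn (TCP fixed) [ 0.432 -1.348 -0.232] or other [-0.432 -1.348  0.232]
```

```bash
python3 -m handwheel '[{"grip":10,"tx":0,"ty":-5,"tz":0,"wx":0,"wy":0,"wz":0},{"grip":10,"tx":0,"ty":-12,"tz":0,"wx":0,"wy":0,"wz":0},{"grip":10,"tx":0,"ty":-20,"tz":0,"wx":0,"wy":0,"wz":0},{"grip":10,"tx":0,"ty":-30,"tz":0,"wx":0,"wy":0,"wz":0},{"grip":10,"tx":0,"ty":-35,"tz":0,"wx":0,"wy":0,"wz":0},{"grip":10,"tx":0,"ty":-35,"tz":0,"wx":0,"wy":0,"wz":0},{"grip":10,"tx":0,"ty":-35,"tz":0,"wx":0,"wy":0,"wz":0},{"grip":10,"tx":0,"ty":-30,"tz":0,"wx":0,"wy":0,"wz":0},{"grip":10,"tx":0,"ty":-15,"tz":0,"wx":0,"wy":0,"wz":0},{"grip":10,"tx":0,"ty":0,"tz":0,"wx":0,"wy":0,"wz":0}]'
cat >> h.py <<'E'
def tool(az,ep):
    a,e=np.radians(az),np.radians(ep); return np.array([np.cos(a)*np.cos(e),np.sin(a)*np.cos(e),np.sin(e)])
def rdir(az,ep): # z tool = right of blade direction (= -spat y)
    a=np.radians(az); return orient(tool(az,ep),(np.sin(a),-np.cos(a),0))
def insert(cx,cy,az,ep,gz,gripx=-12,zc=50):
    """TCP so that grasp point is at height gz and the handle axis crosses the compartment centre at height zc"""
    y=tool(az,ep); a=np.radians(az); e=np.radians(ep)
    ux=np.array([-np.cos(a)*np.sin(e),-np.sin(a)*np.sin(e),np.cos(e)])  # spat x (up)
    g0=np.array([*pw(CAD,CTH,cx,cy),zc]); g=g0+ux*(gz-zc)/ux[2]
    return g+18.7*y
E
python3 - <<'E'
from h import *
delta()
s=np.array(sense()["joints"])
# plan check: yaw at safe place, tilt, descend
np.set_printoptions(precision=2,suppress=True)
p,R=pose(); j=s
way=[]
Rd=rdir(95,-90+1e-3)
A=np.array([470,270,270.])
for k in np.linspace(0,1,6)[1:]: way.append((p+(A-p)*k,R))
rv=(R.inv()*Rd).as_rotvec(); print("yaw",rv)
for k in np.linspace(0,1,6)[1:]: way.append((A,R*Ro.from_rotvec(rv*k)))
for ep in range(-80,-9,10): way.append((A,rdir(95,ep)))
T=insert(25.5,25.5,95,-10,245)
for k in np.linspace(0,1,4)[1:]: way.append((A+(T-A)*k,rdir(95,-10)))
way.append((insert(25.5,25.5,95,-10,138),rdir(95,-10)))
for q,Q in way:
    j,e=ik(q,Q,j); wr=q-255*Q.as_matrix()[:,1]; print(q,j,round(e,4),"wrist",wr)
E
```

```text
time_s: 12.43
eef_pos: [637.9, 123.3, 250.6]
ee_rot: [-0.032, 0.036, 0.706, -0.706]
force: [0.9, 0.2, -0.1]
grip_width: 0.22
t 12.43 pos [637.852 123.286 250.578] axes y [ 0.007  0.    -1.   ] z [-0.096 -0.995 -0.001]
F [ 0.888  0.229 -0.061] grip mm 18.826173293270674 j [0.011 0.586 1.041 0.    1.508 1.678]
yaw [-0.01 -1.75 -0.01]
[604.28 152.63 254.46] [ 0.06  0.52  1.14 -0.    1.48  1.73] 0.0 wrist [602.52 152.59 509.46]
[570.71 181.97 258.35] [ 0.11  0.46  1.22 -0.    1.46  1.78] 0.0 wrist [568.95 181.93 513.34]
[537.14 211.31 262.23] [ 0.17  0.41  1.29 -0.    1.44  1.84] 0.0 wrist [535.38 211.27 517.23]
[503.57 240.66 266.12] [ 0.24  0.36  1.34 -0.    1.43  1.9 ] 0.0 wrist [501.81 240.61 521.11]
[470. 270. 270.] [ 0.31  0.32  1.38 -0.    1.43  1.97] 0.0 wrist [468.24 269.96 524.99]
[470. 270. 270.] [ 0.31  0.32  1.38 -0.    1.43  1.62] 0.0 wrist [468.55 269.71 525.  ]
[470. 270. 270.] [0.31 0.32 1.38 0.   1.43 1.27] 0.0 wrist [468.93 269.58 525.  ]
[470. 270. 270.] [0.3  0.32 1.38 0.   1.43 0.92] 0.0 wrist [469.33 269.58 525.  ]
[470. 270. 270.] [0.3  0.33 1.38 0.   1.43 0.57] 0
[... 481 characters left out ...]
29  1.67  0.86  1.45 -0.41] 0.0 wrist [487.03  75.4  433.91]
[470. 270. 270.] [-0.14  0.33  1.72  1.01  1.51 -0.52] 0.0 wrist [489.25  50.   397.5 ]
[470. 270. 270.] [-0.18  0.39  1.76  1.14  1.59 -0.63] 0.0 wrist [490.88  31.29 357.22]
[470. 270. 270.] [-0.2   0.46  1.79  1.25  1.68 -0.72] 0.0 wrist [491.89  19.83 314.28]
[473.03 332.57 260.58] [-0.07  0.49  1.77  1.34  1.58 -0.71] 0.0 wrist [494.91  82.4  304.86]
[476.05 395.14 251.17] [ 0.06  0.54  1.73  1.42  1.48 -0.69] 0.0 wrist [497.94 144.97 295.45]
[479.08 457.71 241.75] [ 0.18  0.59  1.66  1.49  1.39 -0.66] 0.0 wrist [500.97 207.53 286.03]
[480.73 438.91 134.75] [ 0.14  0.78  1.69  1.5   1.4  -0.89] 0.0 wrist [502.61 188.74 179.03]
```

```bash
python3 -m handwheel '[{"grip":10,"tx":20,"ty":-2,"tz":-14,"wx":0,"wy":0,"wz":0},{"grip":10,"tx":27,"ty":-3,"tz":-20,"wx":0,"wy":0,"wz":0},{"grip":10,"tx":27,"ty":-3,"tz":-20,"wx":0,"wy":0,"wz":0},{"grip":10,"tx":27,"ty":-3,"tz":-20,"wx":0,"wy":0,"wz":0},{"grip":10,"tx":27,"ty":-3,"tz":-20,"wx":0,"wy":0,"wz":0},{"grip":10,"tx":27,"ty":-3,"tz":-20,"wx":0,"wy":0,"wz":0},{"grip":10,"tx":26,"ty":-2,"tz":-16,"wx":0,"wy":0,"wz":0},{"grip":10,"tx":0,"ty":0,"tz":0,"wx":0,"wy":-0.11,"wz":0},{"grip":10,"tx":0,"ty":0,"tz":0,"wx":0,"wy":-0.12,"wz":0},{"grip":10,"tx":0,"ty":0,"tz":0,"wx":0,"wy":-0.12,"wz":0}]'
python3 -m handwheel '[{"grip":10,"tx":0,"ty":0,"tz":0,"wx":0,"wy":-0.12,"wz":0},{"grip":10,"tx":0,"ty":0,"tz":0,"wx":0,"wy":-0.12,"wz":0},{"grip":10,"tx":0,"ty":0,"tz":0,"wx":0,"wy":-0.12,"wz":0},{"grip":10,"tx":0,"ty":0,"tz":0,"wx":0,"wy":-0.12,"wz":0},{"grip":10,"tx":0,"ty":0,"tz":0,"wx":0,"wy":-0.12,"wz":0},{"grip":10,"tx":0,"ty":0,"tz":0,"wx":0,"wy":-0.12,"wz":0},{"grip":10,"tx":0,"ty":0,"tz":0,"wx":0,"wy":-0.12,"wz":0},{"grip":10,"tx":0,"ty":0,"tz":0,"wx":0,"wy":-0.12,"wz":0},{"grip":10,"tx":0,"ty":0,"tz":0,"wx":0,"wy":-0.12,"wz":0},{"grip":10,"tx":0,"ty":0,"tz":0,"wx":0,"wy":-0.12,"wz":0}]'
python3 -m handwheel '[{"grip":10,"tx":0,"ty":0,"tz":0,"wx":0,"wy":-0.12,"wz":0},{"grip":10,"tx":0,"ty":0,"tz":0,"wx":0,"wy":-0.08,"wz":0},{"grip":10,"tx":0,"ty":0,"tz":0,"wx":0,"wy":0,"wz":0}]'
python3 - <<'E'
from h import *
delta((470,270,270),rdir(95,-89.9))
E
```

```text
time_s: 13.27
eef_pos: [468.4, 270.3, 263.8]
ee_rot: [-0.091, 0.093, -0.701, 0.701]
force: [-0.6, 0.4, -0.4]
grip_width: 0.221
time_s: 14.1
eef_pos: [468.8, 269.8, 263.6]
ee_rot: [0.471, -0.472, 0.528, -0.526]
force: [0.4, -0.1, -0.1]
grip_width: 0.219
time_s: 14.35
eef_pos: [468.8, 269.9, 263.6]
ee_rot: [-0.52, 0.522, -0.479, 0.477]
force: [-0.0, -0.7, 0.1]
grip_width: 0.217
t 14.35 pos [468.801 269.853 263.647] axes y [-0.003 -0.    -1.   ] z [ 0.996  0.086 -0.003]
F [-0.023 -0.676  0.114] grip mm 18.547659501622423 j [0.305 0.329 1.392 0.    1.424 0.22 ]
turn [ 0.003 -0.001  0.002] or [-0.003  3.14   0.004]
shift now axes [-0.043 -6.356  1.19 ]  dist 6.466511496872339
shift after turn (TCP fixed) [-0.053 -6.353  1.207] or other [ 0.053 -6.353 -1.207]
```

Now the tilt, +80° about tool z.

```bash
python3 -m handwheel '[{"grip":10,"tx":0,"ty":-6,"tz":0,"wx":0,"wy":0,"wz":0.08},{"grip":10,"tx":0,"ty":0,"tz":0,"wx":0,"wy":0,"wz":0.12},{"grip":10,"tx":0,"ty":0,"tz":0,"wx":0,"wy":0,"wz":0.12},{"grip":10,"tx":0,"ty":0,"tz":0,"wx":0,"wy":0,"wz":0.12},{"grip":10,"tx":0,"ty":0,"tz":0,"wx":0,"wy":0,"wz":0.12},{"grip":10,"tx":0,"ty":0,"tz":0,"wx":0,"wy":0,"wz":0.12},{"grip":10,"tx":0,"ty":0,"tz":0,"wx":0,"wy":0,"wz":0.12},{"grip":10,"tx":0,"ty":0,"tz":0,"wx":0,"wy":0,"wz":0.12},{"grip":10,"tx":0,"ty":0,"tz":0,"wx":0,"wy":0,"wz":0.12},{"grip":10,"tx":0,"ty":0,"tz":0,"wx":0,"wy":0,"wz":0.12}]'
python3 -m handwheel '[{"grip":10,"tx":0,"ty":0,"tz":0,"wx":0,"wy":0,"wz":0.12},{"grip":10,"tx":0,"ty":0,"tz":0,"wx":0,"wy":0,"wz":0.12},{"grip":10,"tx":0,"ty":0,"tz":0,"wx":0,"wy":0,"wz":0},{"grip":10,"tx":0,"ty":0,"tz":0,"wx":0,"wy":0,"wz":0}]'
python3 - <<'E'
from h import *
delta(insert(25.5,25.5,95,-10,255),rdir(95,-10))
c=eyes.capture("side"); cv2.imwrite("pics/s5.png",c["pixels"][:,:,::-1])
E
```

```text
time_s: 15.18
eef_pos: [469.5, 269.4, 270.6]
ee_rot: [0.697, -0.17, 0.687, -0.114]
force: [-1.3, 0.5, -0.3]
grip_width: 0.221
time_s: 15.52
eef_pos: [469.3, 269.8, 269.4]
ee_rot: [0.704, -0.09, 0.703, -0.032]
force: [0.5, 0.2, -0.1]
grip_width: 0.219
t 15.52 pos [469.264 269.826 269.4  ] axes y [-0.082  0.982 -0.172] z [ 0.997  0.082 -0.006]
F [ 0.495  0.244 -0.066] grip mm 18.698585198333145 j [-0.2    0.457  1.8    1.256  1.675 -0.721]
turn [-0.004 -0.007 -0.001] or [ 0.002  3.135 -0.006]
shift now axes [-15.204 188.399  25.317]  dist 190.6999679417165
shift after turn (TCP fixed) [-15.279 188.279  26.156] or other [ 15.279 188.279 -26.156]
```

View pics/s5.png

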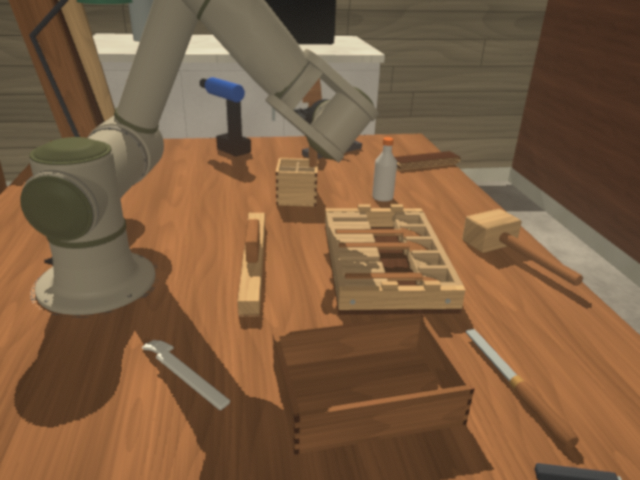

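The tool is now nearly horizontal, with the spatula hidden behind the wrist. The caddy stands at (297,182) and the bar at (253,263). I'll move over the far compartment.

```bash
python3 -m handwheel '[{"grip":10,"tx":-2,"ty":20,"tz":3,"wx":0,"wy":-0.007,"wz":0},{"grip":10,"tx":-2,"ty":30,"tz":4,"wx":0,"wy":0,"wz":0},{"grip":10,"tx":-2,"ty":35,"tz":5,"wx":0,"wy":0,"wz":0},{"grip":10,"tx":-3,"ty":35,"tz":5,"wx":0,"wy":0,"wz":0},{"grip":10,"tx":-3,"ty":35,"tz":5,"wx":0,"wy":0,"wz":0},{"grip":10,"tx":-3,"ty":23,"tz":4,"wx":0,"wy":0,"wz":0},{"grip":10,"tx":0,"ty":10,"tz":0,"wx":0,"wy":0,"wz":0},{"grip":10,"tx":0,"ty":0,"tz":0,"wx":0,"wy":0,"wz":0},{"grip":10,"tx":0,"ty":0,"tz":0,"wx":0,"wy":0,"wz":0}]'
python3 - <<'E'
from h import *
delta(insert(25.5,25.5,95,-10,255),rdir(95,-10))
delta(insert(25.5,25.5,95,-10,142),rdir(95,-10))
c=eyes.capture("side"); crop(c,"s6",230,90,400,220,4)
c=eyes.capture("top"); crop(c,"t6",80,120,240,280,4)
E
```

```text
time_s: 16.32
eef_pos: [479.2, 459.2, 254.2]
ee_rot: [0.709, -0.09, 0.699, -0.031]
force: [0.1, -0.4, -0.7]
grip_width: 0.223
t 16.32 pos [479.182 459.24  254.187] axes y [-0.083  0.982 -0.171] z [0.996 0.085 0.007]
F [ 0.12  -0.429 -0.69 ] grip mm 19.07993784548066 j [ 0.179  0.572  1.653  1.491  1.392 -0.645]
turn [-0.003  0.007 -0.003] or [-0.005 -3.135  0.005]
shift now axes [ 2.355  0.655 -0.251]  dist 2.4574552711018134
shift after turn (TCP fixed) [ 2.355  0.663 -0.234] or other [-2.355  0.663  0.234]
t 16.32 pos [479.182 459.24  254.187] axes y [-0.083  0.982 -0.171] z [0.996 0.085 0.007]
F [ 0.12  -0.429 -0.69 ] grip mm 19.07993784548066 j [ 0.179  0.572  1.653  1.491  1.392 -0.645]
turn [-0.003  0.007 -0.003] or [-0.005 -3.135  0.005]
shift now axes [117.096   0.318  -1.   ]  dist 117.1002105033231
shift after turn (TCP fixed) [117.098   0.663  -0.234] or other [-117.098    0.663    0.234]
```

View pics/s6.png

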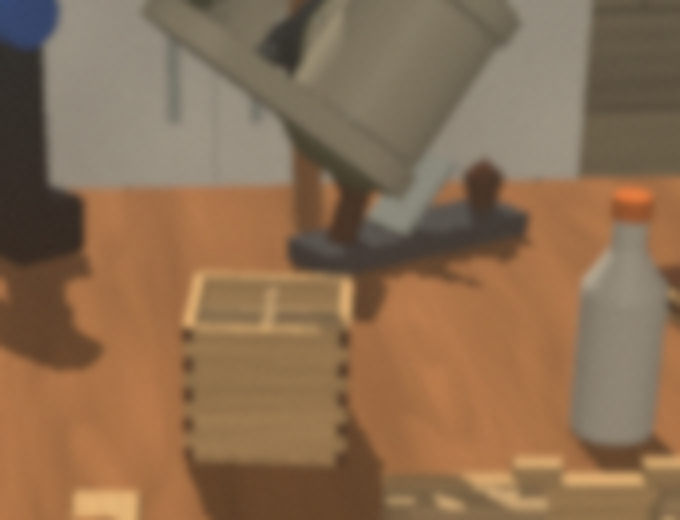

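View pics/t6.png

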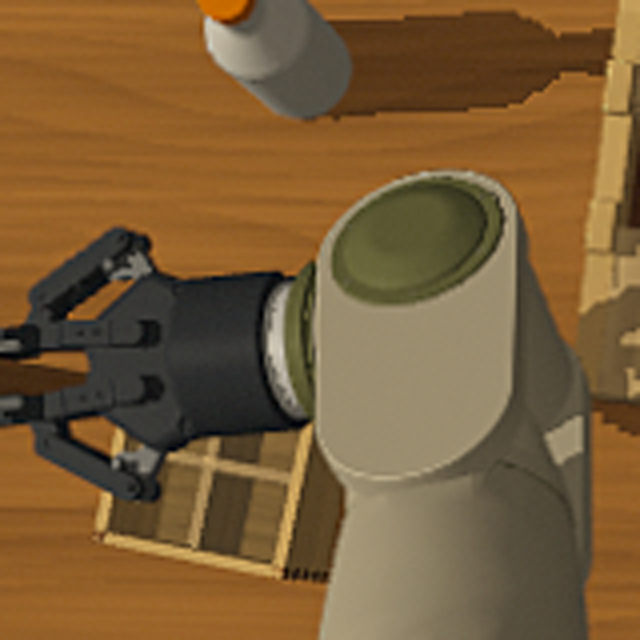

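```bash
python3 - <<'E'
from h import *
p,R=pose(); M=R.as_matrix()
g=p-18.7*M[:,1]; ux=-M[:,0]
butt=g-ux*(140-12); print(ux,"grasp",g,"butt",butt,"comp",pw(CAD,CTH,25.5,25.5))
s=eyes.capture("side"); print(proj(s,[g,butt,[*pw(CAD,CTH,25.5,25.5),95]]))
E
```

```text
[-0.02057086  0.16921018  0.98536529] grasp [481.47005896 439.96263471 257.19480855] butt [484.1031294 418.3037319 131.0680514] comp [483.68397426 405.10650752]
[[306.02844288  99.345127  ]
 [307.20966629 147.87684895]
 [307.45888706 162.11986436]]
```

```bash
python3 -m handwheel '[{"grip":10,"tx":10,"ty":0,"tz":0,"wx":0,"wy":0.007,"wz":0},{"grip":10,"tx":20,"ty":0,"tz":0,"wx":0,"wy":0,"wz":0},{"grip":10,"tx":25,"ty":0,"tz":0,"wx":0,"wy":0,"wz":0},{"grip":10,"tx":25,"ty":0,"tz":0,"wx":0,"wy":0,"wz":0},{"grip":10,"tx":20,"ty":0,"tz":0,"wx":0,"wy":0,"wz":0},{"grip":10,"tx":10,"ty":0,"tz":0,"wx":0,"wy":0,"wz":0},{"grip":10,"tx":8,"ty":0,"tz":0,"wx":0,"wy":0,"wz":0},{"grip":10,"tx":0,"ty":0,"tz":0,"wx":0,"wy":0,"wz":0}]'
python3 - <<'E'
from h import *
delta(insert(25.5,25.5,95,-10,138),rdir(95,-10))
c=eyes.capture("side"); crop(c,"s7",230,90,400,220,4)
c=eyes.capture("top"); crop(c,"t7",80,120,240,280,4)
E
```

```text
time_s: 17.13
eef_pos: [481.3, 438.8, 136.0]
ee_rot: [0.705, -0.089, 0.702, -0.031]
force: [0.4, 0.2, -0.8]
grip_width: 0.218
t 17.13 pos [481.289 438.812 136.032] axes y [-0.081  0.982 -0.17 ] z [ 0.997  0.082 -0.003]
F [ 0.448  0.222 -0.793] grip mm 18.583826814011843 j [ 0.14   0.774  1.697  1.508  1.402 -0.887]
turn [-0.005 -0.004 -0.004] or [ 0.006  3.138 -0.007]
shift now axes [ 1.238  0.36  -0.549]  dist 1.4009906085855863
shift after turn (TCP fixed) [ 1.234  0.367 -0.552] or other [-1.234  0.367  0.552]
```

View pics/s7.png

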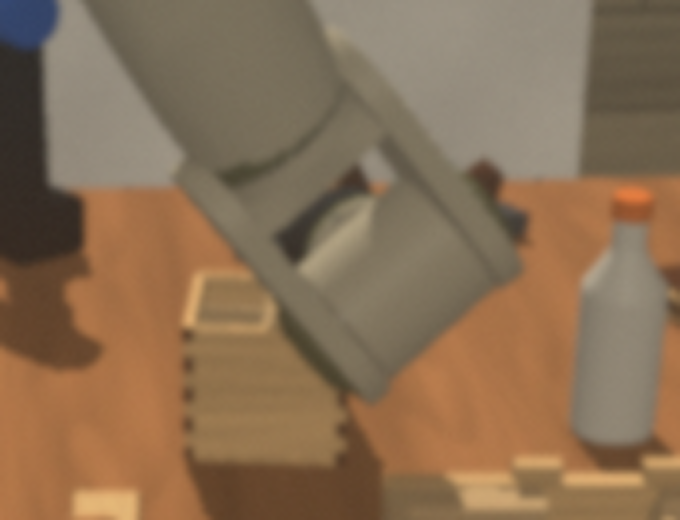

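View pics/t7.png

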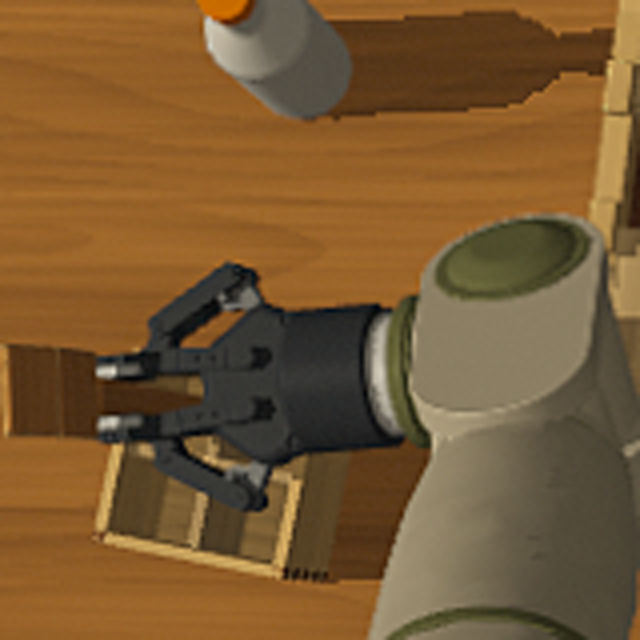

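```bash
python3 -m handwheel '[{"grip":25,"tx":0,"ty":0,"tz":0,"wx":0,"wy":0,"wz":0},{"grip":35,"tx":0,"ty":0,"tz":0,"wx":0,"wy":0,"wz":0},{"grip":45,"tx":0,"ty":0,"tz":0,"wx":0,"wy":0,"wz":0},{"grip":45,"tx":0,"ty":0,"tz":0,"wx":0,"wy":0,"wz":0},{"grip":45,"tx":0,"ty":-10,"tz":0,"wx":0,"wy":0,"wz":0},{"grip":45,"tx":0,"ty":-20,"tz":0,"wx":0,"wy":0,"wz":0},{"grip":45,"tx":0,"ty":-30,"tz":0,"wx":0,"wy":0,"wz":0},{"grip":45,"tx":0,"ty":-20,"tz":0,"wx":0,"wy":0,"wz":0},{"grip":45,"tx":-10,"ty":0,"tz":0,"wx":0,"wy":0,"wz":0}]'
python3 - <<'E'
from h import *
delta()
c=eyes.capture("side"); crop(c,"s8",230,90,400,220,4)
c=eyes.capture("top"); crop(c,"t8",60,120,220,280,4)
E
```

```text
time_s: 17.98
eef_pos: [488.9, 359.1, 160.3]
ee_rot: [0.706, -0.088, 0.702, -0.033]
force: [-0.0, 0.2, -0.3]
grip_width: 0.523
t 17.98 pos [488.876 359.076 160.316] axes y [-0.078  0.982 -0.17 ] z [ 0.997  0.079 -0.002]
F [-0.034  0.165 -0.254] grip mm 44.67757302853013 j [-0.016  0.705  1.748  1.389  1.499 -0.881]
```

View pics/s8.png

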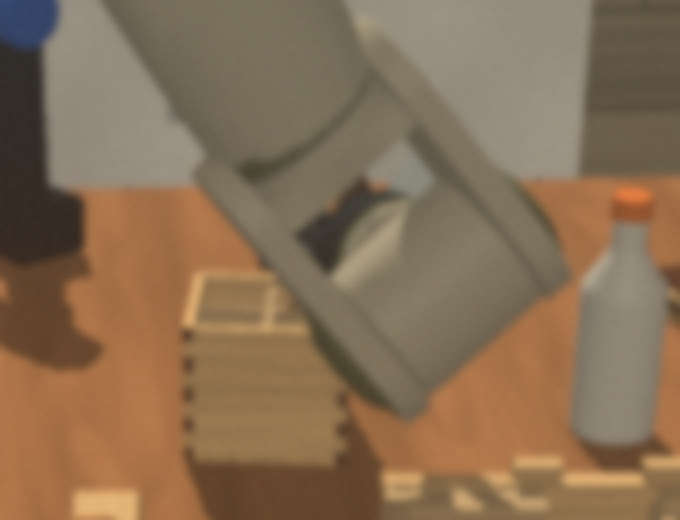

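View pics/t8.png

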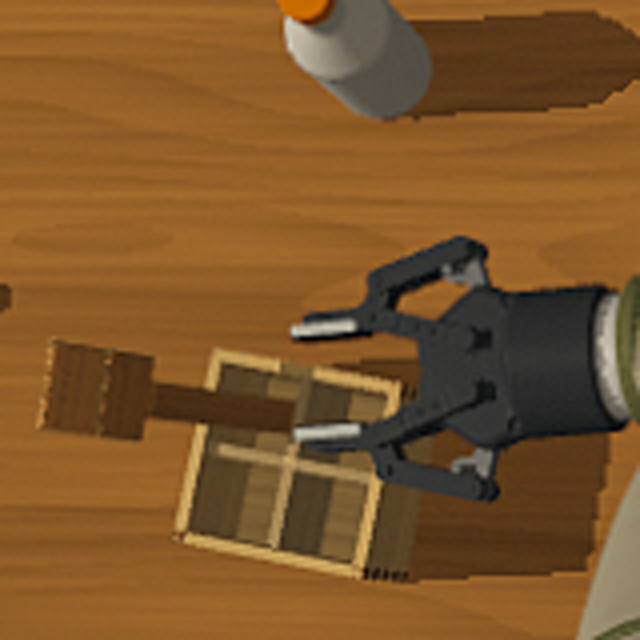

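The first spatula stands in its compartment and leans on the far rim, with its blade at about (95,390) in the crop. I'll go back for the second.

```bash
python3 -m handwheel '[{"grip":45,"tx":-10,"ty":-25,"tz":0,"wx":0,"wy":0,"wz":0},{"grip":45,"tx":-20,"ty":-30,"tz":0,"wx":0,"wy":0,"wz":0},{"grip":45,"tx":-30,"ty":-20,"tz":0,"wx":0,"wy":0,"wz":0},{"grip":45,"tx":-30,"ty":0,"tz":0,"wx":0,"wy":0,"wz":0},{"grip":45,"tx":-15,"ty":0,"tz":0,"wx":0,"wy":0,"wz":-0.1},{"grip":45,"tx":0,"ty":0,"tz":0,"wx":0,"wy":0,"wz":-0.12},{"grip":45,"tx":0,"ty":0,"tz":0,"wx":0,"wy":0,"wz":-0.12},{"grip":45,"tx":0,"ty":0,"tz":0,"wx":0,"wy":0,"wz":-0.12},{"grip":45,"tx":0,"ty":0,"tz":0,"wx":0,"wy":0,"wz":-0.12},{"grip":45,"tx":0,"ty":0,"tz":0,"wx":0,"wy":0,"wz":-0.12}]'
python3 -m handwheel '[{"grip":40,"tx":0,"ty":0,"tz":0,"wx":0,"wy":0,"wz":-0.12},{"grip":40,"tx":0,"ty":0,"tz":0,"wx":0,"wy":0,"wz":-0.12},{"grip":40,"tx":0,"ty":0,"tz":0,"wx":0,"wy":0,"wz":-0.12},{"grip":40,"tx":0,"ty":0,"tz":0,"wx":0,"wy":0,"wz":-0.12},{"grip":40,"tx":0,"ty":0,"tz":0,"wx":0,"wy":0,"wz":-0.12},{"grip":40,"tx":0,"ty":0,"tz":0,"wx":0,"wy":0,"wz":-0.09},{"grip":40,"tx":0,"ty":0,"tz":0,"wx":0,"wy":0.12,"wz":0},{"grip":40,"tx":0,"ty":0,"tz":0,"wx":0,"wy":0.12,"wz":0},{"grip":40,"tx":0,"ty":0,"tz":0,"wx":0,"wy":0.12,"wz":0},{"grip":40,"tx":0,"ty":0,"tz":0,"wx":0,"wy":0.12,"wz":0}]'
python3 -m handwheel '[{"grip":40,"tx":0,"ty":0,"tz":0,"wx":0,"wy":0.12,"wz":0},{"grip":40,"tx":0,"ty":0,"tz":0,"wx":0,"wy":0.12,"wz":0},{"grip":40,"tx":0,"ty":0,"tz":0,"wx":0,"wy":0.12,"wz":0},{"grip":40,"tx":0,"ty":0,"tz":0,"wx":0,"wy":0.12,"wz":0},{"grip":40,"tx":0,"ty":0,"tz":0,"wx":0,"wy":0.12,"wz":0},{"grip":40,"tx":0,"ty":0,"tz":0,"wx":0,"wy":0.12,"wz":0},{"grip":40,"tx":0,"ty":0,"tz":0,"wx":0,"wy":0.12,"wz":0},{"grip":40,"tx":0,"ty":0,"tz":0,"wx":0,"wy":0.12,"wz":0},{"grip":40,"tx":0,"ty":0,"tz":0,"wx":0,"wy":0.12,"wz":0},{"grip":40,"tx":0,"ty":0,"tz":0,"wx":0,"wy":0.08,"wz":0}]'
python3 - <<'E'
from h import *
delta(fw(-12,62,110),orient((0,0,-1),-fy))
E
```

```text
time_s: 18.92
eef_pos: [492.2, 306.9, 277.5]
ee_rot: [0.653, -0.326, 0.627, -0.273]
force: [-0.5, -0.5, -0.8]
grip_width: 0.529
time_s: 19.75
eef_pos: [491.7, 307.6, 276.5]
ee_rot: [0.392, -0.389, 0.593, -0.586]
force: [-0.4, 0.6, -0.3]
grip_width: 0.472
time_s: 20.58
eef_pos: [491.7, 307.4, 276.5]
ee_rot: [0.002, -0.004, 0.711, -0.704]
force: [0.1, -0.5, 0.4]
grip_width: 0.469
t 20.58 pos [491.705 307.408 276.491] axes y [-0.003  0.01  -1.   ] z [ 0.009 -1.    -0.01 ]
F [ 0.084 -0.468  0.401] grip mm 40.059297536603246 j [0.352 0.409 1.246 0.01  1.486 1.913]
turn [0.01  0.101 0.003] or [ 0.005 -3.04  -0.015]
shift now axes [-137.23   163.642  248.541]  dist 327.6935115492183
shift after turn (TCP fixed) [-161.113  166.491  231.746] or other [ 161.113  166.491 -231.746]
```

```bash
python3 -m handwheel '[{"grip":40,"tx":0,"ty":0,"tz":0,"wx":0.01,"wy":0.1,"wz":0},{"grip":40,"tx":-18,"ty":10,"tz":25,"wx":0,"wy":0,"wz":0},{"grip":40,"tx":-20,"ty":15,"tz":30,"wx":0,"wy":0,"wz":0},{"grip":40,"tx":-20,"ty":15,"tz":30,"wx":0,"wy":0,"wz":0},{"grip":40,"tx":-20,"ty":20,"tz":30,"wx":0,"wy":0,"wz":0},{"grip":40,"tx":-20,"ty":20,"tz":30,"wx":0,"wy":0,"wz":0},{"grip":40,"tx":-20,"ty":20,"tz":30,"wx":0,"wy":0,"wz":0},{"grip":40,"tx":-20,"ty":20,"tz":28,"wx":0,"wy":0,"wz":0},{"grip":40,"tx":-20,"ty":20,"tz":25,"wx":0,"wy":0,"wz":0},{"grip":40,"tx":-3,"ty":20,"tz":4,"wx":0,"wy":0,"wz":0}]'
python3 -m handwheel '[{"grip":40,"tx":0,"ty":0,"tz":0,"wx":0,"wy":0,"wz":0},{"grip":40,"tx":0,"ty":0,"tz":0,"wx":0,"wy":0,"wz":0}]'
python3 - <<'E'
from h import *
delta(fw(-12,62,30),orient((0,0,-1),-fy))
E
```

```text
time_s: 21.42
eef_pos: [634.1, 58.1, 114.9]
ee_rot: [0.032, -0.031, -0.706, 0.707]
force: [-0.3, -0.4, -0.2]
grip_width: 0.471
time_s: 21.58
eef_pos: [631.7, 62.5, 115.8]
ee_rot: [-0.032, 0.029, 0.707, -0.706]
force: [0.2, -0.1, 0.4]
grip_width: 0.469
t 21.58 pos [631.728  62.523 115.85 ] axes y [-0.005  0.001 -1.   ] z [-0.085 -0.996 -0.   ]
F [ 0.176 -0.121  0.387] grip mm 40.05370873407072 j [-0.086  0.656  1.279  0.     1.211  1.57 ]
turn [0.    0.007 0.005] or [ 0.007 -3.135 -0.   ]
shift now axes [ 0.419 85.853  0.78 ]  dist 85.85723431809082
shift after turn (TCP fixed) [ 0.815 85.85   0.761] or other [-0.815 85.85  -0.761]
```

```bash
python3 -m handwheel '[{"grip":40,"tx":0,"ty":12,"tz":1,"wx":0,"wy":0.006,"wz":0.005},{"grip":40,"tx":1,"ty":20,"tz":0,"wx":0,"wy":0,"wz":0},{"grip":40,"tx":0,"ty":20,"tz":0,"wx":0,"wy":0,"wz":0},{"grip":40,"tx":0,"ty":20,"tz":0,"wx":0,"wy":0,"wz":0},{"grip":40,"tx":0,"ty":10,"tz":0,"wx":0,"wy":0,"wz":0},{"grip":40,"tx":0,"ty":4,"tz":0,"wx":0,"wy":0,"wz":0},{"grip":40,"tx":0,"ty":0,"tz":0,"wx":0,"wy":0,"wz":0},{"grip":40,"tx":0,"ty":0,"tz":0,"wx":0,"wy":0,"wz":0}]'
python3 - <<'E'
from h import *
delta(fw(-12,62,29),orient((0,0,-1),-fy))
E
```

```text
time_s: 22.25
eef_pos: [632.2, 61.2, 32.1]
ee_rot: [0.031, -0.034, -0.706, 0.706]
force: [-0.2, -0.9, -0.1]
grip_width: 0.465
t 22.25 pos [632.172  61.211  32.089] axes y [ 0.005 -0.    -1.   ] z [-0.091 -0.996  0.   ]
F [-0.178 -0.858 -0.088] grip mm 39.70268929642698 j [-0.088  0.752  1.349 -0.     1.036  1.575]
turn [-0.     0.001 -0.005] or [-0.008 -3.141  0.   ]
shift now axes [ 1.393  3.082 -0.506]  dist 3.4199502245485465
shift after turn (TCP fixed) [ 1.378  3.089 -0.505] or other [-1.378  3.089  0.505]
```

```bash
python3 -m handwheel '[{"grip":40,"tx":1,"ty":3,"tz":0,"wx":0,"wy":0,"wz":-0.005},{"grip":40,"tx":0,"ty":0,"tz":0,"wx":0,"wy":0,"wz":0},{"grip":20,"tx":0,"ty":0,"tz":0,"wx":0,"wy":0,"wz":0},{"grip":10,"tx":0,"ty":0,"tz":0,"wx":0,"wy":0,"wz":0},{"grip":10,"tx":0,"ty":0,"tz":0,"wx":0,"wy":0,"wz":0},{"grip":10,"tx":0,"ty":0,"tz":0,"wx":0,"wy":0,"wz":0},{"grip":10,"tx":0,"ty":0,"tz":0,"wx":0,"wy":0,"wz":0},{"grip":10,"tx":0,"ty":-5,"tz":0,"wx":0,"wy":0,"wz":0},{"grip":10,"tx":0,"ty":-12,"tz":0,"wx":0,"wy":0,"wz":0},{"grip":10,"tx":0,"ty":-20,"tz":0,"wx":0,"wy":0,"wz":0}]' 60
python3 -m handwheel '[{"grip":10,"tx":0,"ty":-30,"tz":0,"wx":0,"wy":0,"wz":0},{"grip":10,"tx":0,"ty":-35,"tz":0,"wx":0,"wy":0,"wz":0},{"grip":10,"tx":0,"ty":-35,"tz":0,"wx":0,"wy":0,"wz":0},{"grip":10,"tx":0,"ty":-35,"tz":0,"wx":0,"wy":0,"wz":0},{"grip":10,"tx":0,"ty":-30,"tz":0,"wx":0,"wy":0,"wz":0},{"grip":10,"tx":0,"ty":-20,"tz":0,"wx":0,"wy":0,"wz":0},{"grip":10,"tx":0,"ty":-5,"tz":0,"wx":0,"wy":0,"wz":0},{"grip":10,"tx":0,"ty":0,"tz":0,"wx":0,"wy":0,"wz":0}]'
python3 - <<'E'
from h import *
delta((470,270,270),orient((0,0,-1),-fy))
E
```

```text
time_s: 23.08
eef_pos: [629.5, 60.8, 63.7]
ee_rot: [-0.035, 0.03, 0.706, -0.706]
force: [0.7, 0.3, -0.9]
grip_width: 0.221
time_s: 23.75
eef_pos: [631.2, 60.8, 256.0]
ee_rot: [0.032, -0.033, -0.706, 0.706]
force: [-0.3, 0.7, -0.5]
grip_width: 0.22
t 23.75 pos [631.202  60.769 255.994] axes y [ 0. -0. -1.] z [-0.092 -0.996  0.   ]
F [-0.276  0.728 -0.48 ] grip mm 18.81166239145308 j [-0.088  0.549  1.086 -0.     1.506  1.575]
turn [-0. -0. -0.] or [ 0.001  3.141 -0.   ]
shift now axes [ 179.773  -14.105 -193.501]  dist 264.4993992575117
shift after turn (TCP fixed) [ 179.742  -14.006 -193.537] or other [-179.742  -14.006  193.537]
```

```bash
python3 -m handwheel '[{"grip":10,"tx":15,"ty":-2,"tz":-15,"wx":0,"wy":0,"wz":0},{"grip":10,"tx":24,"ty":-3,"tz":-26,"wx":0,"wy":0,"wz":0},{"grip":10,"tx":24,"ty":-3,"tz":-26,"wx":0,"wy":0,"wz":0},{"grip":10,"tx":24,"ty":-3,"tz":-26,"wx":0,"wy":0,"wz":0},{"grip":10,"tx":24,"ty":-3,"tz":-26,"wx":0,"wy":0,"wz":0},{"grip":10,"tx":24,"ty":-3,"tz":-26,"wx":0,"wy":0,"wz":0},{"grip":10,"tx":24,"ty":-3,"tz":-26,"wx":0,"wy":0,"wz":0},{"grip":10,"tx":21,"ty":-2,"tz":-22,"wx":0,"wy":0,"wz":0},{"grip":10,"tx":0,"ty":0,"tz":0,"wx":0,"wy":-0.1,"wz":0},{"grip":10,"tx":0,"ty":0,"tz":0,"wx":0,"wy":-0.12,"wz":0}]'
python3 -m handwheel '[{"grip":10,"tx":0,"ty":0,"tz":0,"wx":0,"wy":-0.12,"wz":0},{"grip":10,"tx":0,"ty":0,"tz":0,"wx":0,"wy":-0.12,"wz":0},{"grip":10,"tx":0,"ty":0,"tz":0,"wx":0,"wy":-0.12,"wz":0},{"grip":10,"tx":0,"ty":0,"tz":0,"wx":0,"wy":-0.12,"wz":0},{"grip":10,"tx":0,"ty":0,"tz":0,"wx":0,"wy":-0.12,"wz":0},{"grip":10,"tx":0,"ty":0,"tz":0,"wx":0,"wy":-0.12,"wz":0},{"grip":10,"tx":0,"ty":0,"tz":0,"wx":0,"wy":-0.12,"wz":0},{"grip":10,"tx":0,"ty":0,"tz":0,"wx":0,"wy":-0.12,"wz":0},{"grip":10,"tx":0,"ty":0,"tz":0,"wx":0,"wy":-0.12,"wz":0},{"grip":10,"tx":0,"ty":0,"tz":0,"wx":0,"wy":-0.12,"wz":0}]'
python3 -m handwheel '[{"grip":10,"tx":0,"ty":0,"tz":0,"wx":0,"wy":-0.12,"wz":0},{"grip":10,"tx":0,"ty":0,"tz":0,"wx":0,"wy":-0.12,"wz":0},{"grip":10,"tx":0,"ty":0,"tz":0,"wx":0,"wy":-0.09,"wz":0},{"grip":10,"tx":0,"ty":0,"tz":0,"wx":0,"wy":0,"wz":0.08},{"grip":10,"tx":0,"ty":0,"tz":0,"wx":0,"wy":0,"wz":0.12},{"grip":10,"tx":0,"ty":0,"tz":0,"wx":0,"wy":0,"wz":0.12},{"grip":10,"tx":0,"ty":0,"tz":0,"wx":0,"wy":0,"wz":0.12},{"grip":10,"tx":0,"ty":0,"tz":0,"wx":0,"wy":0,"wz":0.12},{"grip":10,"tx":0,"ty":0,"tz":0,"wx":0,"wy":0,"wz":0.12},{"grip":10,"tx":0,"ty":0,"tz":0,"wx":0,"wy":0,"wz":0.12}]'
python3 -m handwheel '[{"grip":10,"tx":0,"ty":0,"tz":0,"wx":0,"wy":0,"wz":0.12},{"grip":10,"tx":0,"ty":0,"tz":0,"wx":0,"wy":0,"wz":0.12},{"grip":10,"tx":0,"ty":0,"tz":0,"wx":0,"wy":0,"wz":0.12},{"grip":10,"tx":0,"ty":0,"tz":0,"wx":0,"wy":0,"wz":0.12},{"grip":10,"tx":0,"ty":0,"tz":0,"wx":0,"wy":0,"wz":0.12},{"grip":10,"tx":0,"ty":0,"tz":0,"wx":0,"wy":0,"wz":0},{"grip":10,"tx":0,"ty":0,"tz":0,"wx":0,"wy":0,"wz":0}]'
python3 - <<'E'
from h import *
delta(insert(-25.5,25.5,95,-10,255),rdir(95,-10))
E
```

```text
time_s: 24.58
eef_pos: [467.9, 270.7, 275.2]
ee_rot: [-0.046, 0.049, -0.705, 0.706]
force: [0.9, -0.6, -1.3]
grip_width: 0.219
time_s: 25.42
eef_pos: [468.9, 269.3, 274.8]
ee_rot: [0.436, -0.439, 0.557, -0.555]
force: [0.1, 0.1, -0.8]
grip_width: 0.22
time_s: 26.25
eef_pos: [469.4, 269.1, 275.9]
ee_rot: [0.666, -0.292, 0.645, -0.235]
force: [-0.5, 0.2, -1.4]
grip_width: 0.221
time_s: 26.83
eef_pos: [469.4, 269.4, 275.1]
ee_rot: [0.704, -0.092, 0.704, -0.031]
force: [0.6, 0.5, -0.2]
grip_width: 0.222
t 26.83 pos [469.36  269.388 275.076] axes y [-0.086  0.981 -0.172] z [ 0.996  0.086 -0.007]
F [ 0.575  0.548 -0.16 ] grip mm 18.977516091050045 j [-0.2    0.449  1.792  1.255  1.683 -0.707]
turn [ 0.    -0.007 -0.002] or [0.003 3.134 0.   ]
shift now axes [-11.482 202.361 -23.31 ]  dist 204.0221730223313
shift after turn (TCP fixed) [-11.995 202.336 -23.262] or other [ 11.995 202.336  23.262]
```

```bash
python3 -m handwheel '[{"grip":10,"tx":-2,"ty":20,"tz":-4,"wx":0,"wy":-0.007,"wz":0},{"grip":10,"tx":-2,"ty":30,"tz":-4,"wx":0,"wy":0,"wz":0},{"grip":10,"tx":-2,"ty":35,"tz":-4,"wx":0,"wy":0,"wz":0},{"grip":10,"tx":-2,"ty":35,"tz":-4,"wx":0,"wy":0,"wz":0},{"grip":10,"tx":-2,"ty":35,"tz":-4,"wx":0,"wy":0,"wz":0},{"grip":10,"tx":-2,"ty":32,"tz":-3,"wx":0,"wy":0,"wz":0},{"grip":10,"tx":0,"ty":15,"tz":0,"wx":0,"wy":0,"wz":0},{"grip":10,"tx":0,"ty":0,"tz":0,"wx":0,"wy":0,"wz":0},{"grip":10,"tx":0,"ty":0,"tz":0,"wx":0,"wy":0,"wz":0}]'
cat > chk.py <<'E'
from h import *
import sys
cx,cy,n=float(sys.argv[1]),float(sys.argv[2]),sys.argv[3]
delta(insert(cx,cy,95,-10,138),rdir(95,-10))
p,R=pose(); M=R.as_matrix(); g=p-18.7*M[:,1]; ux=-M[:,0]
butt=g-ux*128
s=eyes.capture("side"); q=proj(s,[g,butt,[*pw(CAD,CTH,cx,cy),95]]); print(butt,q)
crop(s,"s"+n,230,90,400,220,4,q[1:2])
c=eyes.capture("top"); crop(c,"t"+n,60,120,220,280,4)
E
python3 chk.py -25.5 25.5 9
```

```text
time_s: 27.58
eef_pos: [428.3, 468.5, 255.0]
ee_rot: [0.709, -0.092, 0.699, -0.029]
force: [-1.0, -0.6, -0.3]
grip_width: 0.223
t 27.58 pos [428.272 468.483 254.98 ] axes y [-0.088  0.981 -0.172] z [0.996 0.09  0.006]
F [-1.002 -0.641 -0.279] grip mm 19.068553042898003 j [ 0.216  0.499  1.779  1.52   1.363 -0.697]
turn [ 0.002  0.007 -0.002] or [-0.003 -3.135 -0.003]
shift now axes [122.082  -0.265  -0.512]  dist 122.08325830716255
shift after turn (TCP fixed) [122.083  -0.004   0.317] or other [-122.083   -0.004   -0.317]
[432.694 428.337 132.088] [[286.245  98.225]
 [288.068 146.763]
 [288.86  161.541]]
```

View pics/s9.png

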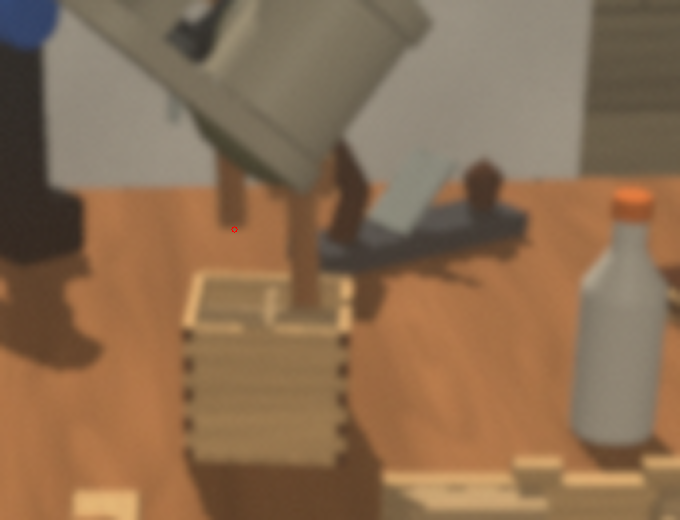

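View pics/t9.png

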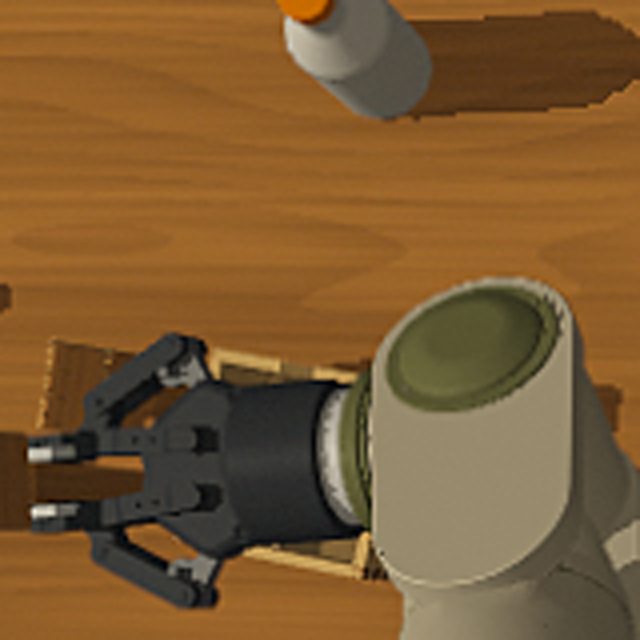

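The predicted butt position (red dot) matches the handle. I'll shift 6 mm toward −x to stay clear of the first blade, then lower.

```bash
python3 -m handwheel '[{"grip":10,"tx":8,"ty":0,"tz":-6,"wx":0,"wy":0.006,"wz":0},{"grip":10,"tx":20,"ty":0,"tz":0,"wx":0,"wy":0,"wz":0},{"grip":10,"tx":25,"ty":0,"tz":0,"wx":0,"wy":0,"wz":0},{"grip":10,"tx":25,"ty":0,"tz":0,"wx":0,"wy":0,"wz":0},{"grip":10,"tx":20,"ty":0,"tz":0,"wx":0,"wy":0,"wz":0},{"grip":10,"tx":13,"ty":0,"tz":0,"wx":0,"wy":0,"wz":0},{"grip":10,"tx":8,"ty":0,"tz":0,"wx":0,"wy":0,"wz":0},{"grip":10,"tx":0,"ty":0,"tz":0,"wx":0,"wy":0,"wz":0}]'
python3 chk.py -25.5 25.5 10
```

```text
time_s: 28.35
eef_pos: [424.8, 446.3, 135.6]
ee_rot: [0.705, -0.091, 0.703, -0.03]
force: [-0.4, 0.4, -1.1]
grip_width: 0.22
t 28.35 pos [424.803 446.289 135.596] axes y [-0.085  0.982 -0.17 ] z [ 0.996  0.086 -0.004]
F [-0.439  0.363 -1.133] grip mm 18.78939022293252 j [ 0.172  0.715  1.845  1.547  1.381 -0.976]
turn [-0.001 -0.004 -0.003] or [ 0.005  3.137 -0.001]
shift now axes [0.704 0.743 5.71 ]  dist 5.800935386864897
shift after turn (TCP fixed) [0.725 0.741 5.707] or other [-0.725  0.741 -5.707]
[427.77  406.154  12.656] [[285.783 144.49 ]
 [287.066 190.466]
 [288.86  161.541]]
```

View pics/t10.png

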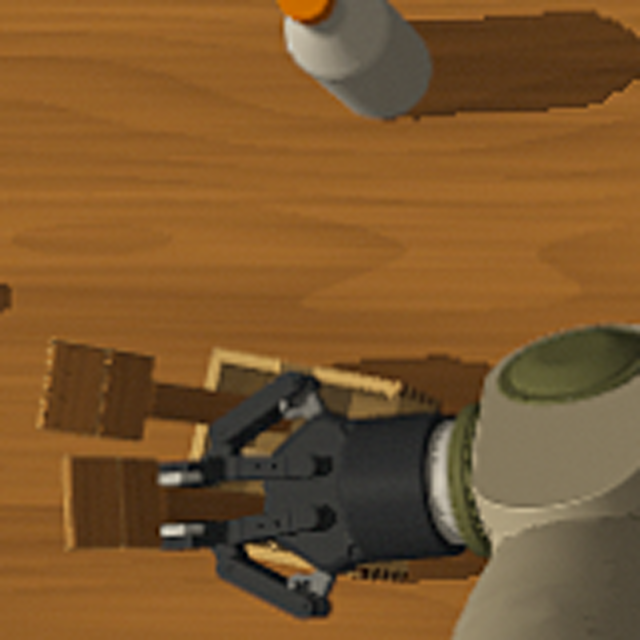

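```bash
python3 -m handwheel '[{"grip":25,"tx":0,"ty":0,"tz":0,"wx":0,"wy":0,"wz":0},{"grip":36,"tx":0,"ty":0,"tz":0,"wx":0,"wy":0,"wz":0},{"grip":36,"tx":0,"ty":0,"tz":0,"wx":0,"wy":0,"wz":0},{"grip":36,"tx":0,"ty":0,"tz":0,"wx":0,"wy":0,"wz":0},{"grip":36,"tx":0,"ty":-10,"tz":0,"wx":0,"wy":0,"wz":0},{"grip":36,"tx":0,"ty":-20,"tz":0,"wx":0,"wy":0,"wz":0},{"grip":36,"tx":0,"ty":-30,"tz":0,"wx":0,"wy":0,"wz":0},{"grip":40,"tx":-5,"ty":-30,"tz":0,"wx":0,"wy":0,"wz":0},{"grip":40,"tx":-20,"ty":-20,"tz":0,"wx":0,"wy":0,"wz":0}]'
python3 chk.py -25.5 25.5 11
```

```text
time_s: 29.2
eef_pos: [433.9, 340.8, 179.3]
ee_rot: [0.705, -0.091, 0.703, -0.03]
force: [-0.0, 1.1, 0.0]
grip_width: 0.466
t 29.2 pos [433.933 340.78  179.345] axes y [-0.085  0.982 -0.17 ] z [ 0.996  0.085 -0.005]
F [-0.024  1.066  0.042] grip mm 39.78772646945831 j [-0.058  0.592  1.914  1.354  1.518 -0.936]
turn [-0.001 -0.005 -0.004] or [ 0.006  3.136 -0.001]
shift now axes [ 25.799 112.544   5.841]  dist 115.6105959815716
shift after turn (TCP fixed) [ 25.42  112.632   5.808] or other [-25.42  112.632  -5.808]
[436.744 300.677  56.392] [[293.63  140.886]
 [294.717 190.68 ]
 [288.86  161.541]]
```

View pics/t11.png

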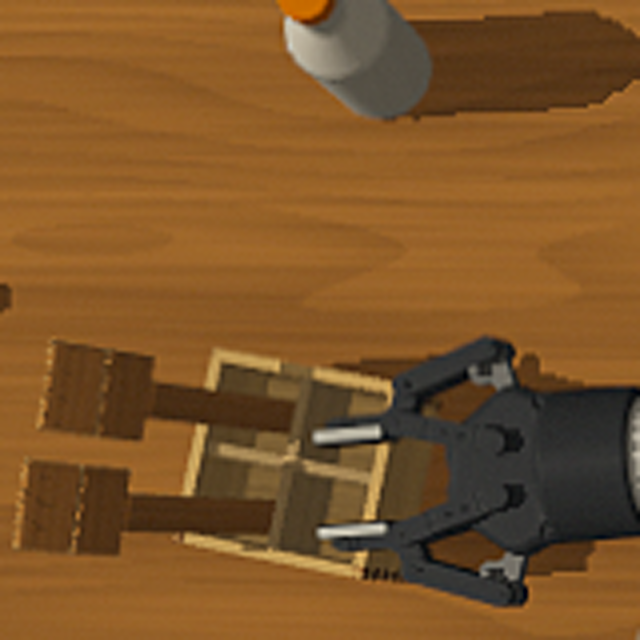

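Both spatulas stand. Now for the third, at y=0.

```bash
python3 -m handwheel '[{"grip":40,"tx":-25,"ty":-20,"tz":5,"wx":0,"wy":0,"wz":0},{"grip":40,"tx":-35,"ty":-20,"tz":10,"wx":0,"wy":0,"wz":0},{"grip":40,"tx":-35,"ty":0,"tz":15,"wx":0,"wy":0,"wz":0},{"grip":40,"tx":0,"ty":0,"tz":0,"wx":0,"wy":0,"wz":-0.1},{"grip":40,"tx":0,"ty":0,"tz":0,"wx":0,"wy":0,"wz":-0.12},{"grip":40,"tx":0,"ty":0,"tz":0,"wx":0,"wy":0,"wz":-0.12},{"grip":40,"tx":0,"ty":0,"tz":0,"wx":0,"wy":0,"wz":-0.12},{"grip":40,"tx":0,"ty":0,"tz":0,"wx":0,"wy":0,"wz":-0.12},{"grip":40,"tx":0,"ty":0,"tz":0,"wx":0,"wy":0,"wz":-0.12},{"grip":40,"tx":0,"ty":0,"tz":0,"wx":0,"wy":0,"wz":-0.12}]'
python3 -m handwheel '[{"grip":40,"tx":0,"ty":0,"tz":0,"wx":0,"wy":0,"wz":-0.12},{"grip":40,"tx":0,"ty":0,"tz":0,"wx":0,"wy":0,"wz":-0.12},{"grip":40,"tx":0,"ty":0,"tz":0,"wx":0,"wy":0,"wz":-0.12},{"grip":40,"tx":0,"ty":0,"tz":0,"wx":0,"wy":0,"wz":-0.12},{"grip":40,"tx":0,"ty":0,"tz":0,"wx":0,"wy":0,"wz":-0.1},{"grip":40,"tx":0,"ty":0,"tz":0,"wx":0,"wy":0.12,"wz":0},{"grip":40,"tx":0,"ty":0,"tz":0,"wx":0,"wy":0.12,"wz":0},{"grip":40,"tx":0,"ty":0,"tz":0,"wx":0,"wy":0.12,"wz":0},{"grip":40,"tx":0,"ty":0,"tz":0,"wx":0,"wy":0.12,"wz":0},{"grip":40,"tx":0,"ty":0,"tz":0,"wx":0,"wy":0.12,"wz":0}]'
python3 -m handwheel '[{"grip":40,"tx":0,"ty":0,"tz":0,"wx":0,"wy":0.12,"wz":0},{"grip":40,"tx":0,"ty":0,"tz":0,"wx":0,"wy":0.12,"wz":0},{"grip":40,"tx":0,"ty":0,"tz":0,"wx":0,"wy":0.12,"wz":0},{"grip":40,"tx":0,"ty":0,"tz":0,"wx":0,"wy":0.12,"wz":0},{"grip":40,"tx":0,"ty":0,"tz":0,"wx":0,"wy":0.12,"wz":0},{"grip":40,"tx":0,"ty":0,"tz":0,"wx":0,"wy":0.12,"wz":0},{"grip":40,"tx":0,"ty":0,"tz":0,"wx":0,"wy":0.12,"wz":0},{"grip":40,"tx":0,"ty":0,"tz":0,"wx":0,"wy":0.12,"wz":0},{"grip":40,"tx":0,"ty":0,"tz":0,"wx":0,"wy":0.12,"wz":0},{"grip":40,"tx":0,"ty":0,"tz":0,"wx":0,"wy":0.05,"wz":0}]'
python3 - <<'E'
from h import *
delta(fw(-12,0,110),orient((0,0,-1),-fy))
E
```

```text
time_s: 30.13
eef_pos: [466.1, 322.4, 281.1]
ee_rot: [0.635, -0.364, 0.606, -0.311]
force: [-0.3, 0.2, -0.1]
grip_width: 0.47
time_s: 30.97
eef_pos: [465.6, 322.8, 280.1]
ee_rot: [0.354, -0.356, 0.612, -0.611]
force: [-0.4, 0.8, 0.0]
grip_width: 0.468
time_s: 31.8
eef_pos: [465.6, 322.7, 280.1]
ee_rot: [0.028, -0.027, -0.706, 0.707]
force: [0.5, 0.2, -0.3]
grip_width: 0.468
t 31.8 pos [465.61  322.725 280.119] axes y [-0.003 -0.001 -1.   ] z [-0.077 -0.997  0.001]
F [ 0.472  0.177 -0.342] grip mm 39.93984922494836 j [0.399 0.379 1.279 0.    1.486 2.047]
turn [-0.001  0.014  0.002] or [ 0.004 -3.127  0.001]
shift now axes [-184.48   169.897  309.162]  dist 398.09443560531474
shift after turn (TCP fixed) [-188.506  170.119  306.601] or other [ 188.506  170.119 -306.601]
```

```bash
python3 -m handwheel '[{"grip":40,"tx":-12,"ty":0,"tz":20,"wx":0,"wy":0.014,"wz":0},{"grip":40,"tx":-18,"ty":5,"tz":30,"wx":0,"wy":0,"wz":0},{"grip":40,"tx":-18,"ty":15,"tz":30,"wx":0,"wy":0,"wz":0},{"grip":40,"tx":-18,"ty":15,"tz":30,"wx":0,"wy":0,"wz":0},{"grip":40,"tx":-18,"ty":15,"tz":30,"wx":0,"wy":0,"wz":0},{"grip":40,"tx":-18,"ty":15,"tz":30,"wx":0,"wy":0,"wz":0},{"grip":40,"tx":-18,"ty":15,"tz":30,"wx":0,"wy":0,"wz":0},{"grip":40,"tx":-18,"ty":15,"tz":30,"wx":0,"wy":0,"wz":0},{"grip":40,"tx":-18,"ty":15,"tz":30,"wx":0,"wy":0,"wz":0},{"grip":40,"tx":-18,"ty":20,"tz":30,"wx":0,"wy":0,"wz":0}]'
python3 -m handwheel '[{"grip":40,"tx":-14,"ty":20,"tz":17,"wx":0,"wy":0,"wz":0},{"grip":40,"tx":0,"ty":20,"tz":0,"wx":0,"wy":0,"wz":0},{"grip":40,"tx":0,"ty":0,"tz":0,"wx":0,"wy":0,"wz":0},{"grip":40,"tx":0,"ty":0,"tz":0,"wx":0,"wy":0,"wz":0}]'
python3 - <<'E'
from h import *
delta(fw(-12,0,29),orient((0,0,-1),-fy))
E
```

```text
time_s: 32.63
eef_pos: [615.0, 17.5, 150.0]
ee_rot: [0.031, -0.03, -0.706, 0.706]
force: [0.4, -0.6, 0.8]
grip_width: 0.469
time_s: 32.97
eef_pos: [626.2, 1.3, 109.7]
ee_rot: [-0.032, 0.029, 0.707, -0.706]
force: [0.9, -0.1, 1.0]
grip_width: 0.468
t 32.97 pos [626.196   1.302 109.691] axes y [-0.004  0.001 -1.   ] z [-0.086 -0.996 -0.   ]
F [ 0.857 -0.118  1.015] grip mm 39.97289400480221 j [-0.185  0.644  1.317 -0.     1.185  1.472]
turn [0.    0.006 0.004] or [ 0.006 -3.135 -0.001]
shift now axes [ 0.609 80.694  1.316]  dist 80.70663742002758
shift after turn (TCP fixed) [ 0.931 80.691  1.291] or other [-0.931 80.691 -1.291]
```

```bash
python3 -m handwheel '[{"grip":40,"tx":1,"ty":12,"tz":1,"wx":0,"wy":0.006,"wz":0.002},{"grip":40,"tx":0,"ty":20,"tz":0,"wx":0,"wy":0,"wz":0},{"grip":40,"tx":0,"ty":20,"tz":0,"wx":0,"wy":0,"wz":0},{"grip":40,"tx":0,"ty":17,"tz":0,"wx":0,"wy":0,"wz":0},{"grip":40,"tx":0,"ty":8,"tz":0,"wx":0,"wy":0,"wz":0},{"grip":40,"tx":0,"ty":4,"tz":0,"wx":0,"wy":0,"wz":0},{"grip":40,"tx":0,"ty":0,"tz":0,"wx":0,"wy":0,"wz":0},{"grip":40,"tx":0,"ty":0,"tz":0,"wx":0,"wy":0,"wz":0}]'
python3 - <<'E'
from h import *
delta(fw(-12,-1,29),orient((0,0,-1),-fy))
E
```

```text
time_s: 33.63
eef_pos: [626.6, 0.3, 30.9]
ee_rot: [0.031, -0.033, -0.706, 0.706]
force: [0.6, -0.0, -0.2]
grip_width: 0.467
t 33.63 pos [626.57    0.272  30.894] axes y [ 0.003 -0.    -1.   ] z [-0.091 -0.996  0.   ]
F [ 0.635 -0.044 -0.194] grip mm 39.89009279300487 j [-0.186  0.738  1.378  0.     1.022  1.476]
turn [-0.     0.    -0.003] or [-0.004 -3.141  0.   ]
shift now axes [1.403 1.89  1.299]  dist 2.6882853635097788
shift after turn (TCP fixed) [1.397 1.894 1.299] or other [-1.397  1.894 -1.299]
```

```bash
python3 -m handwheel '[{"grip":40,"tx":1,"ty":2,"tz":1,"wx":0,"wy":0,"wz":-0.003},{"grip":40,"tx":0,"ty":0,"tz":0,"wx":0,"wy":0,"wz":0},{"grip":20,"tx":0,"ty":0,"tz":0,"wx":0,"wy":0,"wz":0},{"grip":10,"tx":0,"ty":0,"tz":0,"wx":0,"wy":0,"wz":0},{"grip":10,"tx":0,"ty":0,"tz":0,"wx":0,"wy":0,"wz":0},{"grip":10,"tx":0,"ty":0,"tz":0,"wx":0,"wy":0,"wz":0},{"grip":10,"tx":0,"ty":0,"tz":0,"wx":0,"wy":0,"wz":0},{"grip":10,"tx":0,"ty":-5,"tz":0,"wx":0,"wy":0,"wz":0},{"grip":10,"tx":0,"ty":-12,"tz":0,"wx":0,"wy":0,"wz":0},{"grip":10,"tx":0,"ty":-20,"tz":0,"wx":0,"wy":0,"wz":0}]' 60
python3 -m handwheel '[{"grip":10,"tx":0,"ty":-30,"tz":0,"wx":0,"wy":0,"wz":0},{"grip":10,"tx":0,"ty":-35,"tz":0,"wx":0,"wy":0,"wz":0},{"grip":10,"tx":0,"ty":-35,"tz":0,"wx":0,"wy":0,"wz":0},{"grip":10,"tx":0,"ty":-35,"tz":0,"wx":0,"wy":0,"wz":0},{"grip":10,"tx":0,"ty":-30,"tz":0,"wx":0,"wy":0,"wz":0},{"grip":10,"tx":0,"ty":-20,"tz":0,"wx":0,"wy":0,"wz":0},{"grip":10,"tx":0,"ty":-10,"tz":0,"wx":0,"wy":0,"wz":0},{"grip":10,"tx":0,"ty":0,"tz":0,"wx":0,"wy":0,"wz":0}]'
python3 - <<'E'
from h import *
delta((465,260,275),orient((0,0,-1),-fy))
E
```

```text
time_s: 34.47
eef_pos: [623.8, -0.7, 63.7]
ee_rot: [-0.035, 0.03, 0.707, -0.706]
force: [-0.4, 0.1, -0.7]
grip_width: 0.22
time_s: 35.13
eef_pos: [625.8, -1.0, 262.0]
ee_rot: [0.032, -0.033, -0.706, 0.707]
force: [0.1, 0.3, -0.8]
grip_width: 0.217
t 35.13 pos [625.768  -0.957 261.99 ] axes y [ 0.002 -0.001 -1.   ] z [-0.092 -0.996  0.   ]
F [ 0.132  0.274 -0.811] grip mm 18.551379172651192 j [-0.188  0.525  1.108 -0.     1.507  1.474]
turn [-0.     0.    -0.002] or [-0.003 -3.142  0.001]
shift now axes [ 184.037  -13.432 -245.08 ]  dist 306.78021437058044
shift after turn (TCP fixed) [ 184.062  -13.01  -245.083] or other [-184.062  -13.01   245.083]
```

```bash
python3 -m handwheel '[{"grip":10,"tx":14,"ty":-2,"tz":-18,"wx":0,"wy":0,"wz":0},{"grip":10,"tx":21,"ty":-2,"tz":-28,"wx":0,"wy":0,"wz":0},{"grip":10,"tx":21,"ty":-2,"tz":-28,"wx":0,"wy":0,"wz":0},{"grip":10,"tx":21,"ty":-2,"tz":-28,"wx":0,"wy":0,"wz":0},{"grip":10,"tx":21,"ty":-2,"tz":-28,"wx":0,"wy":0,"wz":0},{"grip":10,"tx":21,"ty":-2,"tz":-28,"wx":0,"wy":0,"wz":0},{"grip":10,"tx":21,"ty":-2,"tz":-28,"wx":0,"wy":0,"wz":0},{"grip":10,"tx":21,"ty":0,"tz":-28,"wx":0,"wy":0,"wz":0},{"grip":10,"tx":21,"ty":0,"tz":-28,"wx":0,"wy":0,"wz":0},{"grip":10,"tx":0,"ty":0,"tz":0,"wx":0,"wy":-0.1,"wz":0}]'
python3 -m handwheel '[{"grip":10,"tx":0,"ty":0,"tz":0,"wx":0,"wy":-0.12,"wz":0},{"grip":10,"tx":0,"ty":0,"tz":0,"wx":0,"wy":-0.12,"wz":0},{"grip":10,"tx":0,"ty":0,"tz":0,"wx":0,"wy":-0.12,"wz":0},{"grip":10,"tx":0,"ty":0,"tz":0,"wx":0,"wy":-0.12,"wz":0},{"grip":10,"tx":0,"ty":0,"tz":0,"wx":0,"wy":-0.12,"wz":0},{"grip":10,"tx":0,"ty":0,"tz":0,"wx":0,"wy":-0.12,"wz":0},{"grip":10,"tx":0,"ty":0,"tz":0,"wx":0,"wy":-0.12,"wz":0},{"grip":10,"tx":0,"ty":0,"tz":0,"wx":0,"wy":-0.12,"wz":0},{"grip":10,"tx":0,"ty":0,"tz":0,"wx":0,"wy":-0.12,"wz":0},{"grip":10,"tx":0,"ty":0,"tz":0,"wx":0,"wy":-0.12,"wz":0}]'
python3 -m handwheel '[{"grip":10,"tx":0,"ty":0,"tz":0,"wx":0,"wy":-0.12,"wz":0},{"grip":10,"tx":0,"ty":0,"tz":0,"wx":0,"wy":-0.12,"wz":0},{"grip":10,"tx":0,"ty":0,"tz":0,"wx":0,"wy":-0.12,"wz":0},{"grip":10,"tx":0,"ty":0,"tz":0,"wx":0,"wy":-0.08,"wz":0},{"grip":10,"tx":0,"ty":0,"tz":0,"wx":0,"wy":0,"wz":0.08},{"grip":10,"tx":0,"ty":0,"tz":0,"wx":0,"wy":0,"wz":0.12},{"grip":10,"tx":0,"ty":0,"tz":0,"wx":0,"wy":0,"wz":0.12},{"grip":10,"tx":0,"ty":0,"tz":0,"wx":0,"wy":0,"wz":0.12},{"grip":10,"tx":0,"ty":0,"tz":0,"wx":0,"wy":0,"wz":0.12},{"grip":10,"tx":0,"ty":0,"tz":0,"wx":0,"wy":0,"wz":0.12}]'
python3 -m handwheel '[{"grip":10,"tx":0,"ty":0,"tz":0,"wx":0,"wy":0,"wz":0.12},{"grip":10,"tx":0,"ty":0,"tz":0,"wx":0,"wy":0,"wz":0.12},{"grip":10,"tx":0,"ty":0,"tz":0,"wx":0,"wy":0,"wz":0.12},{"grip":10,"tx":0,"ty":0,"tz":0,"wx":0,"wy":0,"wz":0.12},{"grip":10,"tx":0,"ty":0,"tz":0,"wx":0,"wy":0,"wz":0.12},{"grip":10,"tx":0,"ty":0,"tz":0,"wx":0,"wy":0,"wz":0.12},{"grip":10,"tx":0,"ty":0,"tz":0,"wx":0,"wy":0,"wz":0},{"grip":10,"tx":0,"ty":0,"tz":0,"wx":0,"wy":0,"wz":0}]'
python3 - <<'E'
from h import *
delta(insert(25.5,-25.5,95,-10,255),rdir(95,-10))
delta(insert(-25.5,-25.5,95,-10,255),rdir(95,-10))
E
```

```text
time_s: 35.97
eef_pos: [462.8, 260.8, 272.6]
ee_rot: [0.002, -0.006, 0.707, -0.707]
force: [0.0, 0.2, -0.1]
grip_width: 0.221
time_s: 36.8
eef_pos: [465.8, 256.6, 272.1]
ee_rot: [0.402, -0.405, 0.582, -0.58]
force: [0.4, -0.8, -0.4]
grip_width: 0.218
time_s: 37.63
eef_pos: [466.2, 256.6, 273.2]
ee_rot: [0.649, -0.327, 0.628, -0.278]
force: [-0.1, 0.1, -1.1]
grip_width: 0.217
time_s: 38.3
eef_pos: [466.2, 256.7, 272.2]
ee_rot: [0.704, -0.088, 0.704, -0.034]
force: [0.4, -0.1, -0.7]
grip_width: 0.222
t 38.3 pos [466.19  256.687 272.223] axes y [-0.076  0.982 -0.172] z [ 0.997  0.076 -0.007]
F [ 0.43  -0.112 -0.683] grip mm 18.97606033919557 j [-0.23   0.444  1.812  1.241  1.693 -0.725]
turn [-0.009 -0.009 -0.002] or [ 0.003  3.133 -0.015]
shift now axes [ -6.007 152.956  16.035]  dist 153.91171242673477
shift after turn (TCP fixed) [ -6.154 152.786  17.535] or other [  6.154 152.786 -17.535]
t 38.3 pos [466.19  256.687 272.223] axes y [-0.076  0.982 -0.172] z [ 0.997  0.076 -0.007]
F [ 0.43  -0.112 -0.683] grip mm 18.97606033919557 j [-0.23   0.444  1.812  1.241  1.693 -0.725]
turn [-0.009 -0.009 -0.002] or [ 0.003  3.133 -0.015]
shift now axes [ -7.783 165.125 -33.46 ]  dist 168.66117088981736
shift after turn (TCP fixed) [ -8.382 165.419 -31.825] or other [  8.382 165.419  31.825]
```

```bash
python3 -m handwheel '[{"grip":10,"tx":-1,"ty":15,"tz":2,"wx":-0.009,"wy":-0.008,"wz":0},{"grip":10,"tx":-1,"ty":25,"tz":3,"wx":0,"wy":0,"wz":0},{"grip":10,"tx":-1,"ty":35,"tz":4,"wx":0,"wy":0,"wz":0},{"grip":10,"tx":-1,"ty":35,"tz":4,"wx":0,"wy":0,"wz":0},{"grip":10,"tx":-1,"ty":28,"tz":4,"wx":0,"wy":0,"wz":0},{"grip":10,"tx":-1,"ty":15,"tz":0,"wx":0,"wy":0,"wz":0},{"grip":10,"tx":0,"ty":0,"tz":0,"wx":0,"wy":0,"wz":0},{"grip":10,"tx":0,"ty":0,"tz":0,"wx":0,"wy":0,"wz":0}]'
python3 chk.py 25.5 -25.5 12
```

```text
time_s: 38.97
eef_pos: [469.6, 410.2, 254.6]
ee_rot: [0.709, -0.092, 0.699, -0.029]
force: [-0.7, -0.2, -0.3]
grip_width: 0.223
t 38.97 pos [469.558 410.232 254.583] axes y [-0.087  0.981 -0.172] z [0.996 0.089 0.006]
F [-0.676 -0.239 -0.27 ] grip mm 19.010622322713708 j [ 0.087  0.528  1.729  1.436  1.463 -0.685]
turn [ 0.001  0.006 -0.002] or [-0.003 -3.136 -0.002]
shift now axes [121.79   -0.865   0.057]  dist 121.79290227798606
shift after turn (TCP fixed) [121.789  -0.626   0.797] or other [-121.789   -0.626   -0.797]
[473.876 370.055 131.697] [[304.569 103.714]
 [305.86  153.614]
 [306.874 168.749]]
```

View pics/s12.png

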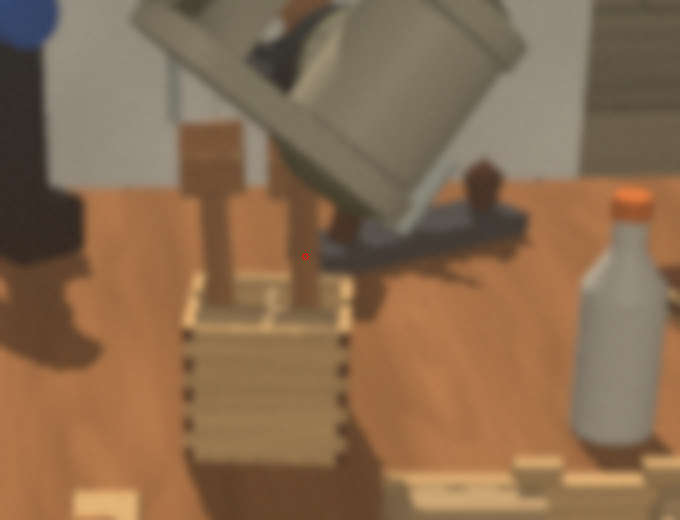

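View pics/t12.png

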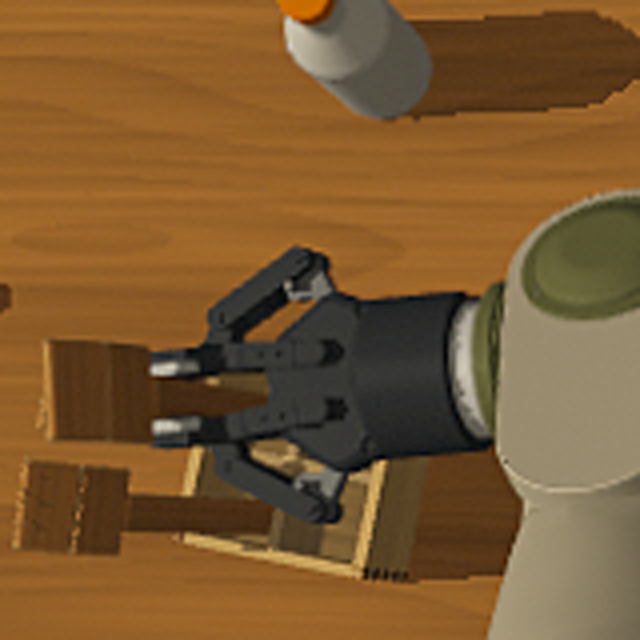

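```bash
python3 -m handwheel '[{"grip":10,"tx":8,"ty":0,"tz":0,"wx":0,"wy":0.006,"wz":0},{"grip":10,"tx":20,"ty":0,"tz":0,"wx":0,"wy":0,"wz":0},{"grip":10,"tx":25,"ty":0,"tz":0,"wx":0,"wy":0,"wz":0},{"grip":10,"tx":25,"ty":0,"tz":0,"wx":0,"wy":0,"wz":0},{"grip":10,"tx":20,"ty":0,"tz":0,"wx":0,"wy":0,"wz":0},{"grip":10,"tx":13,"ty":0,"tz":0,"wx":0,"wy":0,"wz":0},{"grip":10,"tx":8,"ty":0,"tz":0,"wx":0,"wy":0,"wz":0},{"grip":10,"tx":0,"ty":0,"tz":0,"wx":0,"wy":0,"wz":0}]'
python3 chk.py 25.5 -25.5 13
```

```text
time_s: 39.73
eef_pos: [472.0, 388.5, 135.1]
ee_rot: [0.705, -0.09, 0.703, -0.03]
force: [0.6, -0.2, -0.6]
grip_width: 0.22
t 39.73 pos [472.05  388.519 135.122] axes y [-0.084  0.982 -0.17 ] z [ 0.996  0.085 -0.004]
F [ 0.606 -0.193 -0.554] grip mm 18.78726051234703 j [ 0.043  0.746  1.77   1.436  1.457 -0.937]
turn [-0.002 -0.005 -0.004] or [ 0.006  3.137 -0.002]
shift now axes [0.349 0.144 0.209]  dist 0.43171995675515196
shift after turn (TCP fixed) [0.35  0.145 0.207] or other [-0.35   0.145 -0.207]
[474.923 348.425  12.168] [[305.807 151.205]
 [306.512 198.35 ]
 [306.874 168.749]]
```

View pics/t13.png

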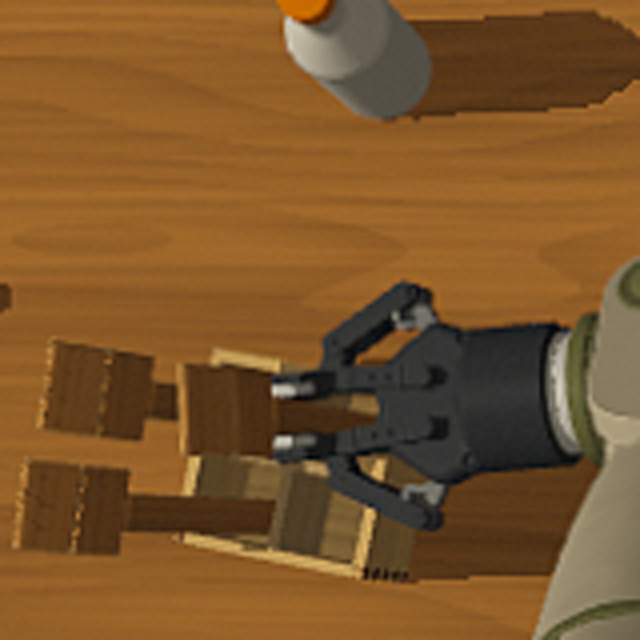

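```bash
python3 -m handwheel '[{"grip":25,"tx":0,"ty":0,"tz":0,"wx":0,"wy":0,"wz":0},{"grip":38,"tx":0,"ty":0,"tz":0,"wx":0,"wy":0,"wz":0},{"grip":38,"tx":0,"ty":0,"tz":0,"wx":0,"wy":0,"wz":0},{"grip":38,"tx":0,"ty":0,"tz":0,"wx":0,"wy":0,"wz":0},{"grip":38,"tx":0,"ty":-10,"tz":0,"wx":0,"wy":0,"wz":0},{"grip":38,"tx":0,"ty":-20,"tz":0,"wx":0,"wy":0,"wz":0},{"grip":38,"tx":0,"ty":-30,"tz":0,"wx":0,"wy":0,"wz":0},{"grip":40,"tx":-5,"ty":-30,"tz":0,"wx":0,"wy":0,"wz":0},{"grip":40,"tx":-25,"ty":-20,"tz":0,"wx":0,"wy":0,"wz":0},{"grip":40,"tx":-35,"ty":0,"tz":5,"wx":0,"wy":0,"wz":0}]'
python3 chk.py 25.5 -25.5 14
```

```text
time_s: 40.67
eef_pos: [486.2, 289.1, 219.1]
ee_rot: [0.704, -0.089, 0.704, -0.031]
force: [1.0, 0.4, -0.8]
grip_width: 0.464
t 40.67 pos [486.214 289.123 219.064] axes y [-0.081  0.982 -0.17 ] z [ 0.997  0.082 -0.006]
F [ 1.045  0.384 -0.809] grip mm 39.615116865011366 j [-0.155  0.577  1.772  1.283  1.617 -0.8  ]
turn [-0.004 -0.007 -0.004] or [ 0.006  3.135 -0.007]
shift now axes [ 66.111 113.156  -5.304]  dist 131.1601151945054
shift after turn (TCP fixed) [ 65.607 113.452  -5.24 ] or other [-65.607 113.452   5.24 ]
[488.779 249.062  96.091] [[317.751 131.095]
 [318.039 183.333]
 [306.874 168.749]]
```

View pics/t14.png

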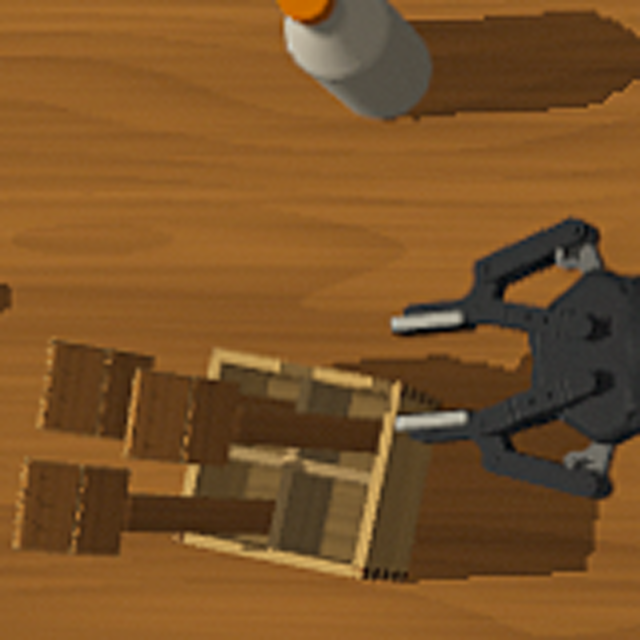

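View pics/s14.png

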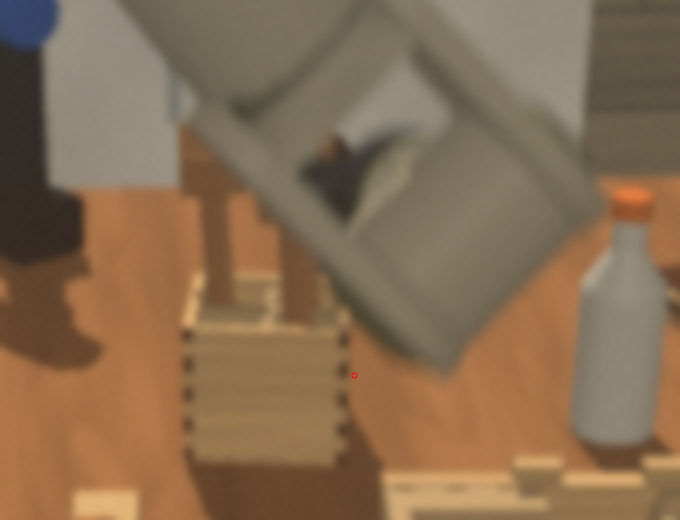

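All three sound spatulas stand in the caddy. Next is the split one.

```bash
python3 -m handwheel '[{"grip":40,"tx":-30,"ty":0,"tz":0,"wx":0,"wy":0,"wz":-0.08},{"grip":40,"tx":-10,"ty":-20,"tz":0,"wx":0,"wy":0,"wz":-0.12},{"grip":40,"tx":0,"ty":0,"tz":0,"wx":0,"wy":0,"wz":-0.12},{"grip":40,"tx":0,"ty":0,"tz":0,"wx":0,"wy":0,"wz":-0.12},{"grip":40,"tx":0,"ty":0,"tz":0,"wx":0,"wy":0,"wz":-0.12},{"grip":40,"tx":0,"ty":0,"tz":0,"wx":0,"wy":0,"wz":-0.12},{"grip":40,"tx":0,"ty":0,"tz":0,"wx":0,"wy":0,"wz":-0.12},{"grip":40,"tx":0,"ty":0,"tz":0,"wx":0,"wy":0,"wz":-0.12},{"grip":40,"tx":0,"ty":0,"tz":0,"wx":0,"wy":0,"wz":-0.12},{"grip":40,"tx":0,"ty":0,"tz":0,"wx":0,"wy":0,"wz":-0.12}]'
python3 -m handwheel '[{"grip":40,"tx":0,"ty":0,"tz":0,"wx":0,"wy":0,"wz":-0.12},{"grip":40,"tx":0,"ty":0,"tz":0,"wx":0,"wy":0,"wz":-0.12},{"grip":40,"tx":0,"ty":0,"tz":0,"wx":0,"wy":0.12,"wz":0},{"grip":40,"tx":0,"ty":0,"tz":0,"wx":0,"wy":0.12,"wz":0},{"grip":40,"tx":0,"ty":0,"tz":0,"wx":0,"wy":0.12,"wz":0},{"grip":40,"tx":0,"ty":0,"tz":0,"wx":0,"wy":0.12,"wz":0},{"grip":40,"tx":0,"ty":0,"tz":0,"wx":0,"wy":0.12,"wz":0},{"grip":40,"tx":0,"ty":0,"tz":0,"wx":0,"wy":0.12,"wz":0},{"grip":40,"tx":0,"ty":0,"tz":0,"wx":0,"wy":0.12,"wz":0},{"grip":40,"tx":0,"ty":0,"tz":0,"wx":0,"wy":0.12,"wz":0}]'
python3 -m handwheel '[{"grip":40,"tx":0,"ty":0,"tz":0,"wx":0,"wy":0.12,"wz":0},{"grip":40,"tx":0,"ty":0,"tz":0,"wx":0,"wy":0.12,"wz":0},{"grip":40,"tx":0,"ty":0,"tz":0,"wx":0,"wy":0.12,"wz":0},{"grip":40,"tx":0,"ty":0,"tz":0,"wx":0,"wy":0.12,"wz":0},{"grip":40,"tx":0,"ty":0,"tz":0,"wx":0,"wy":0.12,"wz":0},{"grip":40,"tx":0,"ty":0,"tz":0,"wx":0,"wy":0.12,"wz":0},{"grip":40,"tx":0,"ty":0,"tz":0,"wx":0,"wy":0.07,"wz":0},{"grip":40,"tx":0,"ty":0,"tz":0,"wx":0,"wy":0,"wz":0}]'
python3 - <<'E'
from h import *
delta(fw(-30,-124.5,115),orient((0,0,-1),-fy))
c=eyes.capture("side"); cv2.imwrite("pics/s15.png",c["pixels"][:,:,::-1])
E
```

```text
time_s: 41.6
eef_pos: [486.7, 280.3, 264.0]
ee_rot: [0.573, -0.462, 0.536, -0.414]
force: [-0.2, 0.1, -0.7]
grip_width: 0.468
time_s: 42.43
eef_pos: [486.3, 280.5, 262.9]
ee_rot: [0.238, -0.241, 0.665, -0.665]
force: [-0.7, 0.1, -0.1]
grip_width: 0.47
time_s: 43.1
eef_pos: [486.3, 280.6, 262.9]
ee_rot: [0.035, -0.032, -0.706, 0.707]
force: [0.4, 0.4, -0.7]
grip_width: 0.467
t 43.1 pos [486.305 280.568 262.946] axes y [-0.003 -0.001 -1.   ] z [-0.095 -0.995  0.001]
F [ 0.38   0.448 -0.66 ] grip mm 39.855174936732844 j [0.314 0.376 1.327 0.    1.441 1.98 ]
turn [-0.001 -0.003  0.003] or [-0.005  3.139 -0.002]
shift now axes [-147.677  147.886  390.426]  dist 442.844529953085
shift after turn (TCP fixed) [-146.025  147.946  391.024] or other [ 146.025  147.946 -391.024]
```

View pics/s15.png

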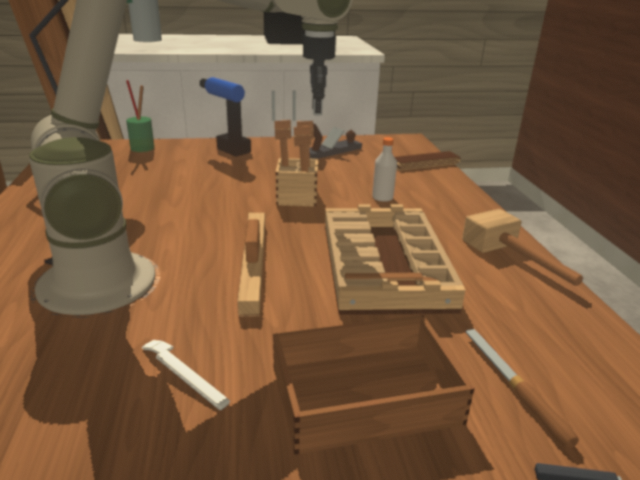

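The caddy with the spatulas is at (297,165), the bar is undisturbed, and the split one is at (385,277) in the form. I'll move to it.

```bash
python3 -m handwheel '[{"grip":40,"tx":-8,"ty":0,"tz":20,"wx":0,"wy":0,"wz":0},{"grip":40,"tx":-13,"ty":5,"tz":34,"wx":0,"wy":0,"wz":0},{"grip":40,"tx":-13,"ty":10,"tz":34,"wx":0,"wy":0,"wz":0},{"grip":40,"tx":-13,"ty":10,"tz":34,"wx":0,"wy":0,"wz":0},{"grip":40,"tx":-13,"ty":10,"tz":34,"wx":0,"wy":0,"wz":0},{"grip":40,"tx":-13,"ty":10,"tz":34,"wx":0,"wy":0,"wz":0},{"grip":40,"tx":-13,"ty":10,"tz":34,"wx":0,"wy":0,"wz":0},{"grip":40,"tx":-13,"ty":10,"tz":34,"wx":0,"wy":0,"wz":0},{"grip":40,"tx":-13,"ty":10,"tz":34,"wx":0,"wy":0,"wz":0},{"grip":40,"tx":-13,"ty":10,"tz":34,"wx":0,"wy":0,"wz":0}]'
python3 -m handwheel '[{"grip":40,"tx":-13,"ty":20,"tz":34,"wx":0,"wy":0,"wz":0},{"grip":40,"tx":-9,"ty":20,"tz":31,"wx":0,"wy":0,"wz":0},{"grip":40,"tx":0,"ty":20,"tz":0,"wx":0,"wy":0,"wz":0},{"grip":40,"tx":0,"ty":0,"tz":0,"wx":0,"wy":0,"wz":0},{"grip":40,"tx":0,"ty":0,"tz":0,"wx":0,"wy":0,"wz":0}]'
python3 - <<'E'
from h import *
delta(fw(-30,-124.5,29),orient((0,0,-1),-fy))
E
```

```text
time_s: 43.98
eef_pos: [580.5, -57.1, 177.6]
ee_rot: [-0.033, 0.031, 0.706, -0.706]
force: [0.6, 1.1, 0.0]
grip_width: 0.47
time_s: 44.4
eef_pos: [595.8, -121.6, 117.7]
ee_rot: [-0.034, 0.031, 0.707, -0.706]
force: [-0.2, -0.0, 0.1]
grip_width: 0.47
t 44.4 pos [ 595.759 -121.577  117.686] axes y [-0.004  0.001 -1.   ] z [-0.091 -0.996 -0.001]
F [-0.168 -0.029  0.083] grip mm 40.1315524764645 j [-0.394  0.598  1.373 -0.     1.174  1.269]
turn [0.001 0.001 0.004] or [ 0.007 -3.141 -0.001]
shift now axes [-0.461 88.685  0.712]  dist 88.68861694906978
shift after turn (TCP fixed) [-0.089 88.686  0.635] or other [ 0.089 88.686 -0.635]
```

```bash
python3 -m handwheel '[{"grip":40,"tx":0,"ty":12,"tz":1,"wx":0,"wy":0,"wz":0.002},{"grip":40,"tx":0,"ty":20,"tz":0,"wx":0,"wy":0,"wz":0},{"grip":40,"tx":0,"ty":20,"tz":0,"wx":0,"wy":0,"wz":0},{"grip":40,"tx":0,"ty":20,"tz":0,"wx":0,"wy":0,"wz":0},{"grip":40,"tx":0,"ty":11,"tz":0,"wx":0,"wy":0,"wz":0},{"grip":40,"tx":0,"ty":5,"tz":0,"wx":0,"wy":0,"wz":0},{"grip":40,"tx":0,"ty":0,"tz":0,"wx":0,"wy":0,"wz":0},{"grip":40,"tx":0,"ty":0,"tz":0,"wx":0,"wy":0,"wz":0}]'
python3 - <<'E'
from h import *
delta(fw(-30,-124.5,29),orient((0,0,-1),-fy))
E
```

```text
time_s: 45.07
eef_pos: [596.9, -122.7, 31.6]
ee_rot: [0.032, -0.033, -0.706, 0.707]
force: [0.5, -0.6, -0.1]
grip_width: 0.467
t 45.07 pos [ 596.941 -122.693   31.589] axes y [ 0.002 -0.001 -1.   ] z [-0.092 -0.996  0.   ]
F [ 0.513 -0.584 -0.107] grip mm 39.86370036709826 j [-0.395  0.706  1.438  0.     0.996  1.268]
turn [-0.     0.    -0.002] or [-0.003 -3.141  0.001]
shift now axes [ 1.195  2.587 -0.369]  dist 2.873450116888489
shift after turn (TCP fixed) [ 1.19   2.589 -0.368] or other [-1.19   2.589  0.368]
```

```bash
python3 -m handwheel '[{"grip":40,"tx":1,"ty":2.5,"tz":0,"wx":0,"wy":0,"wz":0},{"grip":40,"tx":0,"ty":0,"tz":0,"wx":0,"wy":0,"wz":0},{"grip":20,"tx":0,"ty":0,"tz":0,"wx":0,"wy":0,"wz":0},{"grip":10,"tx":0,"ty":0,"tz":0,"wx":0,"wy":0,"wz":0},{"grip":10,"tx":0,"ty":0,"tz":0,"wx":0,"wy":0,"wz":0},{"grip":10,"tx":0,"ty":0,"tz":0,"wx":0,"wy":0,"wz":0},{"grip":10,"tx":0,"ty":0,"tz":0,"wx":0,"wy":0,"wz":0},{"grip":10,"tx":0,"ty":-5,"tz":0,"wx":0,"wy":0,"wz":0},{"grip":10,"tx":0,"ty":-12,"tz":0,"wx":0,"wy":0,"wz":0},{"grip":10,"tx":0,"ty":-20,"tz":0,"wx":0,"wy":0,"wz":0}]' 60
python3 -m handwheel '[{"grip":10,"tx":0,"ty":-30,"tz":0,"wx":0,"wy":0,"wz":0},{"grip":10,"tx":0,"ty":-30,"tz":0,"wx":0,"wy":0,"wz":0},{"grip":10,"tx":0,"ty":-30,"tz":0,"wx":0,"wy":0,"wz":0},{"grip":10,"tx":0,"ty":-10,"tz":0,"wx":0,"wy":0,"wz":0},{"grip":10,"tx":0,"ty":0,"tz":0,"wx":0,"wy":0,"wz":0}]'
python3 - <<'E'
from h import *
bx=np.array([np.cos(.09),np.sin(.09),0]); b=np.array([-bx[1],bx[0],0])
delta(np.array([470,-375,160])+8*bx,orient((0,0,-1),-b))
c=eyes.capture("side"); cv2.imwrite("pics/s16.png",c["pixels"][:,:,::-1])
E
```

```text
time_s: 45.9
eef_pos: [594.3, -122.3, 64.1]
ee_rot: [-0.034, 0.032, 0.707, -0.706]
force: [0.7, 0.8, -0.4]
grip_width: 0.218
time_s: 46.32
eef_pos: [596.3, -123.1, 168.2]
ee_rot: [0.031, -0.035, -0.706, 0.707]
force: [-0.3, -0.3, -1.2]
grip_width: 0.22
t 46.32 pos [ 596.277 -123.076  168.154] axes y [ 0.006 -0.002 -1.   ] z [-0.093 -0.996  0.002]
F [-0.272 -0.265 -1.236] grip mm 18.78209919084061 j [-0.396  0.544  1.323  0.     1.269  1.268]
turn [-0.002 -0.183 -0.006] or [ 0.008  2.959 -0.003]
shift now axes [ 94.597   8.031 261.064]  dist 277.78997313397264
shift after turn (TCP fixed) [140.408   8.154 239.554] or other [-140.408    8.154 -239.554]
```

View pics/s16.png

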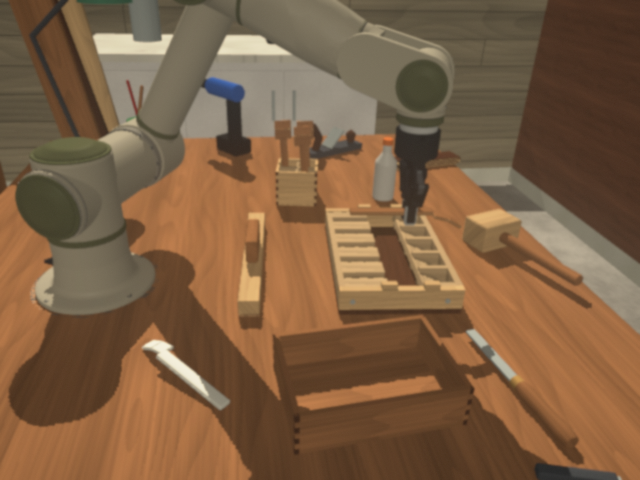

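```bash
python3 -m handwheel '[{"grip":10,"tx":0,"ty":0,"tz":0,"wx":0,"wy":-0.09,"wz":0},{"grip":10,"tx":0,"ty":0,"tz":0,"wx":0,"wy":-0.093,"wz":0},{"grip":10,"tx":12,"ty":0,"tz":20,"wx":0,"wy":0,"wz":0},{"grip":10,"tx":19,"ty":1,"tz":32,"wx":0,"wy":0,"wz":0},{"grip":10,"tx":19,"ty":1,"tz":32,"wx":0,"wy":0,"wz":0},{"grip":10,"tx":19,"ty":1,"tz":32,"wx":0,"wy":0,"wz":0},{"grip":10,"tx":19,"ty":1,"tz":32,"wx":0,"wy":0,"wz":0},{"grip":10,"tx":19,"ty":1,"tz":32,"wx":0,"wy":0,"wz":0},{"grip":10,"tx":19,"ty":1,"tz":32,"wx":0,"wy":0,"wz":0},{"grip":10,"tx":14,"ty":2,"tz":26,"wx":0,"wy":0,"wz":0}]'
python3 -m handwheel '[{"grip":10,"tx":0,"ty":0,"tz":0,"wx":0,"wy":0,"wz":0},{"grip":10,"tx":0,"ty":0,"tz":0,"wx":0,"wy":0,"wz":0}]'
python3 - <<'E'
from h import *
bx=np.array([np.cos(.09),np.sin(.09),0]); b=np.array([-bx[1],bx[0],0])
delta(np.array([470,-375,24])+8*bx,orient((0,0,-1),-b))
c=eyes.capture("top"); crop(c,"t16",400,150,560,310,4)
c=eyes.capture("side"); crop(c,"s17",240,230,500,450,3)
E
```

```text
time_s: 47.2
eef_pos: [475.1, -374.0, 154.6]
ee_rot: [0.031, -0.032, 0.707, -0.706]
force: [-0.1, -0.2, -0.3]
grip_width: 0.22
time_s: 47.37
eef_pos: [476.0, -372.7, 154.5]
ee_rot: [0.03, -0.032, 0.708, -0.705]
force: [0.3, 0.2, -0.7]
grip_width: 0.218
t 47.37 pos [ 476.021 -372.748  154.488] axes y [-0.002  0.003 -1.   ] z [ 0.088 -0.996 -0.003]
F [ 0.287  0.235 -0.711] grip mm 18.633460391500673 j [-0.858  0.553  1.346  0.     1.246  0.625]
turn [ 0.003 -0.002  0.002] or [-0.003  3.139  0.005]
shift now axes [ -2.045 130.478   2.123]  dist 130.51158278063298
shift after turn (TCP fixed) [ -1.801 130.488   1.701] or other [  1.801 130.488  -1.701]
```

View pics/t16.png

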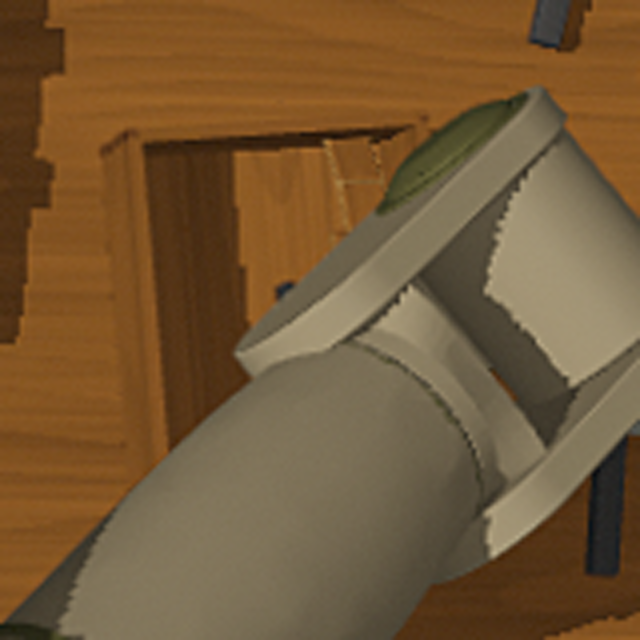

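View pics/s17.png

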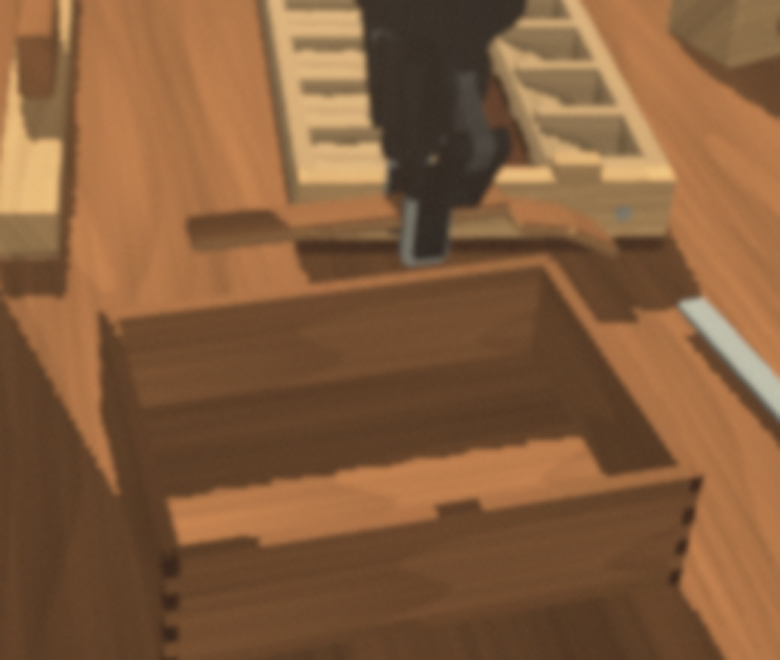

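```bash
python3 - <<'E'
from h import *
s=eyes.capture("side")
W=[onz(s,(u/3+240-.5,v/3+230-.5),70)[:2] for u,v in [(545,260),(698,478),(172,553),(104,317)]]
print(fit2([(127.5,87.5),(127.5,-87.5),(-127.5,-87.5),(-127.5,87.5)],W))
print(pose()[0])
E
```

```text
(array([ 466.27869624, -374.43457697]), np.float64(0.08242847382741976), array([[-4.19795804, -2.64085115],
       [-2.22590922,  0.4907121 ],
       [ 4.06858437,  5.76792252],
       [ 2.35528289, -3.61778347]]))
[ 477.59118711 -371.02139346  155.86539683]
```

```bash
python3 -m handwheel '[{"grip":10,"tx":1,"ty":15,"tz":3,"wx":0,"wy":0,"wz":0},{"grip":10,"tx":0,"ty":25,"tz":0,"wx":0,"wy":0,"wz":0},{"grip":10,"tx":0,"ty":30,"tz":0,"wx":0,"wy":0,"wz":0},{"grip":10,"tx":0,"ty":25,"tz":0,"wx":0,"wy":0,"wz":0},{"grip":10,"tx":0,"ty":18,"tz":0,"wx":0,"wy":0,"wz":0},{"grip":10,"tx":0,"ty":10,"tz":0,"wx":0,"wy":0,"wz":0},{"grip":10,"tx":0,"ty":5,"tz":0,"wx":0,"wy":0,"wz":0},{"grip":10,"tx":0,"ty":0,"tz":0,"wx":0,"wy":0,"wz":0}]'

```

```text
time_s: 48.18
eef_pos: [476.8, -374.7, 28.3]
ee_rot: [0.032, -0.032, 0.707, -0.706]
force: [0.6, -0.5, 0.1]
grip_width: 0.219
```

```bash
python3 -m handwheel '[{"grip":10,"tx":0,"ty":5,"tz":0,"wx":0,"wy":0,"wz":0},{"grip":10,"tx":0,"ty":4,"tz":0,"wx":0,"wy":0,"wz":0},{"grip":10,"tx":0,"ty":0,"tz":0,"wx":0,"wy":0,"wz":0},{"grip":30,"tx":0,"ty":0,"tz":0,"wx":0,"wy":0,"wz":0},{"grip":45,"tx":0,"ty":0,"tz":0,"wx":0,"wy":0,"wz":0},{"grip":45,"tx":0,"ty":0,"tz":0,"wx":0,"wy":0,"wz":0},{"grip":45,"tx":0,"ty":0,"tz":0,"wx":0,"wy":0,"wz":0},{"grip":45,"tx":0,"ty":-20,"tz":0,"wx":0,"wy":0,"wz":0},{"grip":45,"tx":0,"ty":-35,"tz":0,"wx":0,"wy":0,"wz":0},{"grip":45,"tx":0,"ty":-35,"tz":0,"wx":0,"wy":0,"wz":0}]'
python3 -m handwheel '[{"grip":85,"tx":0,"ty":-35,"tz":0,"wx":0,"wy":-0.1,"wz":0},{"grip":85,"tx":0,"ty":-35,"tz":0,"wx":0,"wy":-0.12,"wz":0},{"grip":85,"tx":0,"ty":-35,"tz":0,"wx":0,"wy":-0.12,"wz":0},{"grip":85,"tx":0,"ty":-15,"tz":0,"wx":0,"wy":-0.12,"wz":0},{"grip":85,"tx":0,"ty":0,"tz":0,"wx":0,"wy":-0.12,"wz":0},{"grip":85,"tx":0,"ty":0,"tz":0,"wx":0,"wy":-0.12,"wz":0},{"grip":85,"tx":0,"ty":0,"tz":0,"wx":0,"wy":-0.12,"wz":0},{"grip":85,"tx":0,"ty":0,"tz":0,"wx":0,"wy":-0.12,"wz":0}]'
python3 - <<'E'
from h import *
delta((430,-150,230),orient((0,0,-1),fx))
E
```

```text
time_s: 49.02
eef_pos: [476.1, -375.0, 110.2]
ee_rot: [0.031, -0.032, 0.707, -0.706]
force: [0.3, -0.2, -0.1]
grip_width: 0.528
time_s: 49.68
eef_pos: [476.5, -375.4, 229.9]
ee_rot: [-0.35, 0.35, -0.614, 0.614]
force: [-1.2, -0.2, 0.4]
grip_width: 0.998
t 49.68 pos [ 476.455 -375.41   229.886] axes y [ 0. -0. -1.] z [ 0.86 -0.51  0.  ]
F [-1.191 -0.235  0.385] grip mm 85.19168783029042 j [-0.86   0.497  1.235  0.     1.41  -0.326]
turn [-0.    -0.443 -0.   ] or [ 0.     2.699 -0.001]
shift now axes [-170.271   -0.146 -154.84 ]  dist 230.1472612849418
shift after turn (TCP fixed) [-220.189   -0.114  -66.967] or other [220.189  -0.114  66.967]
```

```bash
python3 -m handwheel '[{"grip":85,"tx":0,"ty":0,"tz":0,"wx":0,"wy":-0.12,"wz":0},{"grip":85,"tx":0,"ty":0,"tz":0,"wx":0,"wy":-0.12,"wz":0},{"grip":85,"tx":0,"ty":0,"tz":0,"wx":0,"wy":-0.12,"wz":0},{"grip":85,"tx":0,"ty":0,"tz":0,"wx":0,"wy":-0.083,"wz":0}]'
python3 - <<'E'
from h import *
c=eyes.capture("top"); cv2.imwrite("pics/t18.png",c["pixels"][:,:,::-1]); crop(c,"t18b",195,245,395,305,4)
c=eyes.capture("side"); cv2.imwrite("pics/s18.png",c["pixels"][:,:,::-1])
E
```

```text
time_s: 50.02
eef_pos: [476.5, -375.4, 229.8]
ee_rot: [-0.477, 0.477, -0.522, 0.522]
force: [0.7, -0.9, -0.8]
grip_width: 0.992
```

View pics/t18.png

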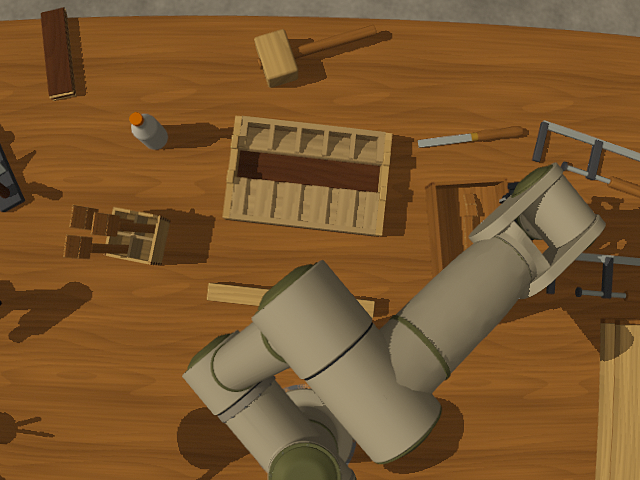

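View pics/t18b.png

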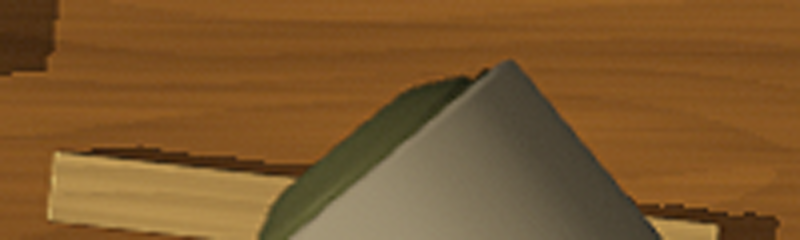

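View pics/s18.png

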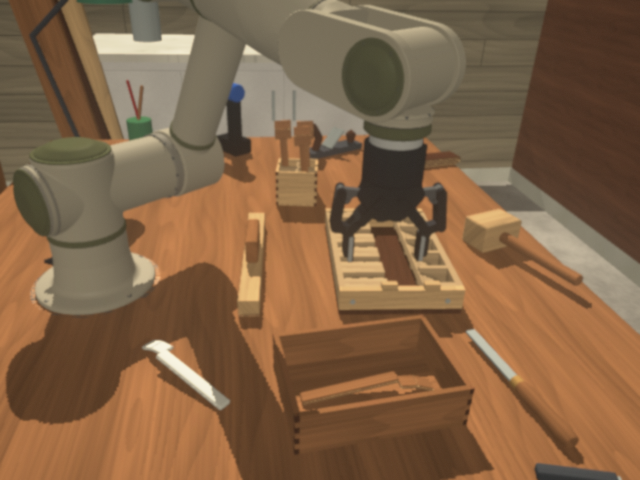

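The split spatula lies in the box and the form is empty. The top view shows the bar shifted toward the robot: its left end is now at about (208,288) where it was at (212,268). I'll measure it.

```bash
python3 - <<'E'
from h import *
c=eyes.capture("top"); s=eyes.capture("side")
cr=lambda p:(p[0]/4+195-.5,p[1]/4+245-.5)
W=[onz(c,cr(p),35)[:2] for p in [(55,151),(718,224),(48,219)]]
print(W, fit2([(20,190),(20,-190),(-20,190)],W))
crop(s,"s19",225,200,285,330,5)
crop(c,"t19",195,270,275,310,8); crop(c,"t19b",350,285,390,315,12)
E
```

```text
[array([354.23202941, 221.71653139]), array([ 319.71292661, -153.91046849]), array([315.78864189, 224.76447338])] (array([317.3912419 ,  35.08309071]), np.float64(-0.093009396538411), array([[-0.71908469, -0.68782347],
       [ 0.05444718,  2.04271912],
       [ 0.66463752, -1.35489565]]))
```

View pics/s19.png

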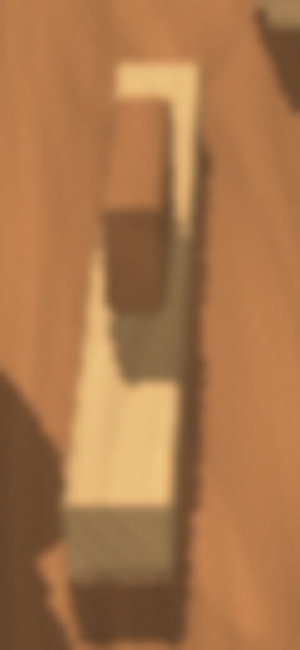

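View pics/t19.png

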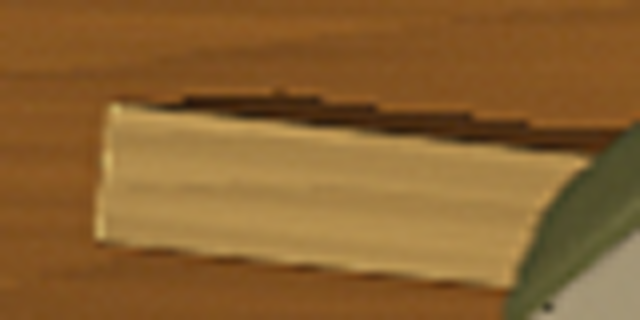

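View pics/t19b.png

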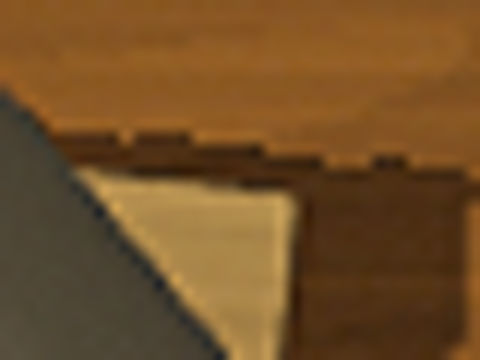

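```bash
python3 - <<'E'
from h import *
B=(317.4,35.); th=-.093
R=orient((0,0,-1),(np.cos(th),np.sin(th),0))
delta((*B,180),R)
j=np.array(sense()["joints"])
for z in (230,180,100,44): 
    j,e=ik(np.array([*B,z]),R,j); print(z,j,e)
E
```

```text
t 50.22 pos [ 476.471 -375.452  229.766] axes y [ 0.  0. -1.] z [ 0.995 -0.1    0.   ]
F [ 0.047 -0.629 -0.547] grip mm 84.94185274122945 j [-0.86   0.497  1.235  0.     1.41  -0.76 ]
turn [-0.    -0.008 -0.   ] or [ 0.     3.134 -0.   ]
shift now axes [-392.41    49.725 -199.48 ]  dist 443.0020629158301
shift after turn (TCP fixed) [-393.906   49.766 -196.501] or other [393.906  49.766 196.501]
230 [-0.263 -0.168  2.023 -0.     1.287 -0.17 ] 2.8220759062946854e-12
180 [-0.263 -0.107  2.112 -0.     1.137 -0.17 ] 1.1368683772161603e-15
100 [-0.263  0.039  2.227 -0.     0.875 -0.17 ] 7.989053862900163e-11
44 [-0.263  0.179  2.284 -0.     0.679 -0.17 ] 1.0735856648125264e-13
```

```bash
python3 -m handwheel '[{"grip":85,"tx":-18,"ty":0,"tz":-9,"wx":0,"wy":-0.008,"wz":0},{"grip":85,"tx":-30,"ty":0,"tz":-15,"wx":0,"wy":0,"wz":0},{"grip":85,"tx":-32,"ty":0,"tz":-16,"wx":0,"wy":0,"wz":0},{"grip":85,"tx":-32,"ty":0,"tz":-16,"wx":0,"wy":0,"wz":0},{"grip":85,"tx":-32,"ty":0,"tz":-16,"wx":0,"wy":0,"wz":0},{"grip":85,"tx":-32,"ty":0,"tz":-16,"wx":0,"wy":0,"wz":0},{"grip":85,"tx":-32,"ty":0,"tz":-16,"wx":0,"wy":0,"wz":0},{"grip":85,"tx":-32,"ty":0,"tz":-16,"wx":0,"wy":0,"wz":0},{"grip":85,"tx":-32,"ty":0,"tz":-16,"wx":0,"wy":0,"wz":0},{"grip":85,"tx":-32,"ty":0,"tz":-16,"wx":0,"wy":0,"wz":0}]'
python3 -m handwheel '[{"grip":85,"tx":-32,"ty":0,"tz":-16,"wx":0,"wy":0,"wz":0},{"grip":85,"tx":-32,"ty":0,"tz":-16,"wx":0,"wy":0,"wz":0},{"grip":85,"tx":-25,"ty":0,"tz":-12,"wx":0,"wy":0,"wz":0},{"grip":85,"tx":0,"ty":0,"tz":0,"wx":0,"wy":0,"wz":0},{"grip":85,"tx":0,"ty":0,"tz":0,"wx":0,"wy":0,"wz":0}]'
python3 - <<'E'
from h import *
B=(317.4,35.); th=-.093
delta((*B,44),orient((0,0,-1),(np.cos(th),np.sin(th),0)))
c=eyes.capture("side"); crop(c,"s20",180,100,340,330,3)
c=eyes.capture("top"); crop(c,"t20",190,240,390,320,4)
E
```

```text
time_s: 51.05
eef_pos: [351.5, -57.6, 229.8]
ee_rot: [-0.476, 0.476, -0.522, 0.523]
force: [0.7, -0.1, 0.7]
grip_width: 0.994
time_s: 51.47
eef_pos: [316.5, 34.2, 230.0]
ee_rot: [-0.478, 0.477, -0.521, 0.522]
force: [0.7, -0.8, -0.3]
grip_width: 0.999
t 51.47 pos [316.453  34.218 230.04 ] axes y [ 0.002 -0.    -1.   ] z [ 0.996 -0.089  0.002]
F [ 0.664 -0.768 -0.282] grip mm 85.33109382822471 j [-0.266 -0.172  2.025  0.     1.286 -0.178]
turn [-0.002  0.004  0.   ] or [ 0.    -3.137  0.002]
shift now axes [ -0.907 186.041   0.585]  dist 186.04395881535368
shift after turn (TCP fixed) [ -0.866 186.04    0.87 ] or other [  0.866 186.04   -0.87 ]
```

View pics/s20.png

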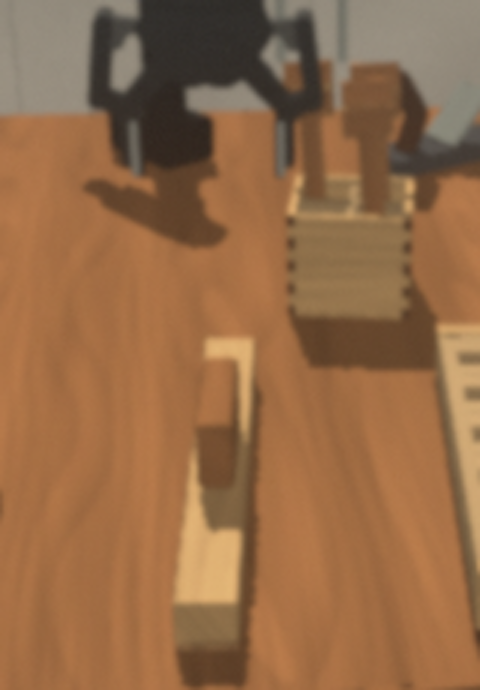

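View pics/t20.png

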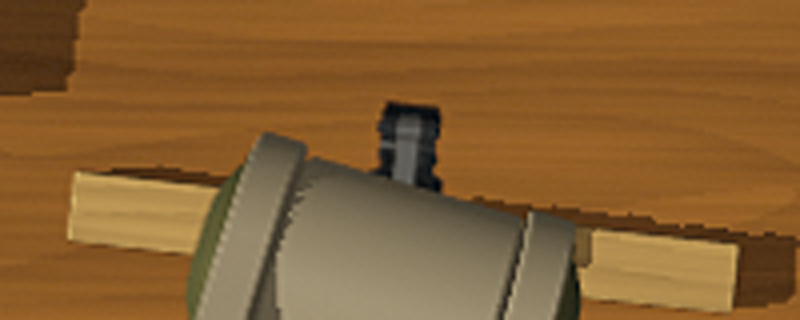

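```bash
python3 - <<'E'
from h import *
c=eyes.capture("top")
W=[onz(c,(u/4+190-.5,v/4+240-.5),35)[:2] for u,v in [(74,171),(739,245),(734,312),(68,240)]]
B,th,r=fit2([(20,190),(20,-190),(-20,-190),(-20,190)],W); print(B,th,r)
delta((*B,44),orient((0,0,-1),(np.cos(th),np.sin(th),0)))
E
```

```text
[317.47294198  35.09136197] -0.09097978989804884 [[-0.43252472 -0.20312729]
 [-0.97225144  1.45280926]
 [ 0.99784753  0.12176529]
 [ 0.40692863 -1.37144725]]
t 51.62 pos [317.027  32.847 229.749] axes y [ 0. -0. -1.] z [ 0.996 -0.091  0.   ]
F [-0.668  0.651 -0.072] grip mm 85.06441191129046 j [-0.27  -0.169  2.024  0.     1.286 -0.179]
turn [-0.    -0.001  0.   ] or [-0.     3.141 -0.001]
shift now axes [ -2.286 185.749   0.166]  dist 185.76280969907734
shift after turn (TCP fixed) [ -2.276 185.749   0.24 ] or other [  2.276 185.749  -0.24 ]
```

```bash
python3 -m handwheel '[{"grip":85,"tx":-2,"ty":15,"tz":0,"wx":0,"wy":0,"wz":0},{"grip":85,"tx":0,"ty":30,"tz":0,"wx":0,"wy":0,"wz":0},{"grip":85,"tx":0,"ty":35,"tz":0,"wx":0,"wy":0,"wz":0},{"grip":85,"tx":0,"ty":35,"tz":0,"wx":0,"wy":0,"wz":0},{"grip":85,"tx":0,"ty":30,"tz":0,"wx":0,"wy":0,"wz":0},{"grip":85,"tx":0,"ty":20,"tz":0,"wx":0,"wy":0,"wz":0},{"grip":85,"tx":0,"ty":12,"tz":0,"wx":0,"wy":0,"wz":0},{"grip":85,"tx":0,"ty":5,"tz":0,"wx":0,"wy":0,"wz":0},{"grip":85,"tx":0,"ty":0,"tz":0,"wx":0,"wy":0,"wz":0}]'
python3 - <<'E'
from h import *
delta((317.5,35.1,45),orient((0,0,-1),(np.cos(-.091),np.sin(-.091),0)))
E
```

```text
time_s: 52.37
eef_pos: [316.7, 35.0, 47.0]
ee_rot: [0.476, -0.477, 0.523, -0.522]
force: [-0.1, 0.7, 0.3]
grip_width: 0.996
t 52.37 pos [316.674  35.024  47.005] axes y [-0.002  0.001 -1.   ] z [ 0.996 -0.091 -0.002]
F [-0.111  0.704  0.259] grip mm 85.09150660465895 j [-0.264  0.17   2.282  0.     0.691 -0.172]
turn [ 0.002 -0.001 -0.   ] or [0.001 3.141 0.003]
shift now axes [-0.15   2.003  0.82 ]  dist 2.169956219770417
shift after turn (TCP fixed) [-0.151  2.005  0.816] or other [ 0.151  2.005 -0.816]
```

```bash
python3 -m handwheel '[{"grip":50,"tx":0,"ty":1,"tz":0,"wx":0,"wy":0,"wz":0},{"grip":35,"tx":0,"ty":0,"tz":0,"wx":0,"wy":0,"wz":0},{"grip":20,"tx":0,"ty":0,"tz":0,"wx":0,"wy":0,"wz":0},{"grip":10,"tx":0,"ty":0,"tz":0,"wx":0,"wy":0,"wz":0},{"grip":10,"tx":0,"ty":0,"tz":0,"wx":0,"wy":0,"wz":0},{"grip":10,"tx":0,"ty":0,"tz":0,"wx":0,"wy":0,"wz":0},{"grip":10,"tx":0,"ty":0,"tz":0,"wx":0,"wy":0,"wz":0},{"grip":10,"tx":0,"ty":0,"tz":0,"wx":0,"wy":0,"wz":0}]' 80
python3 - <<'E'
from h import *
delta()
E
```

```text
time_s: 53.03
eef_pos: [317.1, 35.5, 47.2]
ee_rot: [-0.477, 0.477, -0.522, 0.522]
force: [-2.2, 0.0, 6.9]
grip_width: 0.294
t 53.03 pos [317.113  35.525  47.151] axes y [ 0.001 -0.    -1.   ] z [ 0.996 -0.09   0.001]
F [-2.172  0.044  6.886] grip mm 25.071583011427084 j [-0.262  0.169  2.282  0.     0.689 -0.172]
```

```bash
python3 -m handwheel '[{"grip":10,"tx":0,"ty":-8,"tz":0,"wx":0,"wy":0,"wz":0},{"grip":10,"tx":0,"ty":-18,"tz":0,"wx":0,"wy":0,"wz":0},{"grip":10,"tx":0,"ty":-28,"tz":0,"wx":0,"wy":0,"wz":0},{"grip":10,"tx":0,"ty":-30,"tz":0,"wx":0,"wy":0,"wz":0},{"grip":10,"tx":0,"ty":-30,"tz":0,"wx":0,"wy":0,"wz":0},{"grip":10,"tx":0,"ty":-22,"tz":0,"wx":0,"wy":0,"wz":0},{"grip":10,"tx":0,"ty":-10,"tz":0,"wx":0,"wy":0,"wz":0},{"grip":10,"tx":0,"ty":0,"tz":0,"wx":0,"wy":0,"wz":0}]'
python3 - <<'E'
from h import *
delta(fw(-22,0,190),orient((0,0,-1),fx))
E
```

```text
time_s: 53.7
eef_pos: [317.5, 35.4, 194.5]
ee_rot: [-0.478, 0.476, -0.521, 0.523]
force: [0.6, -0.2, -2.1]
grip_width: 0.296
t 53.7 pos [317.547  35.43  194.488] axes y [ 0.004 -0.001 -1.   ] z [ 0.996 -0.089  0.005]
F [ 0.623 -0.191 -2.115] grip mm 25.280780218633133 j [-0.262 -0.129  2.089  0.     1.178 -0.172]
turn [-0.005  0.003  0.001] or [ 0.001 -3.139  0.007]
shift now axes [  7.687   5.848 299.506]  dist 299.662120818769
shift after turn (TCP fixed) [  6.918   4.488 299.549] or other [  -6.918    4.488 -299.549]
```

```bash
python3 -m handwheel '[{"grip":10,"tx":0,"ty":0,"tz":15,"wx":0,"wy":0.003,"wz":0},{"grip":10,"tx":1,"ty":0,"tz":28,"wx":0,"wy":0,"wz":0},{"grip":10,"tx":1,"ty":0,"tz":35,"wx":0,"wy":0,"wz":0},{"grip":10,"tx":1,"ty":0,"tz":38,"wx":0,"wy":0,"wz":0},{"grip":10,"tx":1,"ty":0,"tz":38,"wx":0,"wy":0,"wz":0},{"grip":10,"tx":1,"ty":1,"tz":38,"wx":0,"wy":0,"wz":0},{"grip":10,"tx":1,"ty":1,"tz":38,"wx":0,"wy":0,"wz":0},{"grip":10,"tx":1,"ty":1,"tz":35,"wx":0,"wy":0,"wz":0},{"grip":10,"tx":0,"ty":1,"tz":25,"wx":0,"wy":0,"wz":0},{"grip":10,"tx":0,"ty":0,"tz":10,"wx":0,"wy":0,"wz":0}]'
python3 -m handwheel '[{"grip":10,"tx":0,"ty":0,"tz":0,"wx":0,"wy":0,"wz":0},{"grip":10,"tx":0,"ty":0,"tz":0,"wx":0,"wy":0,"wz":0}]'
python3 - <<'E'
from h import *
delta(fw(-22,0,125),orient((0,0,-1),fx))
E
```

```text
time_s: 54.53
eef_pos: [616.6, 0.5, 185.6]
ee_rot: [0.476, -0.477, 0.523, -0.522]
force: [0.5, 0.0, -3.1]
grip_width: 0.295
time_s: 54.7
eef_pos: [614.2, 1.0, 186.8]
ee_rot: [0.476, -0.477, 0.523, -0.522]
force: [-1.1, 0.3, -3.6]
grip_width: 0.293
t 54.7 pos [614.182   1.036 186.801] axes y [-0.003  0.001 -1.   ] z [ 0.996 -0.092 -0.003]
F [-1.119  0.276 -3.56 ] grip mm 25.05808837333162 j [-0.189  0.545  1.271  0.     1.328 -0.096]
turn [ 0.003 -0.001 -0.   ] or [0.001 3.141 0.005]
shift now axes [-0.052 61.798  1.194]  dist 61.8091327943856
shift after turn (TCP fixed) [-0.078 61.801  1.008] or other [ 0.078 61.801 -1.008]
```

Lower to about 20 mm above the seat, then measure bar against form.

```bash
python3 -m handwheel '[{"grip":10,"tx":0,"ty":12,"tz":1,"wx":0,"wy":0,"wz":0},{"grip":10,"tx":0,"ty":20,"tz":0,"wx":0,"wy":0,"wz":0},{"grip":10,"tx":0,"ty":18,"tz":0,"wx":0,"wy":0,"wz":0},{"grip":10,"tx":0,"ty":10,"tz":0,"wx":0,"wy":0,"wz":0},{"grip":10,"tx":0,"ty":2,"tz":0,"wx":0,"wy":0,"wz":0},{"grip":10,"tx":0,"ty":0,"tz":0,"wx":0,"wy":0,"wz":0},{"grip":10,"tx":0,"ty":0,"tz":0,"wx":0,"wy":0,"wz":0}]'
python3 - <<'E'
from h import *
delta(fw(-22,0,101),orient((0,0,-1),fx))
c=eyes.capture("top"); crop(c,"t21",210,105,410,245,4)
c=eyes.capture("side"); crop(c,"s21",310,180,480,320,4)
E
```

```text
time_s: 55.28
eef_pos: [616.1, 0.8, 127.7]
ee_rot: [-0.477, 0.476, -0.522, 0.523]
force: [-0.3, -0.2, -2.5]
grip_width: 0.296
t 55.28 pos [616.129   0.782 127.667] axes y [ 0.002 -0.    -1.   ] z [ 0.996 -0.092  0.002]
F [-0.285 -0.217 -2.46 ] grip mm 25.240825266399224 j [-0.189  0.601  1.34   0.     1.199 -0.096]
turn [-0.002 -0.001  0.   ] or [-0.     3.141 -0.003]
shift now axes [-0.151 26.666 -0.999]  dist 26.68480246037839
shift after turn (TCP fixed) [-0.152 26.667 -0.954] or other [ 0.152 26.667  0.954]
```

View pics/t21.png

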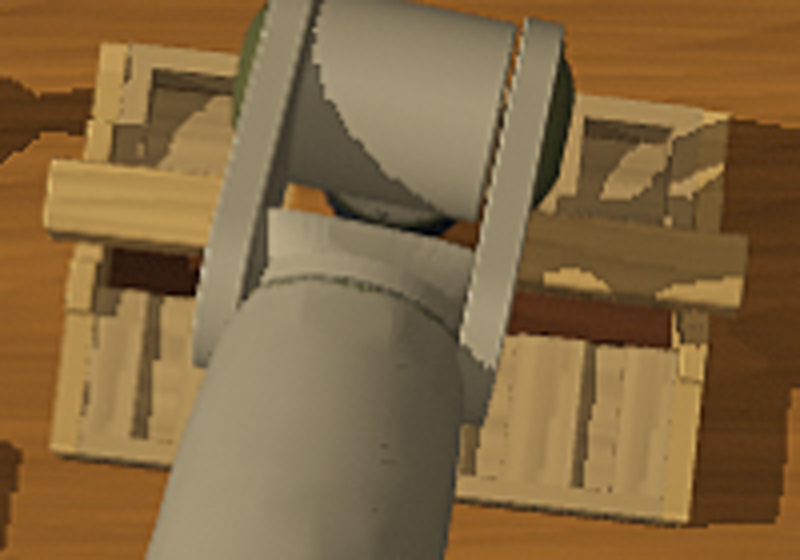

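View pics/s21.png

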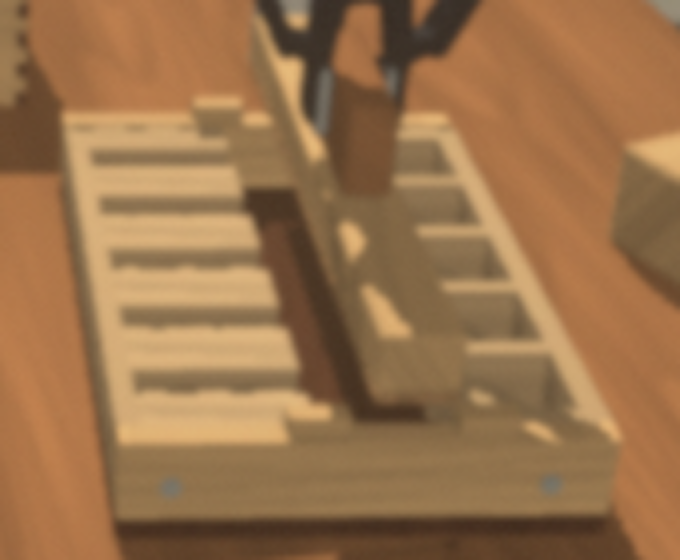

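```bash
python3 - <<'E'
from h import *
c=eyes.capture("top")
f=lambda pts,z:[onz(c,(u/4+210-.5,v/4+105-.5),z)[:2] for u,v in pts]
W=f([(53,159),(747,236),(742,312),(46,235)],115.5)
B,th,r=fit2([(20,190),(20,-190),(-20,-190),(-20,190)],W); print("bar",B,th,r)
# form via cheek outer ends of blocks
L=[(82,180),(82,-180),(-155,-180),(-155,180)]
print("form",fit2(L,f([(103,43),(729,113),(688,522),(52,455)],52)), "goal",fw(-22,0,0))
w=B-np.array(F); print("bar in form",w@fx[:2],w@fy[:2],th-FTH)
# stop blocks gap edges (top z=64): left cheek upper block lower edge, lower block upper edge
for p in [(88,172),(80,248),(720,240),(690,318)]:
    q=f([p],64)[0]-np.array(F); print(p,q@fx[:2],q@fy[:2])
E
```

```text
bar [ 6.14551892e+02 -5.15162118e-02] -0.09107404351784706 [[ 0.86189754 -0.97547836]
 [ 0.96683868  2.13149361]
 [-0.81164734  1.09272729]
 [-1.01708888 -2.24874254]]
form (array([637.25393197,  -2.26158937]), np.float64(-0.0901917558295617), array([[ 0.35450558, -0.27028813],
       [-0.33877054, -0.19743138],
       [ 0.68709946,  0.65465959],
       [-0.7028345 , -0.18694007]])) goal [615.19303835   1.02114602   0.        ]
bar in form -22.539889511722528 -1.1270282480629108 0.0009259564821529342
(88, 172) 4.156624223303691 175.96997629943826
(80, 248) -39.376853898787026 175.07140855858378
(720, 240) 5.5537580162114 -181.49063470575803
(690, 318) -40.61315299608978 -168.9174730622313
```

Bar against form, from the top view, reads x ≈ −22.7, y ≈ 0 and yaw within 0.001. I'll lower it.

```bash
python3 -m handwheel '[{"grip":10,"tx":0,"ty":6,"tz":0,"wx":0,"wy":0,"wz":0},{"grip":10,"tx":0,"ty":7,"tz":0,"wx":0,"wy":0,"wz":0},{"grip":10,"tx":0,"ty":5,"tz":0,"wx":0,"wy":0,"wz":0},{"grip":10,"tx":0,"ty":3,"tz":0,"wx":0,"wy":0,"wz":0},{"grip":10,"tx":0,"ty":2,"tz":0,"wx":0,"wy":0,"wz":0},{"grip":10,"tx":0,"ty":0,"tz":0,"wx":0,"wy":0,"wz":0},{"grip":10,"tx":0,"ty":0,"tz":0,"wx":0,"wy":0,"wz":0}]'
python3 - <<'E'
from h import *
delta(fw(-22,0,101),orient((0,0,-1),fx))
E
```

```text
time_s: 56.02
eef_pos: [615.9, 0.8, 103.8]
ee_rot: [-0.476, 0.476, -0.523, 0.523]
force: [0.3, -0.6, -2.3]
grip_width: 0.295
t 56.02 pos [615.948   0.808 103.758] axes y [ 0.  0. -1.] z [ 0.996 -0.092  0.   ]
F [ 0.324 -0.632 -2.334] grip mm 25.17886484503241 j [-0.189  0.627  1.363  0.     1.151 -0.096]
turn [-0.    -0.001 -0.   ] or [ 0.     3.141 -0.   ]
shift now axes [-0.142  2.758 -0.772]  dist 2.867041582801583
shift after turn (TCP fixed) [-0.143  2.758 -0.771] or other [0.143 2.758 0.771]
```

```bash
python3 -m handwheel '[{"grip":10,"tx":0,"ty":1,"tz":0,"wx":0,"wy":0,"wz":0},{"grip":10,"tx":0,"ty":1,"tz":0,"wx":0,"wy":0,"wz":0},{"grip":10,"tx":0,"ty":0.5,"tz":0,"wx":0,"wy":0,"wz":0},{"grip":10,"tx":0,"ty":0.5,"tz":0,"wx":0,"wy":0,"wz":0},{"grip":10,"tx":0,"ty":0,"tz":0,"wx":0,"wy":0,"wz":0}]'
```

```text
time_s: 56.43
eef_pos: [615.9, 0.8, 101.2]
ee_rot: [-0.476, 0.476, -0.522, 0.523]
force: [-2.2, -0.5, 2.3]
grip_width: 0.294
```

Contact (−2.3 → +2.3 N). Release and go straight up.

```bash
python3 -m handwheel '[{"grip":10,"tx":0,"ty":0.5,"tz":0,"wx":0,"wy":0,"wz":0},{"grip":30,"tx":0,"ty":0,"tz":0,"wx":0,"wy":0,"wz":0},{"grip":50,"tx":0,"ty":0,"tz":0,"wx":0,"wy":0,"wz":0},{"grip":85,"tx":0,"ty":0,"tz":0,"wx":0,"wy":0,"wz":0},{"grip":85,"tx":0,"ty":0,"tz":0,"wx":0,"wy":0,"wz":0},{"grip":85,"tx":0,"ty":-10,"tz":0,"wx":0,"wy":0,"wz":0},{"grip":85,"tx":0,"ty":-30,"tz":0,"wx":0,"wy":0,"wz":0},{"grip":85,"tx":0,"ty":-35,"tz":0,"wx":0,"wy":0,"wz":0},{"grip":85,"tx":0,"ty":-35,"tz":0,"wx":0,"wy":0,"wz":0},{"grip":85,"tx":0,"ty":-30,"tz":0,"wx":0,"wy":0,"wz":0}]'
python3 -m handwheel '[{"grip":85,"tx":0,"ty":-10,"tz":-20,"wx":0,"wy":0,"wz":0},{"grip":85,"tx":0,"ty":0,"tz":-35,"wx":0,"wy":0,"wz":0},{"grip":85,"tx":0,"ty":0,"tz":-35,"wx":0,"wy":0,"wz":0},{"grip":85,"tx":0,"ty":0,"tz":-35,"wx":0,"wy":0,"wz":0},{"grip":85,"tx":0,"ty":0,"tz":-35,"wx":0,"wy":0,"wz":0},{"grip":85,"tx":0,"ty":0,"tz":-35,"wx":0,"wy":0,"wz":0},{"grip":85,"tx":0,"ty":0,"tz":-30,"wx":0,"wy":0,"wz":0},{"grip":85,"tx":0,"ty":0,"tz":0,"wx":0,"wy":0,"wz":0}]'
python3 - <<'E'
from h import *
c=eyes.capture("top"); cv2.imwrite("pics/t22.png",c["pixels"][:,:,::-1]); crop(c,"t22c",210,105,410,245,4)
c=eyes.capture("side"); cv2.imwrite("pics/s22.png",c["pixels"][:,:,::-1]); crop(c,"s22c",310,180,480,320,4)
E
```

```text
time_s: 57.27
eef_pos: [615.9, 0.8, 243.7]
ee_rot: [-0.477, 0.476, -0.522, 0.523]
force: [0.7, -0.2, 0.1]
grip_width: 0.996
time_s: 57.93
eef_pos: [388.1, 22.4, 251.0]
ee_rot: [-0.477, 0.476, -0.522, 0.523]
force: [-0.1, -0.6, 0.1]
grip_width: 0.996
```

View pics/t22.png

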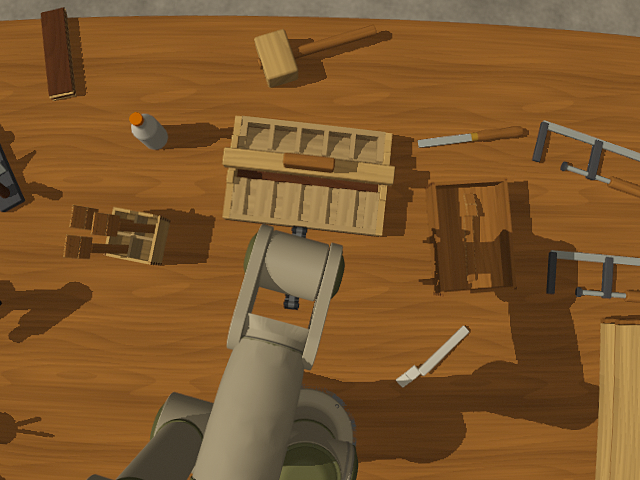

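View pics/t22c.png

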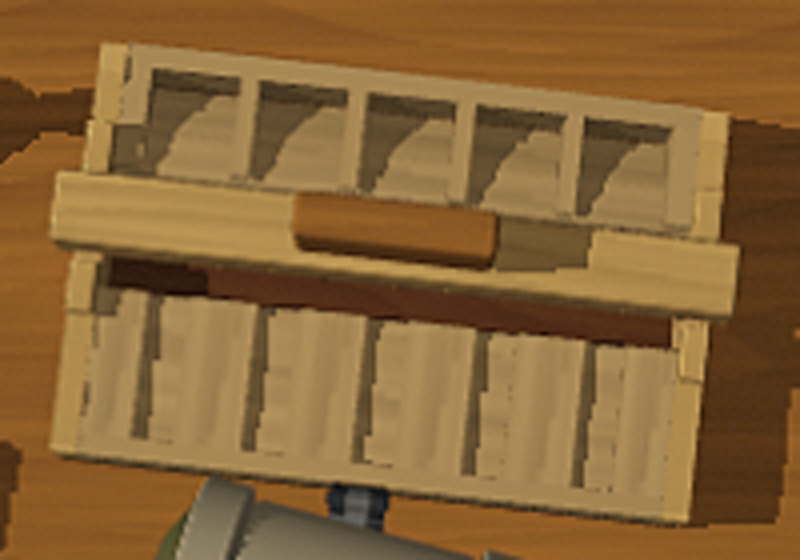

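View pics/s22.png

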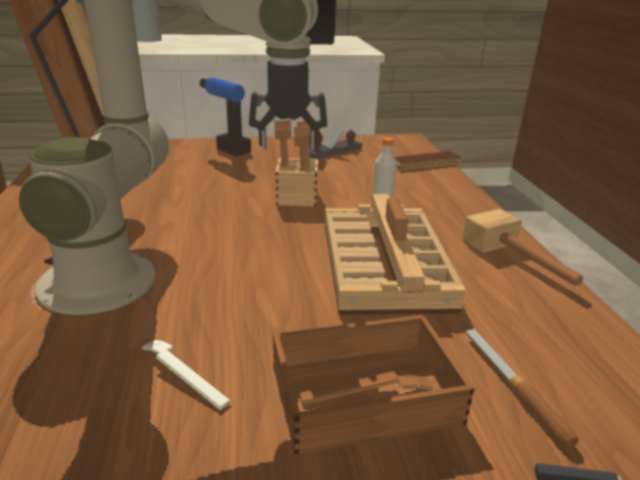

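View pics/s22c.png

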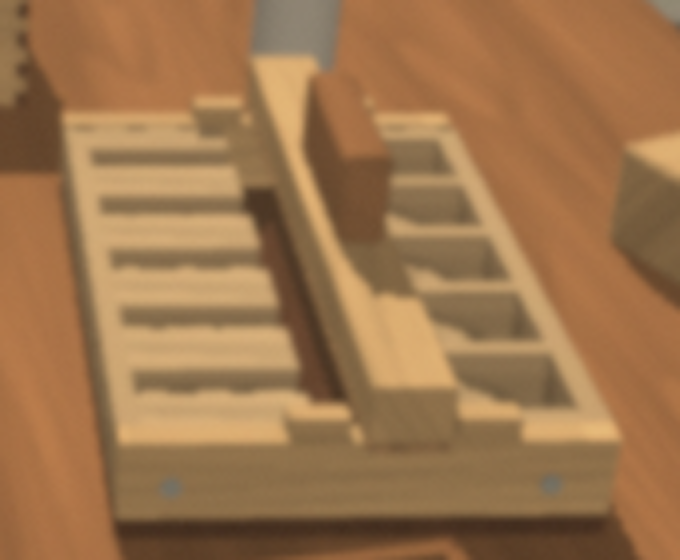

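```bash
python3 - <<'E'
from h import *
c=eyes.capture("top")
W=[onz(c,(u/4+210-.5,v/4+105-.5),89)[:2] for u,v in [(58,172),(740,246),(735,317),(51,243)]]
B,th,r=fit2([(20,190),(20,-190),(-20,-190),(-20,190)],W)
for f0 in (np.array(F),np.array([637.25,-2.26])): w=B-f0; print(w@fx[:2],w@fy[:2],th-FTH)
crop(c,"t23",55,195,175,275,5); print(sense()["time_s"])
s=eyes.capture("side"); crop(s,"s23",265,110,330,215,5)
E
```

```text
-22.308225358842492 -0.9086177849453726 0.003258447461350164
-22.57334755117138 0.3322731140198495 0.003258447461350164
58.0833
```

View pics/t23.png

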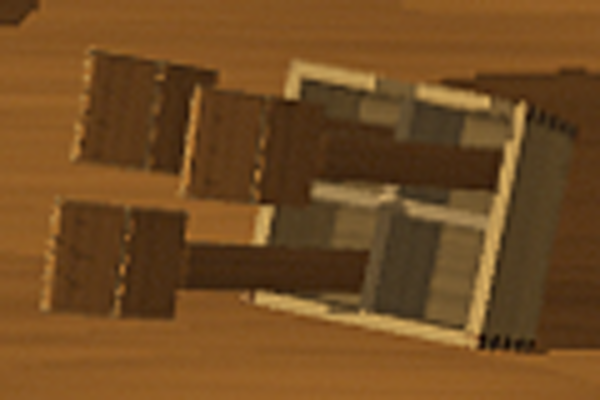

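View pics/s23.png

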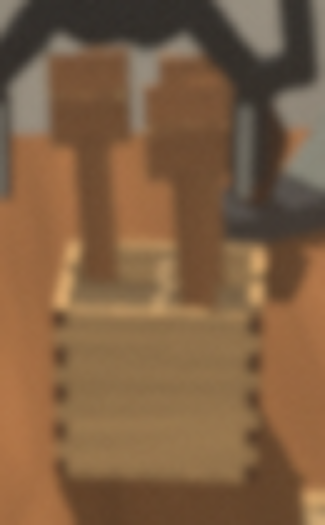

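The bar sits squarely at the rest point. Three spatulas stand in the caddy, the split one is in the box, and the gouge and bottle have not moved. Handing in.

```bash
python3 -c "
from rig import ctrl,sense
print(sense()['force'],sense()['time_s']); print(ctrl.finish_job())"
```

```text
[-0.53732213  0.76279553  0.58399318] 58.1333
the job is handed in; nothing more can be done
None
```

I finished the job and handed it in at 58 s of the 208 s allowed.

- **Bar off:** I lifted the clamping bar off and laid it on the bench.
- **Spatulas:** Four were in the form: three sound ones and the split one, with no short one. The three sound ones stand handle down in three caddy compartments, and the split one lies in the offcut box.
- **Bar back on:** The bar was knocked about 5 cm on the bench during the run. I measured it again and laid it back between its stop blocks. The last top view puts it at form x ≈ -22.4 mm, y within 1 mm and yaw within 0.003 rad. That is about as exact as the cameras allow.
- **Last checks:** The form's cavities are empty. The three spatulas lean on the caddy rim or divider but have stayed put. The gouge, the glue bottle and the white look-alike look unmoved in the pictures. The arm is clear of everything.

No check failed. The two cameras disagreed by a few millimetres on where the form lies in y, so I used the top view.

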